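# Potatoes into the pot

### The job

Get the potatoes on: take the lid off the pot and lay it on the cork mat, then with the scoop move every potato from the trough into the pot, never touching them with the gripper itself. Stand the scoop upright on the saucer, put the lid properly back on the pot, and once the pot is covered turn the hob's dial clockwise until its pointer is at the white index tab; leave the pot on its hotplate and everything else where it is.

Things in the scene. Friction and masses are not known exactly. Their poses are not given: they have to be found in the camera images.
- scoop_grip (a point): Scoop, 150 g, standing: flat steel pan 76 mm long (x) by 80 wide, floor 2 mm, back wall 36 mm high, side walls 28 mm high along its rear 56 mm, front open. Upright wooden handle over the back, 22 mm (x) by 14 (y), 46 to 112 mm above the underside. Point: on the handle's axis, 85 mm above the underside, 65 mm behind the front lip, 11 mm ahead of the back. x out of the open front, z up.
- trivet: Round cork mat 140 mm across, 6 mm thick, fixed, empty at the start: the place to lay the lid meanwhile. Origin at the centre of its underside.
- trough: Dark wooden open trough, fixed, 326 mm long (its x), 98 mm wide (its y), 48 mm high. Inside: flat floor 230 mm long and 88 mm wide, 5 mm above the underside; the two long walls are upright; at both ends the floor turns up into a smooth ramp at 45 degrees, rising 43 mm to an upright end board (5 mm thick, top 66 mm above the underside). Origin at the centre of its underside.
- hotplate (a point): Steel table-top hob, 340 mm (x) by 200 mm (y), top 40 mm above the board, fixed. This point is the centre of its round hotplate (dark, 132 mm across), at the top of the hob; x points along the hob away from the dial, whose axis is 170 mm from here toward -x; z up.
- pot_rim (a point): Open steel pot, 150 mm across outside, 142 mm inside, 70 mm high, loose on the hotplate, with two small side handles. This point is the centre of its mouth, level with the rim; z up. The inside floor is 66 mm below. 800 g.
- lid_knob (a point): Pot lid, 250 g: steel disc 158 mm across with a plug below (128 mm across, 8 mm deep) that drops into the pot's mouth, and a black round knob on top, 32 mm across, 20 mm high. This point: the knob's centre, 36 mm above the plug's bottom, so 28 mm above the pot's rim when seated. It starts seated on the pot. z up.
- saucer: White ceramic saucer, loose, a flat disc 152 mm across, 8 mm thick, its top flat and without a raised rim. Origin at the centre of its underside. 350 g.
- dial (a joint): Dial of the hob: angle in rad, growing clockwise seen from above, from 0 to 4. At 0 its pointer points away from the hotplate. It turns about a vertical axis against slight friction (0.04 N m) and stays where it is left.
- dial_grip (a point): On the dial's axis, half-way up its black bar grip, 22 mm above the hob's top. The bar is 46 mm long, 12 mm thick and stands from 6 to 34 mm above the hob, on a disc 48 mm across. The bar lies along this point's x axis; a white line on its top shows the pointer end, which is toward its -x.
- dial_pointer (a point): The point that the dial's pointer end shows, 35 mm from the dial's axis, turning with the dial.
- mark (a point): The white T-shaped index tab on the black ring round the dial, a point 35 mm from the dial's axis, on which the dial's pointer must be set. (The short grey ticks round the dial are only its scale.)
- potato1_c (a point): Centre of a small new potato, 26 mm thick and 34 mm long (along its x), 14 g, washed and slippery, lying on the trough's floor; it rolls. May be absent.
- potato2_c (a point): Centre of a small new potato, 26 mm thick and 34 mm long (along its x), 14 g, washed and slippery, lying on the trough's floor; it rolls. May be absent.
- potato3_c (a point): Centre of a small new potato, 26 mm thick and 34 mm long (along its x), 14 g, washed and slippery, lying on the trough's floor; it rolls. May be absent.
- potato4_c (a point): Centre of a small new potato, 26 mm thick and 34 mm long (along its x), 14 g, washed and slippery, lying on the trough's floor; it rolls. May be absent.
- potato5_c (a point): Centre of a small new potato, 26 mm thick and 34 mm long (along its x), 14 g, washed and slippery, lying on the trough's floor; it rolls. May be absent.
- potato6_c (a point): Centre of a small new potato, 26 mm thick and 34 mm long (along its x), 14 g, washed and slippery, lying on the trough's floor; it rolls. May be absent.
- potato7_c (a point): Centre of a small new potato, 26 mm thick and 34 mm long (along its x), 14 g, washed and slippery, lying on the trough's floor; it rolls. May be absent.
- jar: Green glass jar with a steel cap, 68 mm across, 110 mm high; a bystander, to be left alone. Origin at its underside.
- spatula: Silicone spatula lying flat; a bystander, to be left alone. Origin at its underside.
- mug: Blue ceramic mug, 76 mm across, 85 mm high; a bystander, to be left alone. Origin at its underside.
- cellar: Terracotta salt cellar, 52 mm across, 45 mm high; a bystander, to be left alone. Origin at its underside.
- mill: Dark wooden pepper mill, 52 mm across, 150 mm high; a bystander, to be left alone. Origin at its underside.
There are look-alikes about, which are no part of the job. What is shaped like the trivet but blue is not meant.

How it is judged:
By the outcome, as a careful person would: the job done as asked, in the order asked, and still so for the second after the job is handed in, with the robot touching nothing.
Of potato1, potato2, potato3, potato4, potato5, potato6, potato7 only 4 to 7 are there at a start; the rules pass over those that are not, and their reading is None.
At some moment in a run one of scoop, saucer may be knocked a few centimetres aside while the robot is not near it.
It also fails if it takes over 210 s, if anything falls off the work surface, if the arm or the gripper's body presses on something with over 40 N, if the wrist force passes 120 N, or if a joint passes its speed limit or range.

### The arm

A 6-joint arm with a two-finger parallel gripper is mounted at the origin on the work surface. World frame = base frame: x ahead of the robot, y to its left, z up, the work surface at z = 0. Lengths are in m, angles in degrees, forces in N, time in s.
With the tool pointing down it reaches from about 0.4 to 0.825 m from the base axis. Payload 7 kg.
Tool frame: the origin (TCP) lies midway between the tips of the shut fingers; the grasp point (between the pads) lies 19 mm behind it; z points along the fingers, y is the line along which they close (so a half turn about z gives the same grasp; the last joint's range is limited). The gripper opens to 88 mm and grips with 3 to 60 N. Pads are 19 mm wide; open, the fingers measure 130 mm over their backs; the gripper's body (78 mm by 193 mm) begins 47 mm behind the grasp point.
Start: joints at [86.58, 20.546, 0.682, 0, -70.136, -16.507], TCP at [0.23, 0.635, 0.187] pointing down, gripper open.
Joint ranges: [-176.03, 176.03], [-82.01, 121.73], [-58.28, 71.71], [-173.87, 95.51], [-174.79, -0.11], [-173.66, 173.66]. Speed limits (degrees/s): [136.94, 136.94, 172.46, 180, 180, 180].

### API

Orientations are given as [roll, pitch, yaw] about the fixed x, y, z axes, in that order (R = Rz(yaw) Ry(pitch) Rx(roll)).
In Python, from plant import r, eyes, workorder gives the robot as it stands.
- The arm moves only by the tool step_arm, never from a script. Its argument "plan" is a list of rows, each a list of 5 numbers: the shift along the tool's x, y, z each as a share of 25 cm, from -1 to 1, then the turn about the tool's z as a share of 60 degrees, from -1 to 1, then the finger opening in mm, from 0 to 87.6. In form: [[x, y, z, turn, jaw], ...]. A call has 1 to 12 rows; each row is the pose to reach, as a shift and turn from the pose commanded when the call began, along the tool's axes at that moment; what a row does not reach only later rows make up. A row lasts 1/12 s, in which the tool goes at most 41.7 mm and 7.16 degrees, less where a joint would pass 70% of its speed; a pose out of reach is approached as far as the arm can. A call with a number of a shift or a turn outside -1 to 1 is refused whole. A call with a gripper value outside its range is refused whole. The fingers move at their own pace and stop on an object; "newtons" is the grip in N (left out, the last holds). Time passes only in rows, so rows that repeat a pose let the fingers close. It gives the time, the measured TCP pose, the force, the opening and the grip force at its end, in the units of the state.
- r.get_state(): the state, without advancing time (a new reading comes with each control period).
- eyes.capture(name): name is "scene" or "side" or "wrist"; returns the picture (420x560x3 uint8, red, green, blue); there is no depth.
- eyes.camera_model(name): a dict with "fov_y" (degrees; the focal length in pixels is half the picture's height over the tangent of half this angle, whatever the lens; pixels are square), "cx", "cy" (the principal point, pixels), "world_to_cam" (4x4, takes a point from world to camera coordinates); the wrist camera has in their place "hand_eye" (4x4, takes a point from camera to tool coordinates, whose origin is the TCP and whose axes are the flange's). Camera axes: x right, y up, looking along -z (the intrinsics and any distortion apply to the point x, -y, -z); pixel columns grow to the right and rows downward; lengths in m; the calibration is good to about 2 mm. A picture is of the moment at which its call begins: read the wrist's pose just before it. camera_model takes no time and is no camera call.
- workorder.close_job(): hands the job in; it is judged then, once.
The state is a dict: "time_s": time; "joints": joint angles; "qd": joint speeds; "joint_torque": joint torques, N m; "tcp_pos": TCP position; "eef_rot": TCP orientation; "contact_force": force on the tool from outside, world axes, zero at the start; "moment": the same for the moment, N m; "gripper_width": finger opening in m; "gripper_force": force on a finger pad.
Only numpy, scipy, OpenCV 4.12 (cv2) and the standard library are available. Lean on these libraries where they do the work, as an engineer would, in place of code of your own. Each camera call takes 0.05 s, during which the arm holds its last target. There are 200 camera calls.

## Working session

There is one attempt and no reset: what is moved stays moved. The work goes in short steps, Python scripts to look and compute and a tool call to move; the robot and the scene stay as the last step left them, time stands still between calls to the robot, and variables do not carry over. Pictures are saved under pics/ and viewed, at most 14 in all, crops included, and the job is handed in when it is done.

Besides the shell and the picture viewer there is one more tool, called after "Emit:" in YAML: its name, and indented under it one key for each argument. step_arm: Moves the arm, as the interface text tells. Its arguments: {"type":"object","properties":{"plan":{"type":"array"},"newtons":{"type":"number"}},"required":["plan"]}

```bash
ls; mkdir -p pics
cat > h.py <<'E'
import sys; sys.path.insert(0,'.')
import numpy as np, cv2
from scipy.spatial.transform import Rotation as R
E
python3 - <<'E'
from plant import r,eyes,workorder
import cv2,numpy as np
s=r.get_state();print(s)
for n in ("scene","side","wrist"):
    im=eyes.capture(n); cv2.imwrite(f'pics/{n}0.png',im[:,:,::-1]); print(n,eyes.camera_model(n))
E
```

```text
pics
{'time_s': 0.0, 'joints': array([ 8.65785074e+01,  2.05917460e+01,  6.32516714e-01, -1.98721079e-02,
       -7.01340427e+01, -1.65069907e+01]), 'qd': array([ 0.000844  , -0.04476316, -0.04430596, -0.00915593,  0.08244175,
        0.01383077]), 'joint_torque': array([-2.18263383e-03, -5.82717276e+01,  2.93053025e+01,  6.99723065e+00,
        6.76953845e-03, -1.62989627e-04]), 'tcp_pos': array([0.22991425, 0.63404797, 0.18651045]), 'eef_rot': array([ 1.79905264e+02, -8.59321332e-03, -1.99352443e+01]), 'contact_force': array([ 0.22349288, -0.89507715, -0.22034182]), 'moment': array([ 0.0236623 , -0.03432203,  0.05934803]), 'gripper_force': 0.0, 'gripper_width': 0.08768006183333055}
scene {'fov_y': 53.55578481288828, 'cx': 275.97661200617443, 'cy': 213.80427774062358, 'world_to_cam': array([[-0.8668256 ,  0.49860705, -0.00209524,  0.41852135],
       [-0.27777651, -0.47941474,  0.83246725,  0.07298376],
       [ 0.41406955,  0.72218593,  0.55407029, -1.47750829],
       [ 0.        ,  0.        ,  0.        ,  1.        ]])}
side {'fov_y': 50.46944836571433, 'cx': 281.93656444780214, 'cy': 204.1604076878878, 'world_to_cam': array([[ 0.94650802, -0.32257376, -0.00829126, -0.44977778],
       [ 0.16677962,  0.46705119,  0.86835922, -0.1810624 ],
       [-0.27623745, -0.82329178,  0.49586643, -1.03915079],
       [ 0.        ,  0.        ,  0.        ,  1.        ]])}
wrist {'fov_y': 68.17693787050517, 'cx': 275.1504312988289, 'cy': 206.89798285846607, 'hand_eye': array([[ 2.44362952e-04,  9.53156060e-01,  3.02478867e-01,
         8.19119137e-02],
       [ 9.99999769e-01, -4.08738887e-05, -6.79067938e-04,
        -9.59543639e-05],
       [-6.34894233e-04,  3.02478963e-01, -9.53155850e-01,
        -1.97011023e-01],
       [ 0.00000000e+00,  0.00000000e+00,  0.00000000e+00,
         1.00000000e+00]])}
```

View pics/scene0.png

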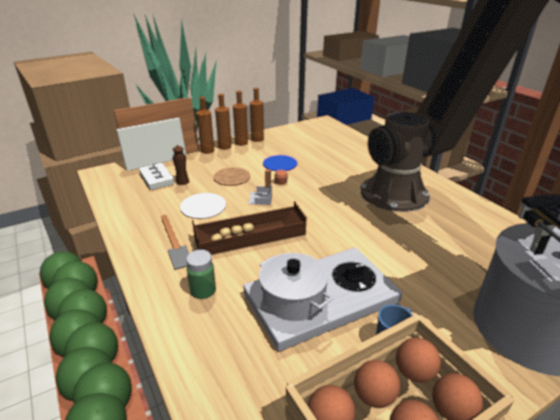

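View pics/side0.png

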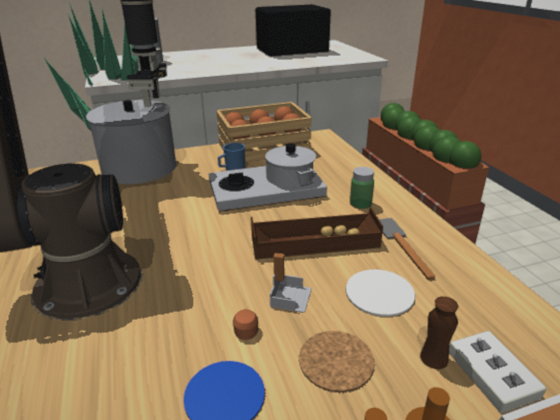

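View pics/wrist0.png

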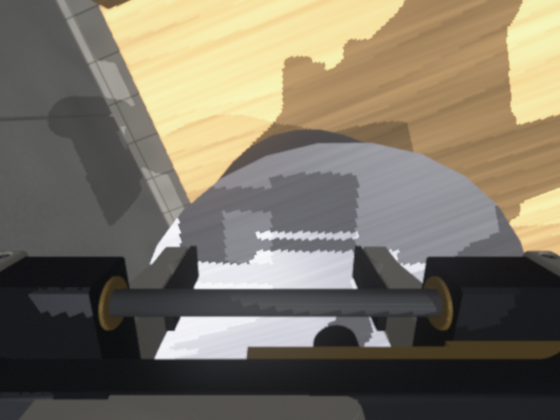

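Scene view:
- Lidded pot, knob at about (293,267).
- Dial at (354,276).
- Trough at about (250,230), with the potatoes at its left end.
- Scoop at (263,192).
- Cork mat at (231,176). The blue disc at (280,163) is its look-alike.
- Saucer at (203,205).

The gripper hangs over a large grey stockpot, which is a look-alike of the pot. The target pot is the small one on the hob beside the dial.

```bash
cat > h.py <<'E'
import numpy as np, cv2
from scipy.spatial.transform import Rotation as R
from plant import r,eyes
def cam(n,s=None):
    m=eyes.camera_model(n); f=210/np.tan(np.radians(m['fov_y']/2))
    if n=='wrist':
        T=np.eye(4);T[:3,:3]=R.from_euler('xyz',s['eef_rot'],degrees=True).as_matrix();T[:3,3]=s['tcp_pos']
        C=T@m['hand_eye']
    else: C=np.linalg.inv(m['world_to_cam'])
    return C,f,m['cx'],m['cy']
def ray(c,u,v):
    C,f,cx,cy=c; d=C[:3,:3]@np.array([(u-cx)/f,-(v-cy)/f,-1]); return C[:3,3],d/np.linalg.norm(d)
def plane(c,u,v,z):
    o,d=ray(c,u,v); return o+d*(z-o[2])/d[2]
def tri(c1,p1,c2,p2):
    (a,d),(b,e)=ray(c1,*p1),ray(c2,*p2); k=np.linalg.lstsq(np.c_[d,-e],b-a,rcond=None)[0]
    P,Q=a+d*k[0],b+e*k[1]; return (P+Q)/2,np.linalg.norm(P-Q)
def proj(c,p):
    C,f,cx,cy=c; q=np.linalg.inv(C)@np.r_[p,1]; return cx-f*q[0]/q[2],cy+f*q[1]/q[2]
def look(n):
    s=r.get_state(); im=eyes.capture(n); return cam(n,s),im,s
E
python3 - <<'E'
from h import *
np.set_printoptions(precision=4,suppress=True)
a,b=cam('scene'),cam('side')
for n,p,q,z in [('knob',(293,267),(291,149),.138),('saucer',(203,205),(380,292),.008),('trivet',(231,176),(336,359),.006),('dial',(354,276),(236,182),.07),
  ('scooptop',(268,170),(280,256),.112),('trough l-far',(305,212),(378,214),.066),('troughR',(302,226),(382,234),.066)]:
    print(n,tri(a,p,b,q),plane(a,*p,z),plane(b,*q,z))
for n in('scene','side'):
    im=cv2.imread(f'pics/{n}0.png')
    c=(im[150:270,180:320],im[200:320,230:410])[n=='side']
    x0,y0=((180,150),(230,200))[n=='side']
    cv2.imwrite(f'pics/{n}0c.png',cv2.resize(c,None,fx=4.4,fy=4.4,interpolation=2)[:600])
i=np.zeros((600,800,3),np.uint8)
A=cv2.imread('pics/scene0.png')[160:285,180:390];B=cv2.imread('pics/side0.png')[165:320,205:410]
A=cv2.resize(A,(504,300));B=cv2.resize(B,(397,300))
i[:300,:504]=A;i[300:,:397]=B
cv2.imwrite('pics/crop1.png',i)
E
```

```text
knob (array([0.6037, 0.2876, 0.1341]), np.float64(0.0006019199931239488)) [0.6058 0.2914 0.138 ] [0.6007 0.2787 0.138 ]
saucer (array([ 0.6177, -0.2602,  0.0043]), np.float64(0.00026967910494704004)) [ 0.6196 -0.2547  0.008 ] [ 0.6151 -0.2638  0.008 ]
trivet (array([ 0.4478, -0.3992,  0.0041]), np.float64(0.0036842718572988827)) [ 0.4508 -0.3968  0.006 ] [ 0.4453 -0.4     0.006 ]
dial (array([0.4288, 0.3048, 0.0415]), np.float64(0.0011504692844903563)) [0.452  0.3282 0.07  ] [0.4166 0.2499 0.07  ]
scooptop (array([ 0.4037, -0.1943,  0.1104]), np.float64(0.003791458723489376)) [ 0.4031 -0.1914  0.112 ] [ 0.4046 -0.1974  0.112 ]
trough l-far (array([ 0.5633, -0.0093,  0.1032]), np.float64(0.31490978857415164)) [0.3963 0.0258 0.066 ] [ 0.7247 -0.049   0.066 ]
troughR (array([ 0.5669, -0.0239,  0.0505]), np.float64(0.3234674585206941)) [0.4439 0.0828 0.066 ] [ 0.6868 -0.1358  0.066 ]
```

View pics/crop1.png

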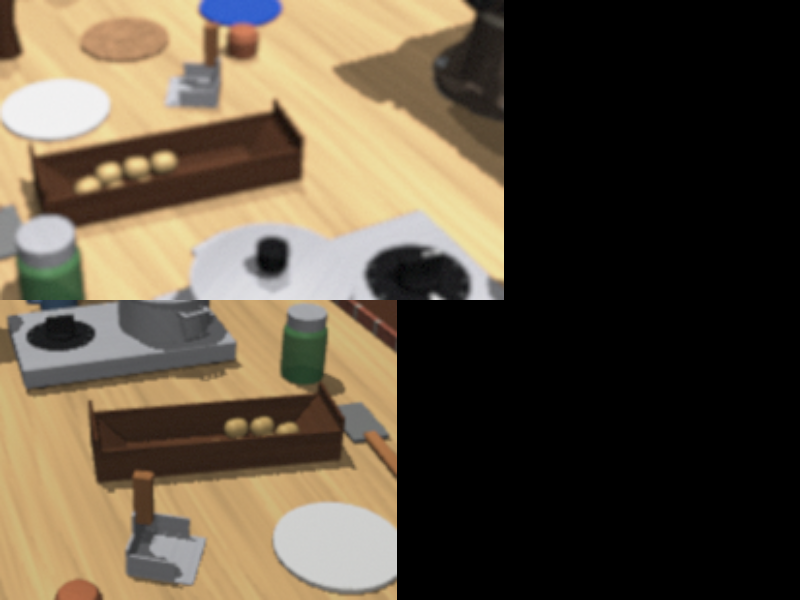

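The measured heights match the given sizes: knob 0.134 m, saucer and mat about 0.004 m, scoop top 0.110 m. So the calibration holds. I'll move to a hover over the pot's knob.

```bash
cat >> h.py <<'E'
np.set_printoptions(precision=4,suppress=True)
def go(*targets):
    """each target (x,y,z[,yaw]); prints shares per leg, assuming tool stays pointing down; split if beyond 1"""
    s=r.get_state(); p=s['tcp_pos'].copy(); y=s['eef_rot'][2]
    print('t',round(s['time_s'],1),'at',p,'rot',s['eef_rot'],'w',s['gripper_width'],'g',round(s['gripper_force'],1))
    for t in targets:
        M=R.from_euler('xyz',[180,0,y],degrees=True).as_matrix(); d=M.T@(np.array(t[:3])-p)/.25
        dy=0
        if len(t)>3: dy=-((t[3]-y+180)%360-180)/60   # tool z down: positive turn lowers yaw
        n=max(1,int(np.ceil(max(abs(np.r_[d,dy]))-1e-9)))
        print(t,'share',d.round(4),'turn',round(dy,4),'calls',n,'rows',round(np.linalg.norm(d)*.25/.0417,1)); p=np.array(t[:3])
        if len(t)>3:y=t[3]
E
python3 -c "
from h import *
go((.40,.45,.25),(.604,.286,.25))"
```

```text
t 0.1 at [0.2299 0.6342 0.1867] rot [179.9269  -0.0085 -19.9313] w 0.08777927244174395 g 0.0
(0.4, 0.45, 0.25) share [ 0.8906  0.4607 -0.2531] turn 0 calls 1 rows 6.2
(0.604, 0.286, 0.25) share [0.9907 0.3385 0.    ] turn 0 calls 1 rows 6.3
```

Emit:
step_arm:
  plan:
    - [0, 0, -0.25, 0, 87]
    - [0, 0, -0.25, 0, 87]
    - [0.89, 0.46, -0.25, 0, 87]
    - [0.89, 0.46, -0.25, 0, 87]
    - [0.89, 0.46, -0.25, 0, 87]
    - [0.89, 0.46, -0.25, 0, 87]
    - [0.89, 0.46, -0.25, 0, 87]
    - [0.89, 0.46, -0.25, 0, 87]
    - [0.89, 0.46, -0.25, 0, 87]

```text
time_s: 0.9
tcp_pos: [0.4034, 0.4458, 0.2503]
eef_rot: [180.0, -0.0, -20.2]
contact_force: [-0.9, 0.2, 0.3]
gripper_width: 0.0871
gripper_force: 0.0
```

Emit:
step_arm:
  plan:
    - [0.99, 0.34, 0, 0, 87]
    - [0.99, 0.34, 0, 0, 87]
    - [0.99, 0.34, 0, 0, 87]
    - [0.99, 0.34, 0, 0, 87]
    - [0.99, 0.34, 0, 0, 87]
    - [0.99, 0.34, 0, 0, 87]
    - [0.99, 0.34, 0, 0, 87]
    - [0.99, 0.34, 0, 0, 87]
    - [0.99, 0.34, 0, 0, 87]

```text
time_s: 1.65
tcp_pos: [0.6041, 0.2855, 0.2491]
eef_rot: [179.9, 0.0, -20.1]
contact_force: [0.1, -0.6, 0.4]
gripper_width: 0.0871
gripper_force: 0.0
```

```bash
python3 -c "
from h import *
c,im,s=look('wrist'); cv2.imwrite('pics/w1.png',im[:,:,::-1])
go((.604,.286,.25))
print('exp knob px',proj(c,(.604,.287,.148)))
m=(im.max(2)<50).astype(np.uint8)
n,l,st,ce=cv2.connectedComponentsWithStats(m)
for i in range(1,n):
  if st[i,4]>200: print(st[i],ce[i],plane(c,*ce[i],.148))
"
```

```text
t 1.7 at [0.6035 0.2862 0.2494] rot [179.9646   0.0358 -19.97  ] w 0.08640037190277539 g 0.0
(0.604, 0.286, 0.25) share [ 0.0021  0.0002 -0.0022] turn 0 calls 1 rows 0.0
exp knob px (np.float64(273.53128487981394), np.float64(195.25463019636376))
[ 464    0   24  100 1705] [475.2674  38.1736] [0.676  0.0758 0.148 ]
[ 461    0   99  251 7474] [523.873  152.4038] [0.5618 0.0476 0.148 ]
[    0   256   560   164 38374] [232.8271 357.5868] [0.4322 0.4016 0.148 ]
[  394   256   166    91 10383] [492.3209 301.2988] [0.4047 0.0996 0.148 ]
[353 264  33  26 515] [367.1184 279.0427] [0.4802 0.2238 0.148 ]
```

View pics/w1.png

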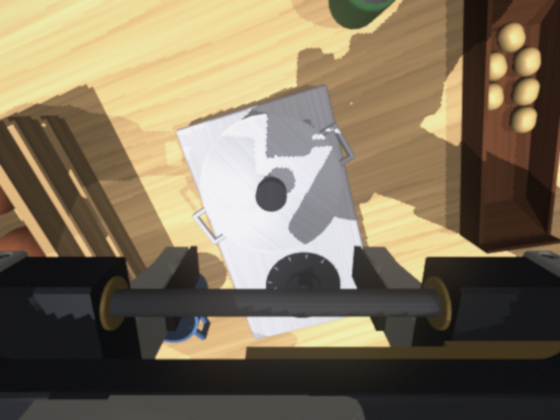

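The knob is at (271,194), within 2 px of prediction. The pot is centred on the hob, and the dial is at about (305,275). Seven potatoes lie in the trough, around (515,80). Next I grip the knob.

Emit:
step_arm:
  plan:
    - [0, -0.008, 0.475, 0, 87]
    - [0, -0.008, 0.475, 0, 87]
    - [0, -0.008, 0.475, 0, 87]
    - [0, -0.008, 0.475, 0, 87]
    - [0, -0.008, 0.475, 0, 20]
    - [0, -0.008, 0.475, 0, 20]
    - [0, -0.008, 0.475, 0, 20]
    - [0, -0.008, 0.475, 0, 20]
    - [0, -0.008, 0.475, 0, 20]
    - [0, -0.008, 0.475, 0, 20]
    - [0, -0.008, 0.475, 0, 20]
    - [0, -0.008, 0.475, 0, 20]
  newtons: 40

```text
time_s: 2.7
tcp_pos: [0.6046, 0.2882, 0.1316]
eef_rot: [-180.0, -0.0, -19.9]
contact_force: [-0.4, -0.1, -0.5]
gripper_width: 0.0393
gripper_force: 0.0
```

Emit:
step_arm:
  plan:
    - [0, 0, 0, 0, 20]
    - [0, 0, 0, 0, 20]
    - [0, 0, -0.05, 0, 20]
    - [0, 0, -0.1, 0, 20]
    - [0, 0, -0.2, 0, 20]
    - [0, 0, -0.35, 0, 20]
    - [0, 0, -0.5, 0, 20]
    - [0, 0, -0.5, 0, 20]
    - [0, 0, -0.5, 0, 20]

```text
time_s: 3.45
tcp_pos: [0.6057, 0.289, 0.2593]
eef_rot: [-179.7, -0.2, -19.9]
contact_force: [-0.9, -0.1, -0.9]
gripper_width: 0.02
gripper_force: 0.0
```

```bash
python3 -c "
from h import *
a,b=cam('scene'),cam('side')
print('mill',tri(a,(181,183),b,(436,362)),'cellar',plane(b,245,335,0),plane(a,281,183,0))
go((.604,.286,.26),(.50,.07,.26),(.449,-.16,.26),(.448,-.398,.26),(.448,-.398,.035))
"
```

```text
mill (array([ 0.6258, -0.4594, -0.0057]), np.float64(0.0029915677244842257)) cellar [ 0.3015 -0.2805  0.    ] [ 0.3091 -0.2647  0.    ]
t 3.5 at [0.6057 0.289  0.2593] rot [-179.7323   -0.1722  -19.9262] w 0.019977895541384537 g 0.0
(0.604, 0.286, 0.26) share [-0.0022  0.0135 -0.0026] turn 0 calls 1 rows 0.1
(0.5, 0.07, 0.26) share [-0.0966  0.9541  0.    ] turn 0 calls 1 rows 5.7
(0.449, -0.16, 0.26) share [0.1218 0.9344 0.    ] turn 0 calls 1 rows 5.6
(0.448, -0.398, 0.26) share [0.3207 0.8964 0.    ] turn 0 calls 1 rows 5.7
(0.448, -0.398, 0.035) share [-0.  -0.   0.9] turn 0 calls 1 rows 5.4
```

The fingers were still closing when I lifted, so the grip missed. I'll reopen, check the lid and retry with more closing time.

Emit:
step_arm:
  plan:
    - [0, 0, 0, 0, 60]
    - [0, 0, 0, 0, 60]
    - [0, 0, 0, 0, 60]
    - [0, 0, 0, 0, 60]
    - [0, 0, 0, 0, 60]
    - [0, 0, 0, 0, 60]
    - [0, 0, 0, 0, 60]

```text
time_s: 4.03
tcp_pos: [0.6044, 0.2882, 0.2559]
eef_rot: [180.0, 0.0, -19.9]
contact_force: [0.2, 0.2, -0.3]
gripper_width: 0.0583
gripper_force: 0.0
```

```bash
python3 -c "
from h import *
c,im,s=look('wrist'); cv2.imwrite('pics/w2.png',im[:,:,::-1])
m=(im.max(2)<60).astype(np.uint8); m[250:]=0;m[:,450:]=0
n,l,st,ce=cv2.connectedComponentsWithStats(m)
for i in range(1,n):
  if st[i,4]>200: print(st[i],ce[i],plane(c,*ce[i],.146))
go((.604,.286,.131))
"
```

```text
t 4.1 at [0.6044 0.2882 0.256 ] rot [179.9878   0.0058 -19.9266] w 0.05918327733273941 g 0.0
(0.604, 0.286, 0.131) share [0.0014 0.0089 0.5002] turn 0 calls 1 rows 3.0
```

```bash
python3 -c "
from h import *
im=cv2.imread('pics/w2.png'); s=r.get_state(); c=cam('wrist',s)
e=proj(c,(.604,.286,.146));print(e)
g=im.max(2); w=g[150:240,230:320]; print(w.min()); m=(w<w.min()+25).astype(np.uint8)
n,l,st,ce=cv2.connectedComponentsWithStats(m)
for i in range(1,n):
  if st[i,4]>50: print(st[i],ce[i]+[230,150],plane(c,*(ce[i]+[230,150]),.146))
"
```

```text
(np.float64(277.1852473768009), np.float64(192.08988192711098))
74
[ 30  25  28  32 726] [273.7397 190.9862] [0.6063 0.2889 0.146 ]
```

The knob is still at (.606,.289), directly below.

Emit:
step_arm:
  plan:
    - [0.005, 0, 0.5, 0, 60]
    - [0.005, 0, 0.5, 0, 60]
    - [0.005, 0, 0.5, 0, 60]
    - [0.005, 0, 0.5, 0, 60]
    - [0.005, 0, 0.5, 0, 60]
    - [0.005, 0, 0.5, 0, 20]
    - [0.005, 0, 0.5, 0, 20]
    - [0.005, 0, 0.5, 0, 20]
    - [0.005, 0, 0.5, 0, 20]
    - [0.005, 0, 0.5, 0, 20]
    - [0.005, 0, 0.5, 0, 20]
    - [0.005, 0, 0.5, 0, 20]

```text
time_s: 5.08
tcp_pos: [0.6057, 0.2879, 0.1316]
eef_rot: [-180.0, -0.0, -19.9]
contact_force: [-0.4, 0.1, 0.0]
gripper_width: 0.0214
gripper_force: 0.0
```

Emit:
step_arm:
  plan:
    - [0, 0, 0, 0, 20]
    - [0, 0, 0, 0, 20]
    - [0, 0, 0, 0, 20]
    - [0, 0, 0, 0, 20]
    - [0, 0, 0, 0, 20]

```text
time_s: 5.5
tcp_pos: [0.6056, 0.2878, 0.1311]
eef_rot: [180.0, 0.0, -19.9]
contact_force: [0.5, -0.0, 0.4]
gripper_width: 0.0202
gripper_force: 0.0
```

```bash
python3 -c "
from h import *
go((.605,.287,.26),(.50,.07,.26),(.449,-.16,.26),(.448,-.398,.26),(.448,-.398,.036))
"
```

```text
t 5.5 at [0.6056 0.2878 0.1311] rot [179.9939   0.0033 -19.9262] w 0.020230832133676317 g 0.0
(0.605, 0.287, 0.26) share [-0.0012  0.0039 -0.5155] turn 0 calls 1 rows 3.1
(0.5, 0.07, 0.26) share [-0.099   0.9592  0.    ] turn 0 calls 1 rows 5.8
(0.449, -0.16, 0.26) share [0.1218 0.9344 0.    ] turn 0 calls 1 rows 5.6
(0.448, -0.398, 0.26) share [0.3207 0.8964 0.    ] turn 0 calls 1 rows 5.7
(0.448, -0.398, 0.036) share [ 0.    -0.     0.896] turn 0 calls 1 rows 5.4
```

The fingers shut on nothing, so I'll look from the side and the wrist.

```bash
python3 -c "
from h import *
i=np.zeros((420,800,3),np.uint8)
_,im,_=look('side'); i[:,:400]=cv2.resize(im[90:220,220:344,::-1],(400,420))
_,im,_=look('wrist'); i[:,400:]=cv2.resize(im[100:300,180:370,::-1],(400,420))
cv2.imwrite('pics/c2.png',i)"
```

```text
(no output)
```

View pics/c2.png

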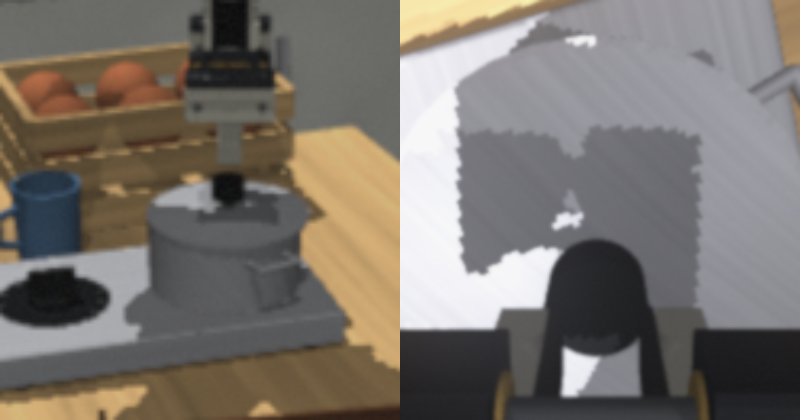

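In the wrist crop the knob is centred under the fingers, at about (597,300). The side crop shows the fingertips ending level with the knob's top, so the grip was simply too high. I'll open, go 12 mm lower to put the grasp point at knob centre, and close.

Emit:
step_arm:
  plan:
    - [0, 0, 0, 0, 60]
    - [0, 0, 0, 0, 60]
    - [0, 0, 0, 0, 60]
    - [0, 0, 0, 0, 60]
    - [0, 0, 0, 0, 60]
    - [0, 0, 0, 0, 60]
    - [0, 0, 0, 0, 60]
    - [0, 0, 0.02, 0, 60]
    - [0, 0, 0.04, 0, 60]
    - [0, 0, 0.048, 0, 60]
    - [0, 0, 0.048, 0, 60]
    - [0, 0, 0.048, 0, 60]

```text
time_s: 6.6
tcp_pos: [0.6055, 0.2877, 0.1188]
eef_rot: [180.0, 0.0, -19.9]
contact_force: [0.1, 1.3, 0.2]
gripper_width: 0.0598
gripper_force: 0.0
```

Emit:
step_arm:
  plan:
    - [0, 0, 0, 0, 20]
    - [0, 0, 0, 0, 20]
    - [0, 0, 0, 0, 20]
    - [0, 0, 0, 0, 20]
    - [0, 0, 0, 0, 20]
    - [0, 0, 0, 0, 20]
    - [0, 0, 0, 0, 20]
    - [0, 0, 0, 0, 20]

```text
time_s: 7.27
tcp_pos: [0.6056, 0.2878, 0.1192]
eef_rot: [-180.0, 0.0, -19.9]
contact_force: [-0.5, 0.1, 0.6]
gripper_width: 0.0206
gripper_force: 0.0
```

```bash
python3 -c "
from h import *
c1=cam('wrist',dict(eef_rot=[179.96,.036,-19.97],tcp_pos=[.6035,.2862,.2494])); c2=cam('wrist',dict(eef_rot=[180,0,-19.93],tcp_pos=[.6056,.2878,.1311]))
print(tri(c1,(271,194),c2,(273.6,243)))
i=np.zeros((420,800,3),np.uint8)
_,im,_=look('side'); i[:,:400]=cv2.resize(im[100:200,245:340,::-1],(400,420),interpolation=2)
c,im,s=look('wrist'); i[:,400:]=cv2.resize(im[150:350,180:370,::-1],(400,420)); print(proj(c,s['tcp_pos']))
cv2.imwrite('pics/c3.png',i)"
```

```text
(array([0.6031, 0.2902, 0.1392]), np.float64(0.0008570215504676433))
(np.float64(275.0783303713659), np.float64(233.88056628722342))
```

View pics/c3.png

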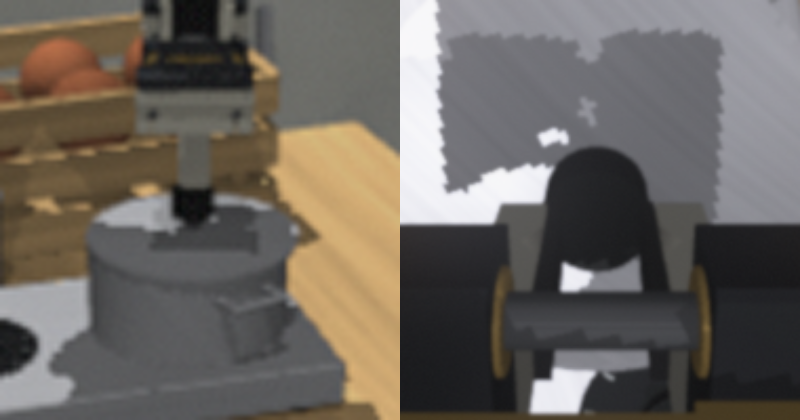

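Emit:
step_arm:
  plan:
    - [0, 0, 0, 0, 5]
    - [0, 0, 0, 0, 5]
    - [0, 0, 0, 0, 5]
    - [0, 0, 0, 0, 5]
    - [0, 0, 0, 0, 5]
    - [0, 0, 0, 0, 5]

```text
time_s: 7.87
tcp_pos: [0.6056, 0.2878, 0.1192]
eef_rot: [180.0, 0.0, -19.9]
contact_force: [-0.7, -0.1, -0.9]
gripper_width: 0.0051
gripper_force: 0.0
```

```bash
python3 -c "
from h import *
b=cam('side'); s=r.get_state(); print(s['gripper_width'],s['gripper_force'],s['contact_force'])
for z in (.119,.128,.138,.148): print(z,proj(b,(.605,.288,z)),proj(b,(.602,.276,z)))
"
```

```text
0.005129870888150092 0.0 [-0.7051 -0.0923 -0.9165]
0.119 (np.float64(291.26132141861774), np.float64(153.408348766146)) (np.float64(291.66855038626943), np.float64(154.99296213266567))
0.128 (np.float64(291.2673836678382), np.float64(150.72068241584157)) (np.float64(291.6759873738749), np.float64(152.28944109118916))
0.138 (np.float64(291.2741656556245), np.float64(147.71392375275715)) (np.float64(291.68430775985007), np.float64(149.26478383067047))
0.148 (np.float64(291.28099673792417), np.float64(144.68539929498633)) (np.float64(291.6926888512245), np.float64(146.21805872053255))
```

The reading follows the command right down to 5 mm, so it may not be trustworthy. A slow lift with a side picture will settle whether the lid comes along.

Emit:
step_arm:
  plan:
    - [0, 0, -0.04, 0, 5]
    - [0, 0, -0.08, 0, 5]
    - [0, 0, -0.12, 0, 5]
    - [0, 0, -0.16, 0, 5]
    - [0, 0, -0.2, 0, 5]
    - [0, 0, -0.24, 0, 5]
    - [0, 0, -0.28, 0, 5]
    - [0, 0, -0.28, 0, 5]

```text
time_s: 8.53
tcp_pos: [0.6068, 0.2884, 0.1923]
eef_rot: [-179.8, -0.1, -19.9]
contact_force: [0.8, -0.1, 1.6]
gripper_width: 0.005
gripper_force: 0.0
```

```bash
python3 -c "
from h import *
i=np.zeros((420,800,3),np.uint8)
_,im,_=look('side'); i[:,:400]=cv2.resize(im[100:200,245:340,::-1],(400,420),interpolation=2)
c,im,s=look('wrist'); i[:,400:]=cv2.resize(im[150:350,180:370,::-1],(400,420)); print(s['gripper_width'])
cv2.imwrite('pics/c4.png',i)"
```

```text
0.00504349055741337
```

View pics/c4.png

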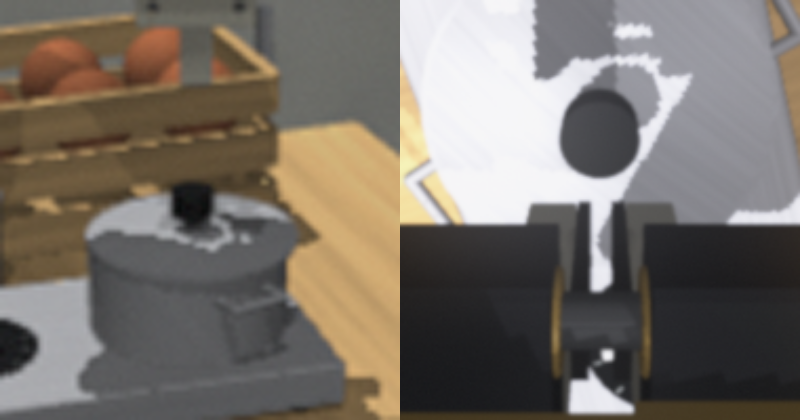

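The fingers close freely, and the lid stays put. In both views the real fingertips end well behind the reported TCP. The side view puts them at z≈0.229 against a reported 0.192, and the wrist view shows the tips at v≈247 instead of 234. The tips are therefore about 38 mm short of the TCP, so I must command 38 mm lower. I'll do that with a force check.

Emit:
step_arm:
  plan:
    - [0, 0, 0, 0, 60]
    - [0, 0, 0, 0, 60]
    - [0, 0, 0, 0, 60]
    - [0, 0, 0, 0, 60]
    - [0, 0, 0, 0, 60]
    - [0, 0, 0, 0, 60]
    - [0, 0, 0, 0, 60]
    - [0, 0, 0, 0, 60]
    - [0, 0, 0.15, 0, 60]
    - [0, 0, 0.25, 0, 60]
    - [0, 0, 0.35, 0, 60]
    - [0, 0, 0.39, 0, 60]

```text
time_s: 9.63
tcp_pos: [0.6037, 0.2866, 0.088]
eef_rot: [179.8, 0.2, -20.0]
contact_force: [-0.9, -0.6, 0.2]
gripper_width: 0.0596
gripper_force: 0.0
```

Emit:
step_arm:
  plan:
    - [0, 0, 0.01, 0, 60]
    - [0, 0, 0.016, 0, 60]
    - [0, 0, 0.016, 0, 20]
    - [0, 0, 0.016, 0, 20]
    - [0, 0, 0.016, 0, 20]
    - [0, 0, 0.016, 0, 20]
    - [0, 0, 0.016, 0, 20]
    - [0, 0, 0.016, 0, 20]
    - [0, 0, 0.016, 0, 20]
    - [0, 0, 0.016, 0, 20]
    - [0, 0, 0.016, 0, 20]

```text
time_s: 10.55
tcp_pos: [0.606, 0.2882, 0.0886]
eef_rot: [-179.9, -0.0, -19.9]
contact_force: [-1.7, 0.6, 5.4]
gripper_width: 0.031
gripper_force: 40.0
```

Gripped: width 31 mm, 40 N. From here I add 38 mm to the fingers' reach. Next I lift and carry the lid to the cork mat.

```bash
python3 -c "
from h import *
a=cam('scene')
for u in (206,224,241,258): print('bottle',plane(a,u,150 if u<215 else 146,0)[:2])
im=cv2.imread('pics/side0.png'); h=cv2.cvtColor(im,cv2.COLOR_BGR2HSV)
b=cam('side')
w=im[320:400,290:385].astype(int); m=((w[:,:,2]<150)&(w[:,:,2]-w[:,:,0]>25)).astype(np.uint8); m=cv2.morphologyEx(m,cv2.MORPH_CLOSE,np.ones((7,7)))
c=max(cv2.findContours(m,0,2)[0],key=cv2.contourArea); e=cv2.fitEllipse(c); print(e,plane(b,e[0][0]+290,e[0][1]+320,.006))
im=cv2.imread('pics/scene0.png')
go((.606,.288,.22),(.50,.07,.22),(.449,-.16,.22),(.447,-.399,.22),(.447,-.399,-.0065))
"
```

```text
bottle [ 0.4412 -0.6729]
bottle [ 0.3578 -0.6718]
bottle [ 0.2937 -0.6345]
bottle [ 0.2297 -0.5973]
((46.40468215942383, 42.837486267089844), (58.054908752441406, 74.44086456298828), 104.51115417480469) [ 0.4423 -0.4083  0.006 ]
t 10.6 at [0.606  0.2882 0.0886] rot [-179.9379   -0.0494  -19.9076] w 0.0309545233298972 g 40.0
(0.606, 0.288, 0.22) share [ 0.0002  0.0008 -0.5256] turn 0 calls 1 rows 3.2
(0.5, 0.07, 0.22) share [-0.1017  0.9643  0.    ] turn 0 calls 1 rows 5.8
(0.449, -0.16, 0.22) share [0.1215 0.9345 0.    ] turn 0 calls 1 rows 5.6
(0.447, -0.399, 0.22) share [0.318  0.9016 0.    ] turn 0 calls 1 rows 5.7
(0.447, -0.399, -0.0065) share [ 0.    -0.     0.906] turn 0 calls 1 rows 5.4
```

Emit:
step_arm:
  plan:
    - [0, 0, -0.05, 0, 20]
    - [0, 0, -0.15, 0, 20]
    - [0, 0, -0.3, 0, 20]
    - [0, 0, -0.45, 0, 20]
    - [0, 0, -0.525, 0, 20]
    - [0, 0, -0.525, 0, 20]
    - [0, 0, -0.525, 0, 20]

```text
time_s: 11.13
tcp_pos: [0.6055, 0.2879, 0.22]
eef_rot: [-179.9, -0.0, -19.9]
contact_force: [-0.5, -0.3, -4.0]
gripper_width: 0.0311
gripper_force: 40.0
```

Emit:
step_arm:
  plan:
    - [-0.01, 0.1, 0, 0, 20]
    - [-0.02, 0.2, 0, 0, 20]
    - [-0.04, 0.35, 0, 0, 20]
    - [-0.05, 0.5, 0, 0, 20]
    - [-0.06, 0.65, 0, 0, 20]
    - [-0.08, 0.8, 0, 0, 20]
    - [-0.1, 0.96, 0, 0, 20]
    - [-0.1, 0.96, 0, 0, 20]

```text
time_s: 11.8
tcp_pos: [0.4951, 0.0655, 0.2174]
eef_rot: [179.8, 0.2, -20.1]
contact_force: [-1.6, 0.4, -3.7]
gripper_width: 0.0312
gripper_force: 40.0
```

Emit:
step_arm:
  plan:
    - [0.02, 0.15, 0, 0, 20]
    - [0.04, 0.3, 0, 0, 20]
    - [0.06, 0.45, 0, 0, 20]
    - [0.08, 0.6, 0, 0, 20]
    - [0.1, 0.75, 0, 0, 20]
    - [0.12, 0.935, 0, 0, 20]
    - [0.12, 0.935, 0, 0, 20]

```text
time_s: 12.38
tcp_pos: [0.4453, -0.1636, 0.2172]
eef_rot: [179.9, 0.2, -20.1]
contact_force: [1.0, 1.7, -2.8]
gripper_width: 0.0311
gripper_force: 40.0
```

Emit:
step_arm:
  plan:
    - [0.05, 0.15, 0, 0, 20]
    - [0.1, 0.3, 0, 0, 20]
    - [0.15, 0.45, 0, 0, 20]
    - [0.2, 0.6, 0, 0, 20]
    - [0.25, 0.75, 0, 0, 20]
    - [0.318, 0.902, 0, 0, 20]
    - [0.318, 0.902, 0, 0, 20]
    - [0.318, 0.902, 0, 0, 20]
    - [0.318, 0.902, 0, 0, 20]

```text
time_s: 13.13
tcp_pos: [0.4455, -0.3979, 0.2168]
eef_rot: [-179.9, 0.2, -20.0]
contact_force: [-1.1, 0.7, -3.4]
gripper_width: 0.031
gripper_force: 40.0
```

```bash
python3 -c "
from h import *
go((.446,-.402,-.0065))
c,im,s=look('wrist'); print(proj(c,(.446,-.402,.006)));cv2.imwrite('pics/w3.png',im[:,:,::-1])
"
```

```text
t 13.1 at [ 0.4455 -0.3979  0.2168] rot [-179.9436    0.2312  -20.0128] w 0.031011599832563092 g 40.0
(0.446, -0.402, -0.0065) share [0.0075 0.0147 0.8931] turn 0 calls 1 rows 5.4
(np.float64(277.9248000096813), np.float64(170.89428243663724))
```

Emit:
step_arm:
  plan:
    - [0, 0, 0.12, 0, 20]
    - [0, 0.01, 0.25, 0, 20]
    - [0.007, 0.015, 0.4, 0, 20]
    - [0.007, 0.015, 0.55, 0, 20]
    - [0.007, 0.015, 0.7, 0, 20]
    - [0.007, 0.015, 0.8, 0, 20]
    - [0.007, 0.015, 0.84, 0, 20]
    - [0.007, 0.015, 0.865, 0, 20]
    - [0.007, 0.015, 0.88, 0, 20]
    - [0.007, 0.015, 0.89, 0, 20]
    - [0.007, 0.015, 0.892, 0, 20]
    - [0.007, 0.015, 0.892, 0, 20]

```text
time_s: 14.18
tcp_pos: [0.448, -0.4029, -0.0027]
eef_rot: [180.0, -0.1, -19.9]
contact_force: [-0.0, 0.6, -2.4]
gripper_width: 0.0312
gripper_force: 40.0
```

Emit:
step_arm:
  plan:
    - [0, 0, 0, 0, 60]
    - [0, 0, 0, 0, 60]
    - [0, 0, 0, 0, 60]
    - [0, 0, 0, 0, 60]
    - [0, 0, 0, 0, 60]
    - [0, 0, 0, 0, 60]
    - [0, 0, 0, 0, 60]
    - [0, 0, -0.2, 0, 60]
    - [0, 0, -0.5, 0, 60]
    - [0, 0, -0.8, 0, 60]
    - [0, 0, -0.8, 0, 60]
    - [0, 0, -0.8, 0, 60]

```text
time_s: 15.18
tcp_pos: [0.4474, -0.4029, 0.1997]
eef_rot: [180.0, -0.2, -19.9]
contact_force: [0.2, 0.1, -0.4]
gripper_width: 0.0596
gripper_force: 0.0
```

```bash
python3 -c "
from h import *
a=cam('scene')
go((.40,-.2,.22,-20))
im=look('scene')[1]; i=cv2.resize(im[130:260,150:350,::-1],(800,520),interpolation=2)
cv2.imwrite('pics/s5.png',i)
"
```

```text
t 15.2 at [ 0.4474 -0.4029  0.1997] rot [179.9549  -0.1567 -19.9125] w 0.059591042551789146 g 0.0
(0.4, -0.2, 0.22, -20) share [-0.4549 -0.6985 -0.0812] turn 0.0015 calls 1 rows 5.0
```

View pics/s5.png

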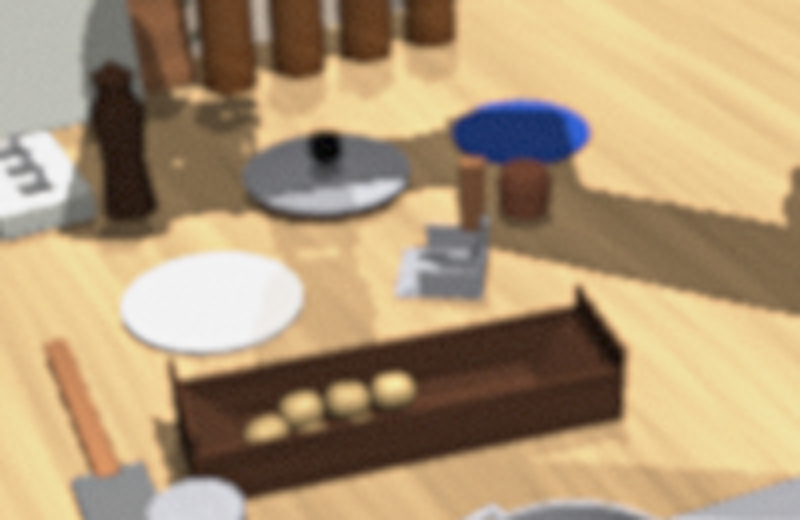

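The lid lies on the cork mat; its knob is at (325,148) in the crop. Now to a hover over the scoop.

Emit:
step_arm:
  plan:
    - [-0.455, -0.7, -0.08, 0, 60]
    - [-0.455, -0.7, -0.08, 0, 60]
    - [-0.455, -0.7, -0.08, 0, 60]
    - [-0.455, -0.7, -0.08, 0, 60]
    - [-0.455, -0.7, -0.08, 0, 60]
    - [-0.455, -0.7, -0.08, 0, 60]
    - [-0.455, -0.7, -0.08, 0, 60]
    - [-0.455, -0.7, -0.08, 0, 60]
    - [-0.455, -0.7, -0.08, 0, 60]

```text
time_s: 15.98
tcp_pos: [0.4, -0.1998, 0.2158]
eef_rot: [180.0, 0.0, -20.0]
contact_force: [0.2, -0.2, -0.5]
gripper_width: 0.06
gripper_force: 0.0
```

```bash
python3 -c "
from h import *
go((.40,-.2,.22))
c,im,s=look('wrist'); np.save('pics/w4.npy',im); print(proj(c,(.4037,-.1943,.112)))
im=im[:,:,::-1].copy(); cv2.imwrite('pics/w4.png',im)
"
```

```text
t 16.0 at [ 0.4    -0.1998  0.2158] rot [179.9874   0.0185 -19.9638] w 0.06001427633030633 g 0.0
(0.4, -0.2, 0.22) share [ 0.0004  0.0006 -0.0169] turn 0 calls 1 rows 0.1
(np.float64(268.55892956170806), np.float64(192.43170607057334))
```

View pics/w4.png

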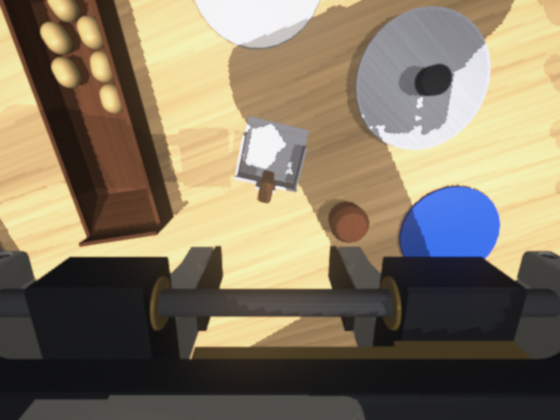

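The wrist view shows the scoop's lip corners near (249,118) and (308,131), and its handle near (265,188). The trough's near end is at about (120,238), the lid on the mat is at (430,80), and the blue look-alike is at (450,225).

```bash
python3 -c "
from h import *
s=r.get_state(); c=cam('wrist',s); a=cam('scene');b=cam('side')
im=np.load('pics/w4.npy').astype(int); 
w=im[110:215,225:320]; m=((w[:,:,0]<150)&(w[:,:,0]-w[:,:,2]>28)&(w[:,:,0]>50)).astype(np.uint8)
n,l,st,ce=cv2.connectedComponentsWithStats(m)
for i in range(1,n):
  if st[i,4]>60:
    print(st[i],ce[i]+[225,110]); p=np.argwhere(l==i)[:,::-1].astype(np.float32); print(cv2.boxPoints(cv2.minAreaRect(p))+[225,110])
L,Rr=plane(c,249,118,.002),plane(c,308,131,.002); bl,br=plane(c,235,178,.036),plane(c,299,190,.036)
print('lip',L,Rr,np.linalg.norm(L-Rr),'back',bl,br,np.linalg.norm(bl-br))
f=((L+Rr)/2-(bl+br)/2); print('yaw',np.degrees(np.arctan2(f[1],f[0])),'len',np.linalg.norm(f[:2]))
print('trough wrist near board top',plane(c,82,243,.066),plane(c,157,233,.066))
P,Q=plane(a,294.5,202.5,.066),plane(a,306.3,218,.066);print('scene board',P,Q,np.linalg.norm(P-Q))
P,Q=plane(a,203.3,254.3,0),plane(a,306.3,233,0);print('scene bottom edge +y',P,Q,np.linalg.norm(P-Q))
P,Q=plane(b,255.6,256.9,0),plane(b,380.5,246.6,0);print('side bottom edge -y',P,Q,np.linalg.norm(P-Q))
"
```

```text
[ 34  62  15  31 353] [265.932  186.7989]
[[257.46 200.78]
 [261.72 170.96]
 [275.16 172.88]
 [270.9  202.7 ]]
lip [ 0.477 -0.193  0.002] [ 0.436  -0.2585  0.002 ] 0.0772815564364219 back [ 0.4165 -0.1535  0.036 ] [ 0.3749 -0.223   0.036 ] 0.08096306248035015
yaw -31.669766152506618 len 0.07144764443300586
trough wrist near board top [0.4104 0.0459 0.066 ] [ 0.391  -0.0457  0.066 ]
scene board [ 0.3951 -0.0359  0.066 ] [0.4107 0.0548 0.066 ] 0.09204144559117043
scene bottom edge +y [ 0.7131 -0.0183  0.    ] [0.4002 0.0435 0.    ] 0.31897181314281614
side bottom edge -y [ 0.3931 -0.036   0.    ] [ 0.7101 -0.1009  0.    ] 0.3235768417268536
```

Scoop: yaw about -31.5°, grip point about (.4025,-.193). Trough: yaw about -11.4°. The scoop has only 4 mm of clearance per side, so I'll take one overhead look at the trough first.

```bash
python3 -c "
from h import *
go((.47,.0,.25,-11.4))"
```

```text
t 16.0 at [ 0.3998 -0.2001  0.2156] rot [179.9808   0.0472 -20.0128] w 0.0598714129578999 g 0.0
(0.47, 0.0, 0.25, -11.4) share [-0.0102 -0.848  -0.1377] turn -0.1435 calls 1 rows 5.2
```

Emit:
step_arm:
  plan:
    - [-0.01, -0.848, -0.138, -0.1435, 60]
    - [-0.01, -0.848, -0.138, -0.1435, 60]
    - [-0.01, -0.848, -0.138, -0.1435, 60]
    - [-0.01, -0.848, -0.138, -0.1435, 60]
    - [-0.01, -0.848, -0.138, -0.1435, 60]
    - [-0.01, -0.848, -0.138, -0.1435, 60]
    - [-0.01, -0.848, -0.138, -0.1435, 60]
    - [-0.01, -0.848, -0.138, -0.1435, 60]
    - [-0.01, -0.848, -0.138, -0.1435, 60]

```text
time_s: 16.78
tcp_pos: [0.4695, -0.0003, 0.2498]
eef_rot: [179.9, 0.1, -11.4]
contact_force: [-0.3, 0.3, 0.1]
gripper_width: 0.0601
gripper_force: 0.0
```

```bash
python3 -c "
from h import *
c,im,s=look('wrist'); np.save('pics/w5.npy',im); print(s['tcp_pos'],s['eef_rot'])
cv2.imwrite('pics/w5.png',cv2.resize(im[:260,150:400,::-1],None,fx=2.3,fy=2.3,interpolation=2))
h=cv2.cvtColor(im,cv2.COLOR_RGB2HSV)
# potatoes: pale yellow within trough
m=((im[:,:,0]>130)&(h[:,:,1]>90)).astype(np.uint8)
d=cv2.inRange(im,(20,10,0),(110,75,60)); d[255:]=0
cn=max(cv2.findContours(d,0,2)[0],key=cv2.contourArea); R0=cv2.minAreaRect(cn); bp=cv2.boxPoints(R0); print(R0)
for p in bp: print(p,plane(c,*p,.048),plane(c,*p,.066))
for row in range(20,240,30): 
  x=np.where(d[row])[0]; print(row,x.min(),x.max(),plane(c,x.min(),row,.048)@[.198,.980,0],plane(c,x.max(),row,.048)@[.198,.980,0],plane(c,x.max(),row,.0)@[.198,.980,0])
"
```

```text
[ 0.4695 -0.0003  0.2498] [179.9485   0.0768 -11.4167]
((282.06219482421875, 112.91461944580078), (226.96340942382812, 79.04850006103516), 89.19306945800781)
[240.9437   0.0008] [ 0.6696 -0.0022  0.048 ] [ 0.6642 -0.0028  0.066 ]
[319.9843  -1.1125] [ 0.6533 -0.0885  0.048 ] [ 0.6486 -0.0853  0.066 ]
[323.1807 225.8284] [ 0.3855 -0.0511  0.048 ] [ 0.3929 -0.0495  0.066 ]
[244.14   226.9417] [0.4054 0.0558 0.048 ] [0.412  0.0526 0.066 ]
20 242 320 0.12988726536361217 0.041667916339176984 0.035490954682048194
50 243 319 0.1297112642765167 0.04147151532184193 0.035270905840435206
80 33 321 0.3808663141289157 0.037684997500637814 0.03102846926037687
110 47 516 0.37180690846133235 -0.20326846699805629 -0.23893719316346357
140 51 508 0.37481248886726637 -0.2017050885349345 -0.23718557484457392
170 40 318 0.3974372561011969 0.036670794288173464 0.02989215008499183
200 249 446 0.12733124469421825 -0.13658919967612804 -0.16422935441147807
230 32 473 0.4276771021248602 -0.18119928100520621 -0.2142107488763469
```

View pics/w5.png

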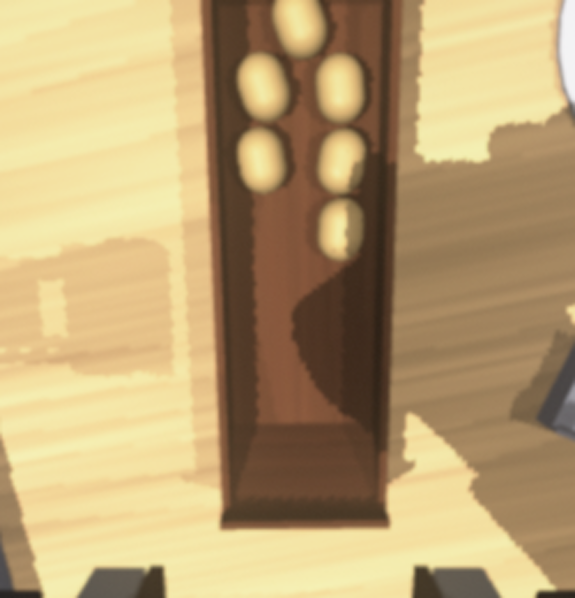

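The overhead picture shows the trough centred, its walls running almost along the image column, with potatoes in two columns toward the far end. Trough axis is about -11.1°, and the long coordinate s runs from .394 to .72. Now to the scoop.

```bash
python3 -c "
from h import *
go((.4025,-.193,.16,-31.5),(.4025,-.193,.028))"
```

```text
t 16.8 at [ 0.4694 -0.0005  0.2499] rot [179.9585   0.0561 -11.4349] w 0.059550394377850306 g 0.0
(0.4025, -0.193, 0.16, -31.5) share [-0.1097  0.8079  0.3597] turn 0.3344 calls 1 rows 5.3
(0.4025, -0.193, 0.028) share [-0.    -0.     0.528] turn 0 calls 1 rows 3.2
```

Emit:
step_arm:
  plan:
    - [-0.11, 0.808, 0.1, 0.3344, 60]
    - [-0.11, 0.808, 0.1, 0.3344, 60]
    - [-0.11, 0.808, 0.1, 0.3344, 60]
    - [-0.11, 0.808, 0.1, 0.3344, 60]
    - [-0.11, 0.808, 0.1, 0.3344, 60]
    - [-0.11, 0.808, 0.36, 0.3344, 60]
    - [-0.11, 0.808, 0.36, 0.3344, 60]
    - [-0.11, 0.808, 0.36, 0.3344, 60]
    - [-0.11, 0.808, 0.36, 0.3344, 60]
    - [-0.11, 0.808, 0.36, 0.3344, 60]

```text
time_s: 17.67
tcp_pos: [0.4039, -0.1924, 0.162]
eef_rot: [-180.0, -0.1, -31.4]
contact_force: [-0.2, 0.5, 0.4]
gripper_width: 0.0601
gripper_force: 0.0
```

```bash
python3 -c "
from h import *
c,im,s=look('wrist'); np.save('pics/w6.npy',im); print(s['tcp_pos'],s['eef_rot'])
print('exp handle top',proj(c,(.4025,-.193,.112)),'bottom',proj(c,(.4025,-.193,.046)))
I=im.astype(int); m=((I[:,:,0]<170)&(I[:,:,0]-I[:,:,2]>28)&(I[:,:,0]>45)).astype(np.uint8); m[:100]=0;m[255:]=0;m[:,:210]=0;m[:,340:]=0
n,l,st,ce=cv2.connectedComponentsWithStats(m)
for i in range(1,n):
  if st[i,4]>100:
    print(st[i],ce[i]); 
    for v in range(st[i,1],st[i,1]+st[i,3],6):
      x=np.where(l[v]==i)[0]; print(v,x.min(),x.max(),end='; ')
"
```

```text
[ 0.4039 -0.1924  0.162 ] [-179.9971   -0.1034  -31.3896]
exp handle top (np.float64(276.4399966458401), np.float64(212.03198471305186)) bottom (np.float64(276.15129164706883), np.float64(192.0004019998664))
[210 100  35  23 330] [223.3212 107.2788]
100 210 244; 106 210 235; 112 214 226; 118 210 216; [ 210  100  130  102 5177] [292.9849 133.0155]
100 251 339; 106 243 339; 112 234 339; 118 228 339; 124 219 339; 130 210 339; 136 210 339; 142 214 339; 148 217 339; 154 227 339; 160 312 339; 166 311 339; 172 311 339; 178 311 339; 184 310 335; 190 310 324; 196 310 315; [265 184  17  39 562] [272.7544 203.7402]
184 269 278; 190 267 279; 196 266 280; 202 265 280; 208 265 280; 214 265 280; 220 266 279; [308 186  32  30 513] [325.7563 201.8207]
186 339 339; 192 328 339; 198 318 339; 204 308 339; 210 313 329; [324 210  16  17 162] [332.8519 219.3333]
210 339 339; 216 329 339; 222 324 339;
```

The handle sits about 3 mm to the -y tool side. I'll correct for that, descend and grip.

Emit:
step_arm:
  plan:
    - [0, -0.012, 0.15, 0, 60]
    - [0, -0.012, 0.3, 0, 60]
    - [0, -0.012, 0.45, 0, 60]
    - [0, -0.012, 0.536, 0, 60]
    - [0, -0.012, 0.536, 0, 60]
    - [0, -0.012, 0.536, 0, 10]
    - [0, -0.012, 0.536, 0, 10]
    - [0, -0.012, 0.536, 0, 10]
    - [0, -0.012, 0.536, 0, 10]
    - [0, -0.012, 0.536, 0, 10]
    - [0, -0.012, 0.536, 0, 10]
    - [0, -0.012, 0.536, 0, 10]
  newtons: 60

```text
time_s: 18.72
tcp_pos: [0.4049, -0.1892, 0.027]
eef_rot: [-180.0, -0.0, -31.4]
contact_force: [-0.2, -0.2, -0.7]
gripper_width: 0.0188
gripper_force: 0.0
```

Emit:
step_arm:
  plan:
    - [0, 0, 0, 0, 10]
    - [0, 0, 0, 0, 10]
    - [0, 0, 0, 0, 10]
    - [0, 0, 0, 0, 10]

```text
time_s: 19.05
tcp_pos: [0.4047, -0.1892, 0.0267]
eef_rot: [180.0, -0.0, -31.4]
contact_force: [-2.2, 1.3, 4.6]
gripper_width: 0.0139
gripper_force: 60.0
```

```bash
python3 -c "
from h import *
c,im,s=look('wrist'); np.save('pics/w7.npy',im); go((.4,-.193,.12))
"
```

```text
t 19.1 at [ 0.4046 -0.1892  0.0266] rot [179.9933   0.0024 -31.3759] w 0.013773317545507268 g 60.0
(0.4, -0.193, 0.12) share [-0.0079  0.0226 -0.3735] turn 0 calls 1 rows 2.2
```

Gripped at 13.8 mm and 60 N. Next I lift, line up with the trough axis and check where the potatoes are.

```bash
python3 -c "
from h import *
go((.405,-.189,.13),(.4672,-.0105,.13,-11.04),(.4672,-.0105,.033))
c=cam('wrist',dict(tcp_pos=[.4695,-.0003,.2498],eef_rot=[179.95,.077,-11.42])); 
d=np.array([.9815,-.1915,0]);p0=np.array([.4279,-.0028,0])
for q in [(302,22),(263,87),(341,88),(262,160),(342,160),(340,228)]:
  P=plane(c,150+q[0]/2.3,q[1]/2.3,.018); k=P-p0; print(P[:2],'q',k@d,'lat',k@[.1915,.9815,0])
"
```

```text
t 19.1 at [ 0.4046 -0.1892  0.0266] rot [179.9933   0.0024 -31.3759] w 0.013773317545507268 g 60.0
(0.405, -0.189, 0.13) share [ 0.0009 -0.0014 -0.4135] turn 0 calls 1 rows 2.5
(0.4672, -0.0105, 0.13, -11.04) share [-0.1593 -0.7391 -0.    ] turn -0.3389 calls 1 rows 4.5
(0.4672, -0.0105, 0.033) share [-0.    -0.     0.388] turn 0 calls 1 rows 2.3
[ 0.6593 -0.0467] q 0.2355539698311837 lat 0.0012783572984995126
[ 0.6336 -0.0203] q 0.20520920927514985 lat 0.022238238871929356
[ 0.6248 -0.0613] q 0.2044734150164924 lat -0.019670505924285556
[ 0.5984 -0.0122] q 0.16914808453249142 lat 0.02340209355433603
[ 0.5897 -0.0556] q 0.16887328529323573 lat -0.02080094651974124
[ 0.5549 -0.0482] q 0.13336879992529727 lat -0.020257025856440784
```

Emit:
step_arm:
  plan:
    - [0, 0, -0.1, 0, 10]
    - [0, 0, -0.25, 0, 10]
    - [0, 0, -0.41, 0, 10]
    - [0, 0, -0.41, 0, 10]
    - [0, 0, -0.41, 0, 10]

```text
time_s: 19.52
tcp_pos: [0.4062, -0.1892, 0.1309]
eef_rot: [-179.9, -0.2, -31.4]
contact_force: [-0.6, -0.5, -2.3]
gripper_width: 0.0139
gripper_force: 60.0
```

Emit:
step_arm:
  plan:
    - [-0.02, -0.1, 0, -0.04, 10]
    - [-0.05, -0.25, 0, -0.1, 10]
    - [-0.08, -0.4, 0, -0.16, 10]
    - [-0.12, -0.55, 0, -0.23, 10]
    - [-0.15, -0.68, 0, -0.3, 10]
    - [-0.16, -0.74, 0, -0.34, 10]
    - [-0.16, -0.74, 0, -0.34, 10]
    - [-0.16, -0.74, 0, -0.34, 10]

```text
time_s: 20.18
tcp_pos: [0.4659, -0.0098, 0.1273]
eef_rot: [179.9, 0.2, -10.9]
contact_force: [-1.0, -1.2, -2.3]
gripper_width: 0.0139
gripper_force: 60.0
```

```bash
python3 -c "
from h import *
go((.4672,-.0105,.033,-11.04))
c,im,s=look('wrist'); np.save('pics/w8.npy',im)
cv2.imwrite('pics/w8.png',cv2.resize(im[:260,150:400,::-1],None,fx=2.3,fy=2.3,interpolation=2))
"
```

```text
t 20.2 at [ 0.4659 -0.0098  0.1273] rot [179.9197   0.1707 -10.9069] w 0.013936252823678415 g 60.0
(0.4672, -0.0105, 0.033, -11.04) share [0.0058 0.0018 0.3771] turn 0.0022 calls 1 rows 2.3
```

View pics/w8.png

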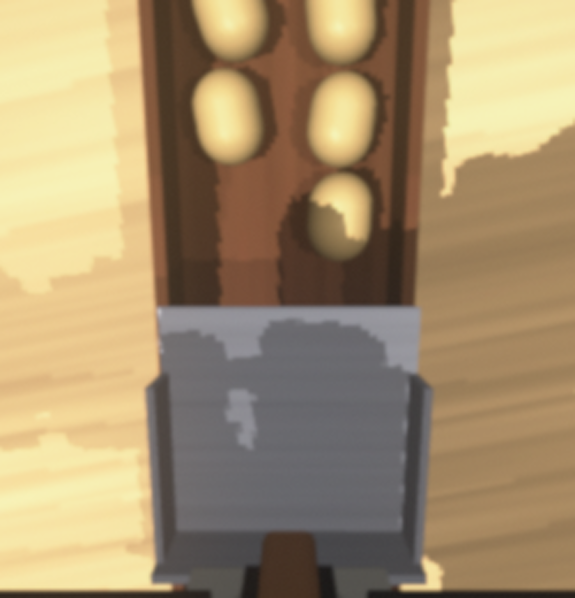

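The scoop is centred over the trough: its lip spans x 158–418 in the crop and the walls 150–424. It sits just behind the nearest potato. Lowering it to the floor.

Emit:
step_arm:
  plan:
    - [0.005, 0.002, 0.1, 0, 10]
    - [0.005, 0.002, 0.2, 0, 10]
    - [0.005, 0.002, 0.3, 0, 10]
    - [0.005, 0.002, 0.34, 0, 10]
    - [0.005, 0.002, 0.36, 0, 10]
    - [0.005, 0.002, 0.37, 0, 10]
    - [0.005, 0.002, 0.37, 0, 10]

```text
time_s: 20.82
tcp_pos: [0.4674, -0.012, 0.0362]
eef_rot: [179.9, 0.1, -11.1]
contact_force: [-0.3, 0.0, -1.2]
gripper_width: 0.0139
gripper_force: 60.0
```

Emit:
step_arm:
  plan:
    - [0, 0, 0.005, 0, 10]
    - [0, 0, 0.01, 0, 10]
    - [0, 0, 0.015, 0, 10]
    - [0, 0, 0.015, 0, 10]
    - [0, 0, 0.015, 0, 10]

```text
time_s: 21.23
tcp_pos: [0.4681, -0.0111, 0.0329]
eef_rot: [-180.0, -0.0, -11.0]
contact_force: [-0.5, 0.3, -1.7]
gripper_width: 0.0137
gripper_force: 60.0
```

Emit:
step_arm:
  plan:
    - [0, 0, 0.005, 0, 10]
    - [0.02, 0, 0.006, 0, 10]
    - [0.05, 0, 0.006, 0, 10]
    - [0.09, 0, 0.006, 0, 10]
    - [0.13, 0, 0.006, 0, 10]
    - [0.17, 0, 0.006, 0, 10]
    - [0.21, 0, 0.006, 0, 10]
    - [0.25, 0, 0.006, 0, 10]
    - [0.29, 0, 0.006, 0, 10]
    - [0.33, 0, 0.006, 0, 10]
    - [0.37, 0, 0.006, 0, 10]
    - [0.4, 0, 0.006, 0, 10]

```text
time_s: 22.23
tcp_pos: [0.5674, -0.0306, 0.0317]
eef_rot: [180.0, -0.0, -11.0]
contact_force: [-6.3, 1.4, 9.7]
gripper_width: 0.0133
gripper_force: 60.0
```

```bash
cat >> h.py <<'E'
def pots(save=None,amin=60,zs=.025):
    """blobs of potato colour in the wrist view, in tool coords; returns state"""
    c,im,s=look('wrist')
    if save: np.save(f'pics/{save}.npy',im); cv2.imwrite(f'pics/{save}.png',im[:,:,::-1])
    h=cv2.cvtColor(im,cv2.COLOR_RGB2HSV); I=im.astype(int)
    return c,im,h,s
E
python3 -c "
from h import *
c,im,h,s=pots('w9'); go((.4672,-.0105,.033,-11.04)); print(s['contact_force'])
d=np.array([.9815,-.1915,0]);p0=np.array([.4279,-.0028,0]); k=s['tcp_pos']-p0; print('q',k@d,'lat',k@[.1915,.9815,0])
for q in ((228,115),(340,115),(230,20),(340,20)): print(im[int(q[1]/2.3),150+int(q[0]/2.3)])
b=np.load('pics/w8.npy'); 
for q in ((228,115),(340,115),(345,200),(240,280),(200,50),(250,200),(80,50)): print('w8',q,b[int(q[1]/2.3),150+int(q[0]/2.3)])
"
```

```text
t 22.3 at [ 0.5687 -0.0307  0.0316] rot [179.9767  -0.0544 -10.9612] w 0.014043889305309032 g 60.0
(0.4672, -0.0105, 0.033, -11.04) share [-0.414  -0.0023 -0.0055] turn 0.0013 calls 1 rows 2.5
[-6.3089  1.3878  9.7457]
q 0.14219910259401253 lat -0.0006067362596343415
[109  72  49]
[109  72  49]
[101  65  45]
[102  65  45]
w8 (228, 115) [245 231 163]
w8 (340, 115) [245 232 163]
w8 (345, 200) [244 223 153]
w8 (240, 280) [121  79  57]
w8 (200, 50) [79 58 39]
w8 (250, 200) [135  88  62]
w8 (80, 50) [246 234 172]
```

```bash
cat >> h.py <<'E'
def blobs(im,u0=205,u1=345,v1=232):
    h=cv2.cvtColor(im,cv2.COLOR_RGB2HSV); I=im.astype(int)
    m=((I[:,:,0]>125)&(I[:,:,0]-I[:,:,2]>40)&(I[:,:,1]>.78*I[:,:,0])).astype(np.uint8)
    m[:,:u0]=0;m[:,u1:]=0;m[v1:]=0
    m=cv2.morphologyEx(m,cv2.MORPH_OPEN,np.ones((3,3),np.uint8))
    n,l,st,ce=cv2.connectedComponentsWithStats(m)
    return [(st[i].tolist(),ce[i].round(0).tolist()) for i in range(1,n) if st[i,4]>40]
E
python3 -c "
from h import *
im=np.load('pics/w9.npy')
for b in blobs(im): print(b)
"
```

```text
([226, 48, 73, 85, 3502], [263.0, 90.0])
([295, 84, 37, 48, 1195], [315.0, 106.0])
([207, 124, 41, 32, 981], [226.0, 141.0])
([270, 127, 41, 29, 835], [288.0, 141.0])
([285, 183, 15, 8, 76], [292.0, 187.0])
```

Emit:
step_arm:
  plan:
    - [0.03, 0, -0.002, 0, 10]
    - [0.06, 0, -0.003, 0, 10]
    - [0.09, 0, -0.003, 0, 10]
    - [0.12, 0, -0.003, 0, 10]
    - [0.145, 0, -0.003, 0, 10]
    - [0.165, 0, -0.003, 0, 10]
    - [0.165, 0, -0.003, 0, 10]
    - [0.165, 0, -0.003, 0, 10]

```text
time_s: 22.95
tcp_pos: [0.6067, -0.0383, 0.0318]
eef_rot: [180.0, 0.0, -11.0]
contact_force: [-1.8, -0.4, 1.8]
gripper_width: 0.0134
gripper_force: 60.0
```

```bash
python3 -c "
from h import *
c,im,h,s=pots('w10'); print(s['contact_force'],s['tcp_pos'],s['time_s'])
d=np.array([.9815,-.1915,0]);p0=np.array([.4279,-.0028,0]); k=s['tcp_pos']-p0; print('lip q',k@d+.065,'lat',k@[.1915,.9815,0])
for b in blobs(im): print(b)
"
```

```text
[-1.8097 -0.3608  1.8033] [ 0.6067 -0.0383  0.0318] 22.95
lip q 0.2473062368211612 lat -0.0005570982264766986
([205, 0, 140, 40, 4293], [282.0, 22.0])
([275, 91, 48, 45, 1438], [300.0, 112.0])
([253, 116, 37, 43, 988], [269.0, 137.0])
([208, 125, 40, 32, 933], [226.0, 141.0])
([306, 136, 25, 18, 294], [319.0, 145.0])
([262, 181, 14, 22, 225], [269.0, 190.0])
([291, 209, 14, 7, 79], [298.0, 212.0])
```

Emit:
step_arm:
  plan:
    - [0.015, 0, 0, 0, 10]
    - [0.03, 0, -0.015, 0, 10]
    - [0.05, 0, -0.035, 0, 10]
    - [0.07, 0, -0.055, 0, 10]
    - [0.09, 0, -0.075, 0, 10]
    - [0.11, 0, -0.095, 0, 10]
    - [0.13, 0, -0.115, 0, 10]
    - [0.15, 0, -0.135, 0, 10]
    - [0.165, 0, -0.15, 0, 10]
    - [0.165, 0, -0.15, 0, 10]
    - [0.165, 0, -0.15, 0, 10]

```text
time_s: 23.92
tcp_pos: [0.6423, -0.0458, 0.068]
eef_rot: [179.9, 0.5, -11.0]
contact_force: [-13.8, 3.6, 6.2]
gripper_width: 0.014
gripper_force: 60.0
```

```bash
python3 -c "
from h import *
c,im,h,s=pots('w11'); print(s['contact_force'],s['tcp_pos'],s['time_s'])
d=np.array([.9815,-.1915,0]);p0=np.array([.4279,-.0028,0]); k=s['tcp_pos']-p0; print('lip q',k@d+.065,'lat',k@[.1915,.9815,0])
for b in blobs(im): print(b)
cv2.imwrite('pics/w11.png',cv2.resize(im[:260,150:400,::-1],None,fx=2.3,fy=2.3,interpolation=2))
"
```

```text
[-13.7921   3.5944   6.1661] [ 0.6423 -0.0458  0.068 ] 23.9167
lip q 0.28363284478621065 lat -0.0011898320279094229
([284, 0, 61, 19, 972], [312.0, 8.0])
([205, 44, 140, 72, 5892], [290.0, 84.0])
([336, 126, 9, 106, 640], [341.0, 188.0])
([209, 131, 36, 24, 607], [225.0, 143.0])
([261, 132, 25, 32, 587], [273.0, 146.0])
([304, 133, 25, 18, 377], [316.0, 142.0])
([261, 185, 9, 17, 82], [265.0, 192.0])
```

View pics/w11.png

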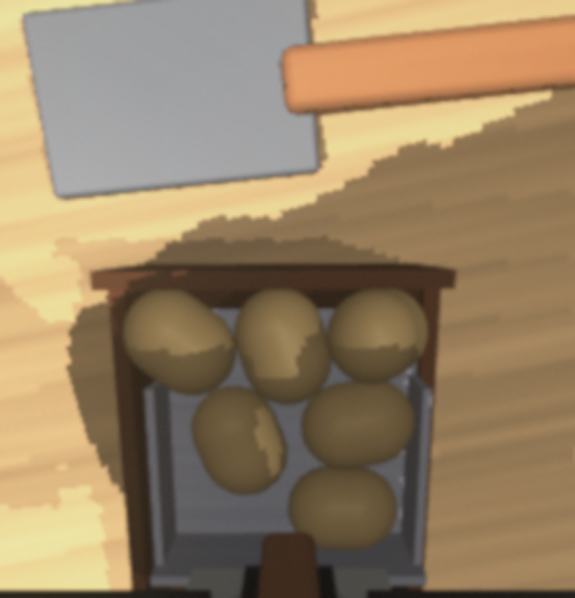

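Six potatoes are in the pan: three at the front at crop y≈340, and three behind at (240,440), (358,424) and (343,508). The earlier overhead view also shows six, so that is all of them. I'll lift slowly and check.

Emit:
step_arm:
  plan:
    - [0, 0, -0.01, 0, 10]
    - [0, 0, -0.02, 0, 10]
    - [0, 0, -0.04, 0, 10]
    - [0, 0, -0.06, 0, 10]
    - [0, 0, -0.09, 0, 10]
    - [0, 0, -0.12, 0, 10]
    - [0, 0, -0.15, 0, 10]
    - [0, 0, -0.18, 0, 10]
    - [0, 0, -0.21, 0, 10]
    - [0, 0, -0.24, 0, 10]
    - [0, 0, -0.26, 0, 10]
    - [0, 0, -0.27, 0, 10]

```text
time_s: 24.97
tcp_pos: [0.6477, -0.0459, 0.1382]
eef_rot: [-180.0, -0.1, -11.0]
contact_force: [1.4, -1.0, -1.2]
gripper_width: 0.0137
gripper_force: 60.0
```

Emit:
step_arm:
  plan:
    - [0, 0, -0.01, 0, 10]
    - [0, 0, -0.03, 0, 10]
    - [0, 0, -0.06, 0, 10]
    - [0, 0, -0.09, 0, 10]
    - [0, 0, -0.12, 0, 10]
    - [0, 0, -0.14, 0, 10]
    - [0, 0, -0.15, 0, 10]
    - [0, 0, -0.15, 0, 10]

```text
time_s: 25.63
tcp_pos: [0.6476, -0.0458, 0.1754]
eef_rot: [-180.0, -0.1, -11.0]
contact_force: [0.6, 0.0, -2.5]
gripper_width: 0.0136
gripper_force: 60.0
```

```bash
python3 -c "
from h import *
c,im,h,s=pots('w12'); print(s['contact_force'])
for b in blobs(im): print(b)
go((.642,-.046,.17),(.562,.297,.17),(.562,.297,.1086))
"
```

```text
[ 0.5634  0.0292 -2.4707]
([205, 0, 140, 54, 6280], [278.0, 22.0])
([205, 68, 140, 164, 5439], [297.0, 115.0])
([208, 130, 41, 27, 819], [226.0, 144.0])
([261, 137, 29, 32, 615], [275.0, 152.0])
([205, 155, 12, 77, 771], [210.0, 196.0])
t 25.7 at [ 0.6472 -0.0458  0.1748] rot [-179.9816   -0.0283  -10.9802] w 0.01367245324542502 g 60.0
(0.642, -0.046, 0.17) share [-0.0204  0.0048  0.0191] turn 0 calls 1 rows 0.2
(0.562, 0.297, 0.17) share [-0.5755 -1.2859 -0.    ] turn 0 calls 2 rows 8.4
(0.562, 0.297, 0.1086) share [ 0.     -0.      0.2456] turn 0 calls 1 rows 1.5
```

```bash
cat >> h.py <<'E'
def pan(im,show=True,v0=112):
    """potato-coloured (warm) blobs over the grey pan, by distance-transform peaks; coarse ascii map"""
    I=im.astype(int); m=((I[:,:,0]-I[:,:,2]>22)&(I[:,:,0]>60)).astype(np.uint8)
    w=m[v0:236,200:350]; 
    print('area in pan',int(m[137:228,224:326].sum()),'of',91*102)
    if show:
        for row in cv2.resize(w*255,(50,31),interpolation=cv2.INTER_AREA): print(''.join('#' if x>150 else '+' if x>70 else '.' for x in row))
E
python3 -c "
from h import *
pan(np.load('pics/w11.npy')); pan(np.load('pics/w12.npy'))
"
```

```text
area in pan 6888 of 9282
##################################################
#####################+#++++#######################
##################################################
##################++########++++++################
##############+....#########+....###########+#####
##############....###########+..##################
###############...############.+##################
################++############.###################
##################################################
##################################################
#################+################################
##+##############.+############+###########+######
##..############+..############..+#######+..######
##....+########+...+##########+..+######.....#####
##+.....++###############################.....####
##+..........#########++###+##############+...####
##+.........###########.....###############...####
##+........+###########....################+..####
###........#############...################+.+####
###........#############...+###############..+####
###.........#############...##############...+####
###.
[... 1411 characters left out ...]
########......################..+####
#####....+############.....################+.+####
#####....#############+....+###############+.+####
#####....+#############.....###############..#####
#####+....#############+.....#############...#####
#####+.....############.......+#########+....#####
#####+.....+###########.....##########.......#####
#####+......+#########....#############......#####
######........######+....+##############.....#####
######...................###############+....#####
######...................###############+....#####
######...................###############....+#####
######...................+##############....+#####
######................################+.....+#####
```

One front-right potato has dropped off; five are left in the pan. To avoid losing more I'll turn slowly to face the pot and travel purely forward. First I check joint 6 range and look for the fallen potato.

```bash
python3 -c "
from h import *
s=r.get_state(); print(s['joints'],s['eef_rot'])
b,im,_=look('side'); I=im.astype(int); np.save('pics/sd1.npy',im)
m=((I[:,:,0]>130)&(I[:,:,0]-I[:,:,2]>50)&(I[:,:,1]>.72*I[:,:,0])).astype(np.uint8)[212:256,250:385]
for row in cv2.resize(m*255,(90,30),interpolation=cv2.INTER_AREA): print(''.join('#' if x>150 else '+' if x>70 else '.' for x in row))
go((.647,-.046,.1748,94),(.605-.0,.288,.17))
"
```

```text
[ 13.1417  18.5382  -3.9413  -0.0057 -67.4871  65.8802] [-179.9816   -0.0283  -10.9802]
############################################################################..........++##
###################################################################++++++++..........#####
############################################################.#......................######
##############################################++++++++...............................#####
######################################+..............................................+####
#+####################++++++++............................................................
#.###########+............................................................................
#.+++.....................................................................................
#.........................................................................................
#.........................................................................................
#.........................................................................................
#..........
[... 1286 characters left out ...]
...................................................................
###.......................................................................................
###.......................................................................................
###.......................................................................................
###.......................................................................................
t 25.7 at [ 0.647  -0.0459  0.1743] rot [-179.9911    0.0105  -10.9884] w 0.013989508440601338 g 60.0
(0.647, -0.046, 0.1748, 94) share [ 0.0001  0.0005 -0.0019] turn -1.7498 calls 2 rows 0.0
(0.605, 0.288, 0.17) share [ 1.3445 -0.0744  0.0192] turn 0 calls 2 rows 8.1
```

Emit:
step_arm:
  plan:
    - [0, 0, 0, -0.005, 10]
    - [0, 0, 0, -0.015, 10]
    - [0, 0, 0, -0.03, 10]
    - [0, 0, 0, -0.05, 10]
    - [0, 0, 0, -0.075, 10]
    - [0, 0, 0, -0.105, 10]
    - [0, 0, 0, -0.135, 10]
    - [0, 0, 0, -0.165, 10]
    - [0, 0, 0, -0.195, 10]
    - [0, 0, 0, -0.225, 10]
    - [0, 0, 0, -0.255, 10]
    - [0, 0, 0, -0.285, 10]

```text
time_s: 26.73
tcp_pos: [0.6471, -0.0459, 0.1743]
eef_rot: [180.0, 0.0, 6.3]
contact_force: [-0.2, 0.2, -1.3]
gripper_width: 0.014
gripper_force: 60.0
```

Emit:
step_arm:
  plan:
    - [0, 0, 0, -0.03, 10]
    - [0, 0, 0, -0.06, 10]
    - [0, 0, 0, -0.09, 10]
    - [0, 0, 0, -0.12, 10]
    - [0, 0, 0, -0.15, 10]
    - [0, 0, 0, -0.18, 10]
    - [0, 0, 0, -0.21, 10]
    - [0, 0, 0, -0.24, 10]
    - [0, 0, 0, -0.27, 10]
    - [0, 0, 0, -0.3, 10]
    - [0, 0, 0, -0.33, 10]
    - [0, 0, 0, -0.36, 10]

```text
time_s: 27.73
tcp_pos: [0.6471, -0.0459, 0.1743]
eef_rot: [180.0, 0.0, 27.9]
contact_force: [0.1, -0.1, -1.6]
gripper_width: 0.0136
gripper_force: 60.0
```

Emit:
step_arm:
  plan:
    - [0, 0, 0, -0.03, 10]
    - [0, 0, 0, -0.06, 10]
    - [0, 0, 0, -0.09, 10]
    - [0, 0, 0, -0.12, 10]
    - [0, 0, 0, -0.15, 10]
    - [0, 0, 0, -0.18, 10]
    - [0, 0, 0, -0.21, 10]
    - [0, 0, 0, -0.24, 10]
    - [0, 0, 0, -0.27, 10]
    - [0, 0, 0, -0.3, 10]
    - [0, 0, 0, -0.33, 10]
    - [0, 0, 0, -0.36, 10]

```text
time_s: 28.73
tcp_pos: [0.6471, -0.0459, 0.1743]
eef_rot: [-180.0, 0.0, 49.5]
contact_force: [0.5, -0.5, -1.7]
gripper_width: 0.0136
gripper_force: 60.0
```

Emit:
step_arm:
  plan:
    - [0, 0, 0, -0.03, 10]
    - [0, 0, 0, -0.06, 10]
    - [0, 0, 0, -0.09, 10]
    - [0, 0, 0, -0.12, 10]
    - [0, 0, 0, -0.15, 10]
    - [0, 0, 0, -0.18, 10]
    - [0, 0, 0, -0.21, 10]
    - [0, 0, 0, -0.24, 10]
    - [0, 0, 0, -0.27, 10]
    - [0, 0, 0, -0.3, 10]
    - [0, 0, 0, -0.33, 10]
    - [0, 0, 0, -0.36, 10]

```text
time_s: 29.73
tcp_pos: [0.6471, -0.0459, 0.1744]
eef_rot: [-180.0, 0.0, 71.1]
contact_force: [-1.1, 0.8, -1.5]
gripper_width: 0.0139
gripper_force: 60.0
```

Emit:
step_arm:
  plan:
    - [0, 0, 0, -0.03, 10]
    - [0, 0, 0, -0.06, 10]
    - [0, 0, 0, -0.09, 10]
    - [0, 0, 0, -0.12, 10]
    - [0, 0, 0, -0.15, 10]
    - [0, 0, 0, -0.18, 10]
    - [0, 0, 0, -0.21, 10]
    - [0, 0, 0, -0.24, 10]
    - [0, 0, 0, -0.265, 10]
    - [0, 0, 0, -0.285, 10]
    - [0, 0, 0, -0.3, 10]
    - [0, 0, 0, -0.31, 10]

```text
time_s: 30.73
tcp_pos: [0.6471, -0.0459, 0.1744]
eef_rot: [-180.0, 0.0, 89.6]
contact_force: [0.4, -0.2, -2.8]
gripper_width: 0.0133
gripper_force: 60.0
```

```bash
python3 -c "
from h import *
c,im,h,s=pots('w13'); print(s['contact_force']); pan(im)
go((.605,.244,.17),(.605,.244,.1086))
"
```

```text
[ 0.3978 -0.217  -2.802 ]
area in pan 6214 of 9282
##################################################
##################################################
##################################################
##################################################
##################################################
###############+..+++#############################
################....##########..............######
#################..############............+######
#################+.############.............######
###############################+............######
###############################.............######
###############################.............######
##############################+.............######
#####++########+.+############...............#####
####+....++#+#+...######################......##+#
####+.......#############################+....##.#
#####.....+################################...#+.#
#####.....###########......################...#.+#
#####....#############.....################+..#.##
#####....#############+....+###############...+.##
#####....+#############.....###############....+##
#####.....#############......#############.....###
#####......############.......+#########+......###
#####......+##########+....+##########........+###
###+........##########....#############.......####
##++..........######+....+##############......####
#####....................###############.....+####
#####+...................###############+....#####
#####+...................###############.....#####
######...................+##############.....#####
######................#################......#####
t 30.8 at [ 0.6471 -0.0459  0.1744] rot [-179.998     0.0015   89.6158] w 0.013560469343820913 g 60.0
(0.605, 0.244, 0.17) share [ 1.1584 -0.1764  0.0178] turn 0 calls 2 rows 7.0
(0.605, 0.244, 0.1086) share [-0.     -0.      0.2456] turn 0 calls 1 rows 1.5
```

Emit:
step_arm:
  plan:
    - [0.003, 0, 0, 0, 10]
    - [0.009, -0.001, 0, 0, 10]
    - [0.018, -0.003, 0, 0, 10]
    - [0.03, -0.005, 0, 0, 10]
    - [0.045, -0.007, 0, 0, 10]
    - [0.06, -0.009, 0, 0, 10]
    - [0.08, -0.012, 0, 0, 10]
    - [0.1, -0.015, 0, 0, 10]
    - [0.125, -0.019, 0, 0, 10]
    - [0.15, -0.023, 0, 0, 10]
    - [0.18, -0.027, 0, 0, 10]
    - [0.21, -0.032, 0, 0, 10]

```text
time_s: 31.78
tcp_pos: [0.6395, 0.0075, 0.1745]
eef_rot: [180.0, -0.0, 89.5]
contact_force: [-0.4, 0.0, -2.4]
gripper_width: 0.014
gripper_force: 60.0
```

Emit:
step_arm:
  plan:
    - [0.035, -0.005, 0, 0, 10]
    - [0.07, -0.01, 0, 0, 10]
    - [0.105, -0.016, 0, 0, 10]
    - [0.14, -0.021, 0, 0, 10]
    - [0.175, -0.027, 0, 0, 10]
    - [0.21, -0.032, 0, 0, 10]
    - [0.245, -0.037, 0, 0, 10]
    - [0.28, -0.042, 0, 0, 10]
    - [0.315, -0.048, 0, 0, 10]
    - [0.35, -0.053, 0, 0, 10]
    - [0.385, -0.059, 0, 0, 10]
    - [0.42, -0.064, 0, 0, 10]

```text
time_s: 32.78
tcp_pos: [0.6243, 0.1127, 0.1745]
eef_rot: [-180.0, -0.0, 89.5]
contact_force: [0.4, 0.6, -2.7]
gripper_width: 0.0138
gripper_force: 60.0
```

Emit:
step_arm:
  plan:
    - [0.035, -0.005, 0, 0, 10]
    - [0.07, -0.01, 0, 0, 10]
    - [0.105, -0.016, 0, 0, 10]
    - [0.14, -0.021, 0, 0, 10]
    - [0.175, -0.027, 0, 0, 10]
    - [0.21, -0.032, 0, 0, 10]
    - [0.245, -0.037, 0, 0, 10]
    - [0.28, -0.042, 0, 0, 10]
    - [0.31, -0.047, 0, 0, 10]
    - [0.34, -0.052, 0, 0, 10]
    - [0.365, -0.056, 0, 0, 10]
    - [0.39, -0.06, 0, 0, 10]

```text
time_s: 33.78
tcp_pos: [0.6102, 0.21, 0.1744]
eef_rot: [-180.0, 0.0, 89.5]
contact_force: [0.5, -0.7, -2.2]
gripper_width: 0.0137
gripper_force: 60.0
```

Emit:
step_arm:
  plan:
    - [0.02, -0.003, 0, 0, 10]
    - [0.04, -0.006, 0, 0, 10]
    - [0.058, -0.009, 0, 0, 10]
    - [0.075, -0.012, 0, 0, 10]
    - [0.09, -0.014, 0, 0, 10]
    - [0.104, -0.016, 0, 0, 10]
    - [0.115, -0.018, 0, 0, 10]
    - [0.124, -0.019, 0, 0, 10]
    - [0.131, -0.02, 0, 0, 10]
    - [0.136, -0.02, 0, 0, 10]
    - [0.138, -0.02, 0, 0, 10]
    - [0.138, -0.02, 0, 0, 10]

```text
time_s: 34.78
tcp_pos: [0.6056, 0.244, 0.1744]
eef_rot: [-180.0, 0.0, 89.5]
contact_force: [0.1, -0.9, -2.6]
gripper_width: 0.0135
gripper_force: 60.0
```

```bash
python3 -c "
from h import *
c,im,h,s=pots('w14'); print(s['contact_force']); pan(im)
go((.605,.244,.1086))
cv2.imwrite('pics/w14.png',im[:,:,::-1])
"
```

```text
[ 0.1431 -0.8566 -2.6489]
area in pan 6333 of 9282
..................................................
..................................................
..................................................
.....++#++........................................
...########+......................................
..############.......+######+.....................
.+#############+....##########....................
.################..###########+...................
.################..############...................
.##############################+..................
..#############################...................
...############################...................
....+#########################+...................
......+########+.+############....................
.........++###++++######################..........
...........+#############################+........
..........#################################.......
.........+###########......################+......
.........#############.....################+......
.........#############+....################+......
.........+#############.....###############.......
..........#############......#############........
...........############.......##########+.........
...........+###########....+##########............
............##########....#############...........
.............+######+....###############.........+
.........................###############+........+
.........................###############+........#
#####....................###############.........#
######...................###############.........#
######...............+#################......#####
t 34.8 at [0.6056 0.2439 0.1745] rot [179.9996   0.0018  89.5182] w 0.013614123053772485 g 60.0
(0.605, 0.244, 0.1086) share [ 0.0003 -0.0024  0.2635] turn 0 calls 1 rows 1.6
```

View pics/w14.png

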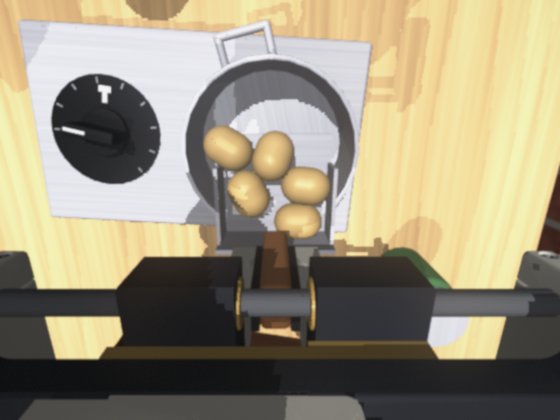

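This is my last allowed view. It shows five potatoes in the pan over the pot mouth, which is centred near (270,138). The dial is at (105,129) with its pointer to the left and the white T at (104,94), so the turn is about 90° clockwise. From here I work numerically.

```bash
python3 -c "
from h import *
s=r.get_state(); c=cam('wrist',s); im=cv2.imread('pics/w14.png')
E=[plane(c,u,v,.11) for u,v in ((186,138),(354,138),(270,55))]; print(E, (E[0]+E[1])/2)
# dial: white blobs in ring, dark disc
g=im[60:195,45:165]; d=(g.max(2)<70).astype(np.uint8); cn=max(cv2.findContours(cv2.morphologyEx(d,3,np.ones((9,9))),0,2)[0],key=cv2.contourArea); e=cv2.fitEllipse(cn); print(e, e[0][0]+45,e[0][1]+60)
w=(g.min(2)>190).astype(np.uint8)*cv2.drawContours(np.zeros_like(d),[cn],-1,1,-1)
n,l,st,ce=cv2.connectedComponentsWithStats(w)
o=plane(c,e[0][0]+45,e[0][1]+60,.042); print('dial c',o)
for i in range(1,n):
  if st[i,4]>4: P=plane(c,ce[i][0]+45,ce[i][1]+60,.042); Q=plane(c,ce[i][0]+45,ce[i][1]+60,.074); k=P-o; print(st[i],ce[i]+[45,60],P,Q,'r',np.hypot(*k[:2]),'ang',np.degrees(np.arctan2(k[1],k[0])))
"
```

```text
[array([0.5321, 0.3036, 0.11  ]), array([0.6708, 0.3025, 0.11  ]), array([0.6023, 0.3653, 0.11  ])] [0.6014 0.303  0.11  ]
((60.025428771972656, 68.61048889160156), (96.43441772460938, 114.72236633300781), 137.31761169433594) 105.02542877197266 128.61048889160156
dial c [0.4302 0.3078 0.042 ]
[ 54  25  12  18 126] [104.1984  91.7937] [0.4356 0.3434 0.042 ] [0.4521 0.3418 0.074 ] r 0.036013751754030814 ang 81.39547126347637
[18 67 21  8 68] [ 72.9853 130.4559] [0.3968 0.3062 0.042 ] [0.4171 0.3082 0.074 ] r 0.03347815296732075 ang -177.29434766954694
```

Emit:
step_arm:
  plan:
    - [0.005, -0.003, 0.02, 0, 10]
    - [0.01, -0.006, 0.05, 0, 10]
    - [0.015, -0.01, 0.08, 0, 10]
    - [0.02, -0.01, 0.11, 0, 10]
    - [0.024, -0.01, 0.14, 0, 10]
    - [0.024, -0.01, 0.17, 0, 10]
    - [0.024, -0.01, 0.2, 0, 10]
    - [0.024, -0.01, 0.225, 0, 10]
    - [0.024, -0.01, 0.245, 0, 10]
    - [0.024, -0.01, 0.256, 0, 10]
    - [0.024, -0.01, 0.256, 0, 10]

```text
time_s: 35.75
tcp_pos: [0.6028, 0.2497, 0.1097]
eef_rot: [-179.9, 0.0, 89.5]
contact_force: [0.2, -0.4, -2.5]
gripper_width: 0.014
gripper_force: 60.0
```

Emit:
step_arm:
  plan:
    - [0.09, 0, 0, 0, 10]
    - [0.09, 0, 0, 0, 10]
    - [0, 0, 0, 0, 10]
    - [0, 0, 0, 0, 10]
    - [0.09, 0, 0, 0, 10]
    - [0.09, 0, 0, 0, 10]
    - [0, 0, 0, 0, 10]
    - [0, 0, 0, 0, 10]
    - [0.09, 0, 0, 0, 10]
    - [0.09, 0, 0, 0, 10]
    - [0, 0, 0, 0, 10]
    - [0, 0, 0, 0, 10]

```text
time_s: 36.75
tcp_pos: [0.6028, 0.2482, 0.1107]
eef_rot: [-180.0, 0.0, 89.5]
contact_force: [0.3, 0.1, -2.2]
gripper_width: 0.014
gripper_force: 60.0
```

```bash
python3 -c "
from h import *
c,im,h,s=pots('w15'); print(s['contact_force']); pan(im,v0=100)
go((.605,.250,.1086))
"
```

```text
[ 0.3382  0.1413 -2.1925]
area in pan 848 of 9282
......#########################+.##########.......
......#########################.+##########+......
......########################..############......
.......#######################+.+###########......
........########################.###########+.....
.........###################################......
...........######################.#########+......
...................+#############..++####++.......
...................##############.................
...................#############+.................
...................#############..................
...................+###########...................
....................##########+...................
.....................+#######.....................
........................+++.......................
..................................................
..................................................
..................................................
..................................................
..................................................
..................................................
..................................................
..................................................
..................................................
..................................................
..................................................
..................................................
..................................................
..................................................
..................................................
.....................+######+.....................
t 36.8 at [0.6031 0.249  0.1109] rot [179.9891  -0.0044  89.4736] w 0.013773364016092178 g 60.0
(0.605, 0.25, 0.1086) share [0.004  0.0074 0.0092] turn 0 calls 1 rows 0.1
```

Nearly emptied. One potato is still at the lip, so I shake again.

Emit:
step_arm:
  plan:
    - [0.09, 0, 0, 0, 10]
    - [0.09, 0, 0, 0, 10]
    - [0, 0, 0, 0, 10]
    - [0, 0, 0, 0, 10]
    - [0.09, 0, 0, 0, 10]
    - [0.09, 0, 0, 0, 10]
    - [0, 0, 0, 0, 10]
    - [0, 0, 0, 0, 10]
    - [0.09, 0, 0, 0, 10]
    - [0.09, 0, 0, 0, 10]
    - [0, 0, 0, 0, 10]
    - [0, 0, 0, 0, 10]

```text
time_s: 37.8
tcp_pos: [0.6027, 0.2482, 0.1105]
eef_rot: [-180.0, 0.0, 89.5]
contact_force: [-0.5, -0.1, -2.4]
gripper_width: 0.0142
gripper_force: 60.0
```

```bash
python3 -c "
from h import *
c,im,h,s=pots('w16'); print(s['contact_force']); pan(im,v0=90)
go((.605,.250,.1086))
"
```

```text
[-0.4548 -0.1214 -2.3767]
area in pan 0 of 9282
................##############+############+......
.................############.#############.......
.....+++...........+####+++...+###########........
...########....................##########..#######
..##########....................#######+.+########
.+##########.......................++....#########
.+##########+...........................+#########
.+###########...........................##########
..###########..........................+##########
..####+++++.............................++++######
...###......................................#####+
.....+......................................####..
..................................................
..................................................
..................................................
..................................................
..................................................
..................................................
..................................................
..................................................
..................................................
..................................................
..................................................
..................................................
..................................................
..................................................
..................................................
..................................................
..................................................
..................................................
.....................+######+.....................
t 37.9 at [0.603  0.249  0.1107] rot [-179.998    -0.0016   89.4759] w 0.013848138025188897 g 60.0
(0.605, 0.25, 0.1086) share [0.004  0.0078 0.0082] turn 0 calls 1 rows 0.1
```

All five are in the pot. Lifting out and going back for the sixth.

```bash
python3 -c "
from h import *
go((.603,.249,.195),(.55,.05,.195),(.4672,-.0105,.195,-11.04))
"
```

```text
t 37.9 at [0.603  0.249  0.1107] rot [-179.998    -0.0016   89.4759] w 0.013848138025188897 g 60.0
(0.603, 0.249, 0.195) share [-0.     -0.0002 -0.3374] turn 0 calls 1 rows 2.0
(0.55, 0.05, 0.195) share [-0.7979 -0.2047 -0.    ] turn 0 calls 1 rows 4.9
(0.4672, -0.0105, 0.195, -11.04) share [-0.245 -0.329 -0.   ] turn 1.6753 calls 2 rows 2.5
```

Emit:
step_arm:
  plan:
    - [0, 0, -0.1, 0, 10]
    - [0, 0, -0.22, 0, 10]
    - [0, 0, -0.337, 0, 10]
    - [0, 0, -0.337, 0, 10]
    - [-0.1, -0.02, -0.337, 0, 10]
    - [-0.25, -0.06, -0.337, 0, 10]
    - [-0.4, -0.1, -0.337, 0, 10]
    - [-0.55, -0.14, -0.337, 0, 10]
    - [-0.7, -0.18, -0.337, 0, 10]
    - [-0.798, -0.205, -0.337, 0, 10]
    - [-0.798, -0.205, -0.337, 0, 10]

```text
time_s: 38.77
tcp_pos: [0.5487, 0.0473, 0.1954]
eef_rot: [180.0, -0.0, 89.4]
contact_force: [-0.2, -0.2, -1.3]
gripper_width: 0.0136
gripper_force: 60.0
```

Emit:
step_arm:
  plan:
    - [-0.05, -0.06, 0, 0.1, 10]
    - [-0.1, -0.13, 0, 0.2, 10]
    - [-0.15, -0.2, 0, 0.3, 10]
    - [-0.2, -0.27, 0, 0.4, 10]
    - [-0.245, -0.329, 0, 0.5, 10]
    - [-0.245, -0.329, 0, 0.6, 10]
    - [-0.245, -0.329, 0, 0.7, 10]
    - [-0.245, -0.329, 0, 0.8, 10]
    - [-0.245, -0.329, 0, 0.9, 10]
    - [-0.245, -0.329, 0, 1, 10]
    - [-0.245, -0.329, 0, 1, 10]

```text
time_s: 39.68
tcp_pos: [0.4678, -0.0093, 0.195]
eef_rot: [180.0, -0.1, 29.3]
contact_force: [-0.3, 0.4, -1.5]
gripper_width: 0.0138
gripper_force: 60.0
```

Emit:
step_arm:
  plan:
    - [0, 0, 0, 0.1, 10]
    - [0, 0, 0, 0.2, 10]
    - [0, 0, 0, 0.3, 10]
    - [0, 0, 0, 0.4, 10]
    - [0, 0, 0, 0.5, 10]
    - [0, 0, 0, 0.6, 10]
    - [0, 0, 0, 0.675, 10]
    - [0, 0, 0, 0.675, 10]
    - [0, 0, 0, 0.675, 10]

```text
time_s: 40.43
tcp_pos: [0.4676, -0.0094, 0.1948]
eef_rot: [-180.0, -0.0, -10.7]
contact_force: [0.3, 0.6, -1.0]
gripper_width: 0.0137
gripper_force: 60.0
```

```bash
python3 -c "
from h import *
c,im,h,s=pots('w17'); go((.4672,-.0105,.036,-11.04))
I=im.astype(int); m=((I[:,:,0]>105)&(I[:,:,0]-I[:,:,2]>40)&(I[:,:,1]>.74*I[:,:,0])).astype(np.uint8)
for row in cv2.resize(m[0:140,200:350]*255,(75,47),interpolation=cv2.INTER_AREA): print(''.join('#' if x>150 else '+' if x>70 else '.' for x in row))
"
```

```text
t 40.5 at [ 0.4676 -0.0095  0.1948] rot [-179.9886   -0.0144  -10.7032] w 0.013632331426456376 g 60.0
(0.4672, -0.0105, 0.036, -11.04) share [-0.0006  0.0044  0.6351] turn 0.0056 calls 1 rows 3.8
############+..................................................############
############+..................................................############
############+..................................................############
############+.................................................+############
############+.................................................+############
#############.................................................+############
#############.................................................+############
#############.................................................+############
#############.................................................#############
#############.................................................#############
#############.................................................#############
#############.................................................######
[... 1967 characters left out ...]
.+##############
###############.............................................+##############
###############.............................................###############
###############.............................................###############
###############.............................................###############
###############.............................................###############
###############.............................................###############
###############+...........+++++++++++......................###############
#########.........................................................+########
#########+........................................................+########
```

The potato shows just at the scoop's lip line (u≈254–276, v≈132), so it rolled back along the trough. Working out where it is.

```bash
python3 -c "
from h import *
s=r.get_state(); c=cam('wrist',s)
d=np.array([.9815,-.1915,0]);p0=np.array([.4279,-.0028,0])
for z in (.012,.02): P=plane(c,265,131,z); k=P-p0; print(z,'q',k@d,'lat',k@[.1915,.9815,0])
P=plane(c,275,0,.018)-p0;print('v0 q',P@d); k=s['tcp_pos']-p0; print('tcp q',k@d,k@[.1915,.9815,0])
im=np.load('pics/w17.npy'); print(im[126:137,265])
"
```

```text
0.012 q 0.0964270918416041 lat 0.013440424882067314
0.02 q 0.09696749930748987 lat 0.013192222947500295
v0 q 0.22995031910612265
tcp q 0.04020327509479608 0.001063070682414004
[[135  89  64]
 [136  88  64]
 [136  89  64]
 [136  89  64]
 [136  89  64]
 [136  89  65]
 [136  91  68]
 [139 105  90]
 [143 127 126]
 [145 141 146]
 [146 145 151]]
```

That was only colour blending at the steel lip, not a potato. I'll move the scoop aside so the wrist camera sees the whole trough.

```bash
python3 -c "
from h import *
go((.5567,.135,.25,-11.04))
"
```

```text
t 40.5 at [ 0.4676 -0.0095  0.1948] rot [-179.9886   -0.0144  -10.7032] w 0.013632331426456376 g 60.0
(0.5567, 0.135, 0.25, -11.04) share [ 0.243  -0.634  -0.2209] turn 0.0056 calls 1 rows 4.3
```

Emit:
step_arm:
  plan:
    - [0.06, -0.16, -0.06, 0.0056, 10]
    - [0.12, -0.32, -0.11, 0.0056, 10]
    - [0.18, -0.48, -0.17, 0.0056, 10]
    - [0.243, -0.634, -0.22, 0.0056, 10]
    - [0.243, -0.634, -0.22, 0.0056, 10]
    - [0.243, -0.634, -0.22, 0.0056, 10]
    - [0.243, -0.634, -0.22, 0.0056, 10]

```text
time_s: 41.07
tcp_pos: [0.5573, 0.1351, 0.249]
eef_rot: [180.0, 0.1, -11.1]
contact_force: [-0.8, 0.0, -2.0]
gripper_width: 0.0136
gripper_force: 60.0
```

```bash
python3 -c "
from h import *
c,im,h,s=pots('w18'); go((.4672,-.0105,.19,-11.04))
I=im.astype(int); m=((I[:,:,0]>70)&(I[:,:,1]>.72*I[:,:,0])).astype(np.uint8)
d=np.array([.9815,-.1915,0]);p0=np.array([.4279,-.0028,0]); n=np.array([.1915,.9815,0])
for q in (.0,.25): print([np.round(proj(c,p0+q*d+l*n+[0,0,.02])) for l in (-.044,.044)])
for row in cv2.resize(m[0:240,340:460]*255,(80,60),interpolation=cv2.INTER_AREA): print(''.join('#' if x>150 else '+' if x>70 else '.' for x in row))
"
```

```text
t 41.1 at [0.5568 0.1343 0.249 ] rot [179.9584   0.0619 -11.178 ] w 0.01367057691863371 g 60.0
(0.4672, -0.0105, 0.19, -11.04) share [-0.2394  0.6378  0.2362] turn -0.0023 calls 1 rows 4.3
[array([412., 237.]), array([353., 237.])]
[array([439.,  51.]), array([368.,  51.])]
########################........................................................
######################+.........................................................
####################+..........................................................#
###################...........................................................+#
##################............................................................##
##################............................................................##
##################.+.........................................................###
#################............................................................###
#################...........................................................+###
################..++........................................................####
###############
[... 3334 characters left out ...]
...............................#####################
######+...................................................+#####################
######....................................................######################
######....................................................######################
######...................................................#######################
#####+...................................................#######################
#####+..................................................+#######################
#####+..................................................########################
#####...................................................########################
```

The trough is empty, so the sixth must have dropped elsewhere. I'll count the potatoes in the first pictures and compare the frames around the lift.

```bash
python3 -c "
from h import *
im=cv2.imread('pics/w1.png')[:,:,::-1]; I=im.astype(int); m=((I[:,:,0]>120)&(I[:,:,1]>.72*I[:,:,0])).astype(np.uint8)[0:150,470:560]; 
for row in cv2.resize(m*255,(60,50),interpolation=cv2.INTER_AREA): print(''.join('#' if x>150 else '+' if x>70 else '.' for x in row))
g=np.load('pics/w12.npy').mean(2)[0:134,140:420]
print()
for row in cv2.resize(g,(112,40),interpolation=cv2.INTER_AREA): print(''.join('@#*+-. '[::-1][min(6,int(x/37))] for x in row))
"
```

```text
............................................................
............................................................
............................................................
............................................................
............................................................
............................................................
............................................................
............................++++............................
........................++########+.........................
......................+#############........................
.....................+###############.......................
....................+################.......................
....................+################+......................
....................+################.......................
.....................###############+.......................
......................############+......+..................
.......................+########+...++#######+..............
................+++++.....++++....+############.............
..
[... 5770 characters left out ...]
++++++++++++++++++++++
----+*#####*******#############*******+---------------------------++++++++++++++++++++++++++++++++++++++++++++++
--+***###################*********+++-..............................-----++++++++++++++++++++++++++++++++++++++-
++***###############************+........................................-+++++++++++++++++++++++++++++++++++-+*
*#############*****************+-.......................................-+++++++++++++++++++++++++++++++++++-+*#
###########*************###**+-------...................................-+++++++++++++++++++++++++++++++++--*###
#####*************########*+-----------...............-.................+++++++++++++++++++++++++++++++++--*####
```

Six potatoes at the start, as counted. In the frame after the lift a round object shows at about (310,90), on the table beyond the far board: the fallen potato. Locating it.

```bash
python3 -c "
from h import *
c=cam('wrist',dict(tcp_pos=[.6472,-.0458,.1748],eef_rot=[180,0,-10.98]))
d=np.array([.9815,-.1915,0]);p0=np.array([.4279,-.0028,0]); n=np.array([.1915,.9815,0])
P=plane(c,311,90,.013);print(P,(P-p0)@d,(P-p0)@n)
im=np.load('pics/w12.npy'); print(im[90,285:340:4].tolist()); print(im[66:120:4,311].tolist())
print('board far top',proj(c,p0+.300*d+[0,0,.066]))
c=cam('wrist',r.get_state())
go((.655,.115,.25,-11.04))
"
```

```text
[ 0.7389 -0.1032  0.013 ] 0.32445646958085217 -0.039017137305275604
[[134, 118, 101], [151, 123, 89], [130, 106, 76], [114, 93, 67], [95, 79, 56], [120, 99, 67], [141, 117, 79], [158, 132, 91], [161, 135, 94], [161, 135, 93], [156, 129, 87], [140, 115, 77], [148, 120, 85], [151, 123, 87]]
[[227, 159, 105], [163, 122, 84], [238, 211, 149], [153, 126, 89], [132, 108, 73], [144, 120, 81], [149, 124, 84], [142, 118, 80], [126, 105, 71], [100, 83, 57], [153, 124, 89], [158, 128, 92], [161, 132, 94], [112, 90, 64]]
board far top (np.float64(274.9735438988634), np.float64(114.39503806949821))
t 41.1 at [0.5568 0.1343 0.249 ] rot [179.9584   0.0619 -11.178 ] w 0.01367057691863371 g 60.0
(0.655, 0.115, 0.25, -11.04) share [ 0.4002 -0.0003 -0.0038] turn -0.0023 calls 1 rows 2.4
```

Emit:
step_arm:
  plan:
    - [0.1, 0, 0, 0, 10]
    - [0.2, 0, 0, 0, 10]
    - [0.3, 0, 0, 0, 10]
    - [0.4, 0, 0, 0, 10]
    - [0.4, 0, 0, 0, 10]
    - [0.4, 0, 0, 0, 10]
    - [0.4, 0, 0, 0, 10]

```text
time_s: 41.7
tcp_pos: [0.6546, 0.1138, 0.2494]
eef_rot: [180.0, 0.0, -11.3]
contact_force: [-0.6, 0.4, -0.7]
gripper_width: 0.0139
gripper_force: 60.0
```

```bash
python3 -c "
from h import *
c,im,h,s=pots('w19'); print(s['tcp_pos'],s['eef_rot'])
u,v=map(int,proj(c,(.739,-.103,.013))); print(u,v)
d=np.array([.9815,-.1915,0]);p0=np.array([.4279,-.0028,0])
print('board corners',[np.round(proj(c,p0+.302*d+l*np.array([.1915,.9815,0])+[0,0,.066])) for l in(-.049,.049)])
g=im.mean(2)[max(0,v-50):v+50,u-75:u+75]
for row in cv2.resize(g,(100,40),interpolation=cv2.INTER_AREA): print(''.join('@%#*+=-. '[min(8,int(x/28))] for x in row))
"
```

```text
[0.6546 0.1138 0.2494] [179.9777   0.0493 -11.3344]
427 72
board corners [array([455.,  89.]), array([369.,  90.])]
............................................----=++++***********************************************
...............................-----..--------==++++++++**+*************************+***+*********++
................----------==========---------=++++++++++***************+++++++++++++++++++++++++++++
...-------=--=======================--------=+++++************++++++++++++++++++++++++++++++********
====================================------=++*******++++++++++++++++++++++********************######
====================================----=+++++++++++++++++++++**************************************
====================================-=++++++++++****************************************************
==================================++++*********************************************************#*###
===============================++***************************************************************#*##
==============================+********************************************
[... 2352 characters left out ...]
%%%%%%%%%%%%%%%%%%%%%%%%%%%%%%%%%%%%%%%%%%%%%%%%%%%%%%%%#*++++++=................................
#%%%%%%%%%%%%%%%%%%%%%%%%%%%%%%%%%%%%%%%%%%%%%%%%%%%%%%%%%##+++++++=..............................-=
%%%%%%%%%%%%%%%%%%%%%%%%%%%%%%%%%%%%%%%%%%%%%%%%%%%%%%%%%%#*++++++-..............................-=+
%%%%%%%%%%%%%%%%%%%%%%%%%%%%%%%%%%%%%%%%%%%%%%%%%%%%%%%%%%#*++++++-............................-=+=.
%%%%%%%%%%%%%%%%%%%%%%%%%%%%%%%%%%%%%%%%%%%%%%%%%%%%%%%%%%#*++++++-...........................-=+=. 
%%%%%%%%%%%%%%%%%%%%%%%%%%%%%%%%%%%%%%%%%%%%%%%%%%%%%%%%%%#++++++=..........................--=+=.  
%%%%%%%%%%%%%%%%%%%%%%%%%%%%%%%%%%%%%%%%%%%%%%%%%%%%%%%%%#*++++++=........................---=+=.
```

The potato lies just beyond the far end board at about (.739,-.104), between the board and the spatula. The spatula blocks scooping it in place. Plan:
1. Nudge it sideways (toward -y) past the trough's corner with the scoop's side wall.
2. Scoop it there from behind.

First I measure the spatula and the board.

```bash
python3 -c "
from h import *
d=np.array([.9815,-.1915,0]);p0=np.array([.4279,-.0028,0]); n=np.array([.1915,.9815,0])
Q=lambda P:(round((P-p0)@d,4),round((P-p0)@n,4))
c19=cam('wrist',dict(tcp_pos=[.6546,.1138,.2494],eef_rot=[180,.05,-11.33])); c12=cam('wrist',dict(tcp_pos=[.6472,-.0458,.1748],eef_rot=[180,0,-10.98]))
print('potato',Q(plane(c19,433,73,.013)),Q(plane(c12,311,90,.013)))
for nm,c in(('w12',c12),('w19',c19)):
  im=np.load(f'pics/{nm}.npy'); I=im.astype(int)
  m=((I[:,:,0]-I[:,:,2]>75)&(I[:,:,1]<.74*I[:,:,0])&(I[:,:,0]>110)).astype(np.uint8); m[140:]=0
  k,l,st,ce=cv2.connectedComponentsWithStats(m); i=1+np.argmax(st[1:,4]); print(nm,st[i])
  for u in range(st[i,0]+4,st[i,0]+st[i,2],20):
    v=np.where(l[:,u]==i)[0]; print(u,v.min(),v.max(),Q(plane(c,u,v.max(),.008)),Q(plane(c,u,v.min(),.008)))
im=np.load('pics/w12.npy').astype(int)
print('col below blade', [ (v,im[v,270].tolist()) for v in range(40,120,5)])
im=np.load('pics/w19.npy').astype(int)
print('board col',[ (v,Q(plane(c19,410,v,.066))[0],im[v,410].tolist()) for v in range(80,104,3)])
"
```

```text
potato (np.float64(0.3244), np.float64(-0.0463)) (np.float64(0.3245), np.float64(-0.039))
w12 [ 275   43  116   30 1671]
279 55 72 (np.float64(0.3429), np.float64(-0.0043)) (np.float64(0.3596), np.float64(-0.0042))
299 53 71 (np.float64(0.3439), np.float64(-0.0259)) (np.float64(0.3616), np.float64(-0.0255))
319 51 69 (np.float64(0.3459), np.float64(-0.0474)) (np.float64(0.3635), np.float64(-0.0466))
339 48 63 (np.float64(0.3519), np.float64(-0.0686)) (np.float64(0.3664), np.float64(-0.0677))
359 46 57 (np.float64(0.3578), np.float64(-0.0896)) (np.float64(0.3683), np.float64(-0.0887))
379 44 50 (np.float64(0.3646), np.float64(-0.1102)) (np.float64(0.3703), np.float64(-0.1096))
w19 [520  27  31  18 423]
524 32 44 (np.float64(0.3584), np.float64(-0.1593)) (np.float64(0.3719), np.float64(-0.156))
544 27 42 (np.float64(0.3605), np.float64(-0.1841)) (np.float64(0.3774), np.float64(-0.1798))
col below blade [(40, [171, 169, 168]), (45, [170, 169, 169]), (50, [171, 169, 169]), (55, [170, 169, 170]), (60, [172, 170, 170]), (65, [170, 169, 169]), (70, [170, 170, 170]), (75, [170, 170, 171]), (80, [170, 170, 172]), (85, [171, 171, 173]), (90, [165, 164, 165]), (95, [226, 190, 135]), (100, [156, 129, 93]), (105, [151, 124, 89]), (110, [130, 107, 78]), (115, [120, 98, 71])]
board col [(80, np.float64(0.312), [133, 108, 76]), (83, np.float64(0.3088), [146, 118, 84]), (86, np.float64(0.3056), [142, 116, 82]), (89, np.float64(0.3024), [146, 119, 84]), (92, np.float64(0.2992), [149, 122, 86]), (95, np.float64(0.2959), [103, 82, 58]), (98, np.float64(0.2927), [66, 44, 32]), (101, np.float64(0.2894), [54, 38, 28])]
```

Spatula handle's near edge is at q≈.345, the board face at q≈.296, and the potato at q≈.324, lat≈-.043. I'll hover the scoop just above the spatula and push sideways with its wall.

```bash
python3 -c "
from h import *
go((.7401,-.0372,.15,-11.04),(.7401,-.0372,.0456),(.7263,-.1079,.0456))
"
```

```text
t 41.8 at [0.6545 0.1141 0.2498] rot [179.9993   0.0167 -11.3116] w 0.01384788187742101 g 60.0
(0.7401, -0.0372, 0.15, -11.04) share [0.4546 0.5264 0.3993] turn -0.0045 calls 1 rows 4.8
(0.7401, -0.0372, 0.0456) share [-0.     -0.      0.4176] turn 0 calls 1 rows 2.5
(0.7263, -0.1079, 0.0456) share [-0.      0.2881  0.    ] turn 0 calls 1 rows 1.7
```

Emit:
step_arm:
  plan:
    - [0.15, 0.15, 0.1, -0.0045, 10]
    - [0.3, 0.3, 0.2, -0.0045, 10]
    - [0.4, 0.42, 0.3, -0.0045, 10]
    - [0.455, 0.526, 0.4, -0.0045, 10]
    - [0.455, 0.526, 0.4, -0.0045, 10]
    - [0.455, 0.526, 0.4, -0.0045, 10]
    - [0.455, 0.526, 0.4, -0.0045, 10]

```text
time_s: 42.33
tcp_pos: [0.7397, -0.0383, 0.1479]
eef_rot: [179.9, 0.2, -11.2]
contact_force: [-0.9, 0.4, -1.5]
gripper_width: 0.0139
gripper_force: 60.0
```

Emit:
step_arm:
  plan:
    - [0, 0, 0.1, 0, 10]
    - [0, 0, 0.2, 0, 10]
    - [0, 0, 0.28, 0, 10]
    - [0, 0, 0.34, 0, 10]
    - [0, 0, 0.38, 0, 10]
    - [0, 0, 0.4, 0, 10]
    - [0, 0, 0.412, 0, 10]
    - [0, 0, 0.412, 0, 10]

```text
time_s: 43.0
tcp_pos: [0.7414, -0.036, 0.0476]
eef_rot: [-180.0, -0.1, -11.0]
contact_force: [0.6, 0.3, -1.2]
gripper_width: 0.0134
gripper_force: 60.0
```

```bash
python3 -c "
from h import *
s=r.get_state(); print(s['contact_force'])
go((.7401,-.0372,.0456,-11.04),(.7263,-.1079,.0456))
"
```

```text
[ 0.6106  0.3262 -1.1752]
t 43.0 at [ 0.7414 -0.036   0.0476] rot [-179.9837   -0.0611  -11.0015] w 0.013362019270564116 g 60.0
(0.7401, -0.0372, 0.0456, -11.04) share [-0.0041  0.0058  0.0078] turn 0.0006 calls 1 rows 0.1
(0.7263, -0.1079, 0.0456) share [-0.      0.2881  0.    ] turn 0 calls 1 rows 1.7
```

Emit:
step_arm:
  plan:
    - [0, 0, 0.01, 0, 10]
    - [0, 0.02, 0.01, 0, 10]
    - [0, 0.045, 0.01, 0, 10]
    - [0, 0.07, 0.01, 0, 10]
    - [0, 0.1, 0.01, 0, 10]
    - [0, 0.13, 0.01, 0, 10]
    - [0, 0.16, 0.01, 0, 10]
    - [0, 0.19, 0.01, 0, 10]
    - [0, 0.22, 0.01, 0, 10]
    - [0, 0.25, 0.01, 0, 10]
    - [0, 0.275, 0.01, 0, 10]
    - [0, 0.29, 0.01, 0, 10]

```text
time_s: 44.0
tcp_pos: [0.7269, -0.1087, 0.0442]
eef_rot: [180.0, 0.0, -11.1]
contact_force: [0.0, 0.1, -1.5]
gripper_width: 0.014
gripper_force: 60.0
```

```bash
python3 -c "
from h import *
c,im,h,s=pots('w20'); print(s['contact_force'],s['tcp_pos'])
g=im.mean(2)[40:240,310:450]
for row in cv2.resize(g,(93,67),interpolation=cv2.INTER_AREA): print(''.join('@%#*+=-. '[min(8,int(x/28))] for x in row))
"
```

```text
[ 0.0239  0.0753 -1.5283] [ 0.7269 -0.1087  0.0442]
.....................................----==++++++++++++++++++++++++++++++++++++++++++++++++++
..............................----====+++++++++++++++++++++++++++++++++++++++++++++++++++++++
.........-----.........----====++++++++++++++++++++++++++++++++++++++++++++++++++++++++++++++
..---===+++++===----====+++++++++++++++++++++++++++++++++++++++++++++++++++++++++++++++++++++
=++++++++++++++++++++++++++++++++++++++++++++++++++++++++++++++++++++++++++++++++++++++++++++
+++++++++++++++++++++++++++++++++++++++++++++++++++++++++++++++++++++++++++++++++++++++++++++
+++++++++++++++++++++++++++++++++++++++++++++++++++++++++++++++++++++++++++++++++++++++++++++
+++++++++++++++++++++++++++++++++++++++++++++++++++++++++++++++++++++++++++++++++++++++++++++
+++++++++++++++++++++++++++++++++++++++++++++++++++++++++++++++++++++++++++++++++++++++++++++
+++++++++++++++++++++++++++++++++++++++++++++++++++++++++++++++++++++++++++++++++++++++++++++
+++++++++++++++++++++++++++++++++++++++++++++++++++++++++++++++++++++++++++++++++++++++++++++
++++++++++++++
[... 4531 characters left out ...]
++**++++++++++++++++++++++=-...........................-----
**********####*********************++++++++++++++++++++++++==-..........................--+++
**********####**++***********++++++++++++++++++++++++++++++++=-...................--===++++==
**********####**+++++++++++++++++++++++++++++++++++++++++++++++=-.............---=++*++=-.   
**********####**+++++++++++++++++++++++++++++++++++++++++++++++=-..........-=+++++=--.       
##############**+++++++++++++++++++++++++++++++++++++++++++++++++=-.....-=++++=-..           
##############**+++++++++++++++++++++++++++++++++++++++++++++++++==----=+++=-.               
##############**++++++++++++++++++++++++++++++++++++++++++++++++++++++++=-.
```

The potato is now right beside the scoop's side wall, at about (352,207), clear of the trough corner. Next I lift, go behind it and scoop toward the spatula handle as a stop.

```bash
python3 -c "
from h import *
s=r.get_state(); c=cam('wrist',s)
d=np.array([.9815,-.1915,0]);p0=np.array([.4279,-.0028,0]); n=np.array([.1915,.9815,0])
P=plane(c,352,207,.015); print(P,(P-p0)@d,(P-p0)@n)
L=(P-p0)@n; L=min(L,-.102)
for v in (135,150,165): X=plane(c,370,v,.005)-p0; print('handle',v,X@d,X@n)
G=p0+.232*d+L*n; T=p0+.23*d+L*n; print(G)
go((s['tcp_pos'][0],s['tcp_pos'][1],.12),(G[0],G[1],.12,-11.04),(G[0],G[1],.030))
"
```

```text
[ 0.7253 -0.1687  0.015 ] 0.3236982491180779 -0.10585751291517893
handle 135 0.37672208401003837 -0.11768442755110621
handle 150 0.3656553404664343 -0.11870037125830553
handle 165 0.3542626153941317 -0.11974624056027806
[ 0.6353 -0.1511  0.    ]
t 44.0 at [ 0.7268 -0.109   0.0442] rot [179.9906   0.0113 -11.0976] w 0.013487210173945148 g 60.0
(np.float64(0.7268049158926385), np.float64(-0.10904785956830501), 0.12) share [-0.      0.     -0.3032] turn 0 calls 1 rows 1.8
(np.float64(0.6353362862767432), np.float64(-0.15112714892624812), 0.12, -11.04) share [-0.3266  0.2356  0.    ] turn -0.001 calls 1 rows 2.4
(np.float64(0.6353362862767432), np.float64(-0.15112714892624812), 0.03) share [-0.   -0.    0.36] turn 0 calls 1 rows 2.2
```

Emit:
step_arm:
  plan:
    - [0, 0, -0.1, 0, 10]
    - [0, 0, -0.2, 0, 10]
    - [0, 0, -0.3, 0, 10]
    - [0, 0, -0.3, 0, 10]
    - [-0.1, 0.06, -0.3, 0, 10]
    - [-0.2, 0.13, -0.3, 0, 10]
    - [-0.295, 0.192, -0.3, 0, 10]
    - [-0.295, 0.192, -0.3, 0, 10]
    - [-0.295, 0.192, -0.3, 0, 10]
    - [-0.295, 0.192, -0.3, 0, 10]

```text
time_s: 44.88
tcp_pos: [0.6461, -0.1406, 0.1197]
eef_rot: [-180.0, -0.1, -11.0]
contact_force: [-0.4, -0.4, -2.2]
gripper_width: 0.014
gripper_force: 60.0
```

```bash
python3 -c "
from h import *
c,im,h,s=pots('w21'); go((.6453,-.142,.029,-11.04))
g=im.mean(2)[0:240,200:400]
for row in cv2.resize(g,(100,60),interpolation=cv2.INTER_AREA): print(''.join('@%#*+=-. '[min(8,int(x/28))] for x in row))
"
```

```text
t 44.9 at [ 0.6464 -0.1404  0.1194] rot [-179.9905   -0.0506  -11.0304] w 0.013511421052260872 g 60.0
(0.6453, -0.142, 0.029, -11.04) share [-0.0031  0.0072  0.3617] turn 0.0002 calls 1 rows 2.2
....................................................................................................
....................................................................................................
....................................................................................................
....................................................................................................
.................................................................................------.............
....................................................................-----...........................
................................................................................................---=
..........................................................................................--===+++++
......................................................................................--==+++++++
[... 4454 characters left out ...]
#***###**************************************************###*=------..........................
*****##***###************************************************+*###*=-------.........................
*****###**###**************************************************###*=---------.......................
*****###**###*************************************************###*+=-----------.....................
*****###**###**************************************************##*+=--------------..................
*****###**#######################%%%%%%%%%%######################*+----------------.................
*****###**######################%%%%%%%%%%%######################*+-------------------..............
```

The potato is centred ahead of the lip at about (284,107), with q≈.3245. Lowering just behind it.

Emit:
step_arm:
  plan:
    - [-0.016, 0.005, 0.08, 0, 10]
    - [-0.02, 0.005, 0.16, 0, 10]
    - [-0.02, 0.005, 0.24, 0, 10]
    - [-0.02, 0.005, 0.3, 0, 10]
    - [-0.02, 0.005, 0.34, 0, 10]
    - [-0.02, 0.005, 0.355, 0, 10]
    - [-0.02, 0.005, 0.362, 0, 10]
    - [-0.02, 0.005, 0.366, 0, 10]
    - [-0.02, 0.005, 0.368, 0, 10]
    - [-0.02, 0.005, 0.368, 0, 10]

```text
time_s: 45.77
tcp_pos: [0.6412, -0.1409, 0.0281]
eef_rot: [-180.0, -0.1, -11.0]
contact_force: [-0.3, -0.0, -1.0]
gripper_width: 0.0137
gripper_force: 60.0
```

```bash
cat >> h.py <<'E'
def asc(im,v0,v1,u0,u1,W=80):
    g=im.mean(2)[v0:v1,u0:u1]
    for row in cv2.resize(g,(W,int(W*(v1-v0)/(u1-u0)*.55)),interpolation=cv2.INTER_AREA): print(''.join('@%#*+=-. '[min(8,int(x/28))] for x in row))
def ql(p):
    d=np.array([.9815,-.1915,0]);p0=np.array([.4279,-.0028,0]); n=np.array([.1915,.9815,0]); return (p-p0)@d,(p-p0)@n
E
python3 -c "
from h import *
c,im,h,s=pots('w22'); print(s['contact_force'],s['tcp_pos'],ql(s['tcp_pos']))
asc(im,40,180,200,360)
"
```

```text
[-0.3445 -0.0497 -1.015 ] [ 0.6412 -0.1409  0.0281] (np.float64(0.23575729181187144), np.float64(-0.09469216185378468))
-----------------------------================================================+++
-------------------------------====-------------===========++*+===+++++*****####
-----------------------=========================+++++***######*********+++++++++
--------====================++++++++++++++++++++++******++++++++++++++++++++++++
===========++++++++++++++++++++=====----------===+++++++++++++++++++++++++++++++
++++++++++++++=====-----..............--===+++++++++++++++++++++++++++++++++++++
=-----.........................---===+++++++++++++++++++++++++++++++++++++++++++
........................---====+++++++++++++++++++++++++++++++++++++++++++++++++
...................--===++++++++++++++++++++++++++++++++++++++++++++++++++++++++
............---==+++++++++++++++++++++++++++++++++++++++++++++++++++++++++++++++
...........-=+++++++++++++++++++********************++++++++++++++++++++++++++++
....---==+++++++++++++++++++++************************++++++++++++++++++++++++++
==++++++
[... 1397 characters left out ...]
===+************************++========++++++++++++++
%%%%********************+=======+************************++=======+++++++=====++
%%%%********************++++++++**************************+=================++**
%%%%#*****************************************************++=======++++++++++**+
%%%%#*****#***************************************************++**+++====+++**+-
%%%%#***####****************************************************###*++=++****=-.
%%%%#***####*************+++++**********************************###*++++***+--..
%%%%%****###************++++++**********************************###++++***=-....
%%%%%****###************++==+++*******************************+*###++****+-.....
```

Emit:
step_arm:
  plan:
    - [0, 0, 0.004, 0, 10]
    - [0.02, 0, 0.004, 0, 10]
    - [0.05, 0, 0.004, 0, 10]
    - [0.08, 0, 0.004, 0, 10]
    - [0.11, 0, 0.004, 0, 10]
    - [0.14, 0, 0.004, 0, 10]
    - [0.165, 0, 0.004, 0, 10]
    - [0.18, 0, 0.004, 0, 10]
    - [0.18, 0, 0.004, 0, 10]

```text
time_s: 46.57
tcp_pos: [0.6864, -0.1501, 0.0269]
eef_rot: [180.0, -0.1, -11.0]
contact_force: [-1.8, -0.3, 4.5]
gripper_width: 0.0139
gripper_force: 60.0
```

```bash
python3 -c "
from h import *
c,im,h,s=pots('w23'); print(s['contact_force'],s['tcp_pos'],ql(s['tcp_pos']))
asc(im,40,180,200,360)
"
```

```text
[-1.7851 -0.2906  4.4996] [ 0.6864 -0.1501  0.0269] (np.float64(0.28193500495718676), np.float64(-0.09509158451394277))
.......................................................---===++==-.---===+++++++
..................................................--===+++++++++++=+++++++++++++
................................................-=++++++++++++++++++++++++++++++
..........................................---===++++++++++++++++++++++++++++++++
...................................---===+++++++++++++++++++++++++++++++++++++++
.............................---===+++++++++++++++++++++++++++++++++++++++++++++
......................--====++++++++++++++++++++++++++++++++++++++++++++++++++++
...............---===+++++++++++++++++++++++++++++++++++++++++++++++++++++++++++
........---===++++++++++++++++++++++++++++++++++++++++++++++++++++++++++++++++++
..---==+++++++++++++++++++++++++++++++++++++++++++++++++++++++++++++++++++++++++
=+++++++++++++++++++++++++++++++++++++++++++++++++++++++++++++++++++++++++++++++
++++++++++++++++++++++++++++++++++++++++++++++++++++++++++++++++++++++++++++++++
++++++++
[... 1397 characters left out ...]
+****##****++++++++++++++*****+=======++++++++++++++
***********************+=====+***##****+****************##+=======++++++++++++++
***********************++++++++***#******************####*+=======++++++++++++++
***********************************##****##*############***++=====++++++++++++++
**********#**************************#################************++++++++++++++
********####***************************#########****************###*++++++++++++
********####****************++********************************++###**+++++++++++
*********###************+++++++*********************************###*++++++++++++
*********###*************+++++**********************************###*++++++++++++
```

The potato is on the pan, just inside the lip. I'll lift gently and then accelerate forward so it settles toward the back.

Emit:
step_arm:
  plan:
    - [0, 0, -0.01, 0, 10]
    - [0.004, 0, -0.03, 0, 10]
    - [0.008, 0, -0.06, 0, 10]
    - [0.015, 0, -0.1, 0, 10]
    - [0.025, 0, -0.14, 0, 10]
    - [0.04, 0, -0.18, 0, 10]
    - [0.06, 0, -0.22, 0, 10]
    - [0.085, 0, -0.26, 0, 10]
    - [0.115, 0, -0.3, 0, 10]
    - [0.15, 0, -0.34, 0, 10]
    - [0.185, 0, -0.37, 0, 10]
    - [0.215, 0, -0.39, 0, 10]

```text
time_s: 47.62
tcp_pos: [0.7388, -0.1601, 0.126]
eef_rot: [-180.0, -0.1, -11.0]
contact_force: [0.0, -0.7, -1.4]
gripper_width: 0.0136
gripper_force: 60.0
```

Emit:
step_arm:
  plan:
    - [0.025, 0, -0.01, 0, 10]
    - [0.045, 0, -0.03, 0, 10]
    - [0.06, 0, -0.06, 0, 10]
    - [0.07, 0, -0.1, 0, 10]
    - [0.075, 0, -0.14, 0, 10]
    - [0.077, 0, -0.17, 0, 10]
    - [0.077, 0, -0.19, 0, 10]
    - [0.077, 0, -0.2, 0, 10]
    - [0.077, 0, -0.2, 0, 10]

```text
time_s: 48.37
tcp_pos: [0.7564, -0.1635, 0.1748]
eef_rot: [-180.0, -0.1, -11.0]
contact_force: [0.0, 0.5, -1.3]
gripper_width: 0.0135
gripper_force: 60.0
```

```bash
python3 -c "
from h import *
c,im,h,s=pots('w24'); print(s['contact_force'],s['tcp_pos'],s['joints']); pan(im)
go((.605,.2,.18,90))
"
```

```text
[ 0.0378  0.4766 -1.3079] [ 0.7564 -0.1635  0.1748] [  2.156   30.2598  14.4287  -0.0007 -74.0952  76.7996]
area in pan 1253 of 9282
##################################################
##################################################
##################################################
##################################################
##################################################
#############+++++++++################++++++######
######+................###############......######
#######...............#################.....######
#######...............#################.....######
#######...............################+.....######
#######...............+###############......######
#######................##############.......######
+######.................+##########+........######
.#####.....................++++.............+#####
.####.........................................####
####+.........................................####
#####.........................................####
#####........................................+####
#####........................................+####
++###........................................+####
..###........................................#####
..+##+.......................................#####
.+###+.......................................#####
#####+.......................................#####
#####+.......................................#####
#####+.......................................#####
#####+.......................................##+..
#####+............................................
..................................................
..................................................
......................######+.....................
t 48.4 at [ 0.7561 -0.1634  0.1741] rot [-179.9866   -0.0223  -11.0477] w 0.013794891265195256 g 60.0
(0.605, 0.2, 0.18, 90) share [-0.8719 -1.3109 -0.0237] turn -1.6841 calls 2 rows 9.4
```

The potato sits still on the pan and doesn't roll. Turning slowly toward the pot, then carrying.

Emit:
step_arm:
  plan:
    - [0, 0, 0, -0.005, 10]
    - [0, 0, 0, -0.015, 10]
    - [0, 0, 0, -0.03, 10]
    - [0, 0, 0, -0.05, 10]
    - [0, 0, 0, -0.075, 10]
    - [0, 0, 0, -0.105, 10]
    - [0, 0, 0, -0.135, 10]
    - [0, 0, 0, -0.165, 10]
    - [0, 0, 0, -0.195, 10]
    - [0, 0, 0, -0.225, 10]
    - [0, 0, 0, -0.255, 10]
    - [0, 0, 0, -0.285, 10]

```text
time_s: 49.42
tcp_pos: [0.7562, -0.1635, 0.1735]
eef_rot: [-180.0, 0.0, 6.2]
contact_force: [0.1, 0.3, -1.6]
gripper_width: 0.0139
gripper_force: 60.0
```

Emit:
step_arm:
  plan:
    - [0, 0, 0, -0.03, 10]
    - [0, 0, 0, -0.06, 10]
    - [0, 0, 0, -0.09, 10]
    - [0, 0, 0, -0.12, 10]
    - [0, 0, 0, -0.15, 10]
    - [0, 0, 0, -0.18, 10]
    - [0, 0, 0, -0.21, 10]
    - [0, 0, 0, -0.24, 10]
    - [0, 0, 0, -0.27, 10]
    - [0, 0, 0, -0.3, 10]
    - [0, 0, 0, -0.33, 10]
    - [0, 0, 0, -0.36, 10]

```text
time_s: 50.42
tcp_pos: [0.7562, -0.1635, 0.1735]
eef_rot: [-180.0, 0.0, 27.8]
contact_force: [0.4, 0.2, -2.4]
gripper_width: 0.0136
gripper_force: 60.0
```

Emit:
step_arm:
  plan:
    - [0, 0, 0, -0.03, 10]
    - [0, 0, 0, -0.06, 10]
    - [0, 0, 0, -0.09, 10]
    - [0, 0, 0, -0.12, 10]
    - [0, 0, 0, -0.15, 10]
    - [0, 0, 0, -0.18, 10]
    - [0, 0, 0, -0.21, 10]
    - [0, 0, 0, -0.24, 10]
    - [0, 0, 0, -0.27, 10]
    - [0, 0, 0, -0.3, 10]
    - [0, 0, 0, -0.33, 10]
    - [0, 0, 0, -0.36, 10]

```text
time_s: 51.42
tcp_pos: [0.7562, -0.1635, 0.1735]
eef_rot: [-180.0, 0.0, 49.4]
contact_force: [0.2, 0.5, -1.8]
gripper_width: 0.0138
gripper_force: 60.0
```

Emit:
step_arm:
  plan:
    - [0, 0, 0, -0.03, 10]
    - [0, 0, 0, -0.06, 10]
    - [0, 0, 0, -0.09, 10]
    - [0, 0, 0, -0.12, 10]
    - [0, 0, 0, -0.15, 10]
    - [0, 0, 0, -0.18, 10]
    - [0, 0, 0, -0.21, 10]
    - [0, 0, 0, -0.24, 10]
    - [0, 0, 0, -0.27, 10]
    - [0, 0, 0, -0.295, 10]
    - [0, 0, 0, -0.315, 10]
    - [0, 0, 0, -0.33, 10]

```text
time_s: 52.42
tcp_pos: [0.7562, -0.1635, 0.1735]
eef_rot: [-180.0, 0.0, 69.2]
contact_force: [-0.8, 0.0, -1.8]
gripper_width: 0.0142
gripper_force: 60.0
```

Emit:
step_arm:
  plan:
    - [0, 0, 0, -0.013, 10]
    - [0, 0, 0, -0.024, 10]
    - [0, 0, 0, -0.034, 10]
    - [0, 0, 0, -0.042, 10]
    - [0, 0, 0, -0.048, 10]
    - [0, 0, 0, -0.053, 10]
    - [0, 0, 0, -0.056, 10]
    - [0, 0, 0, -0.056, 10]
    - [0, 0, 0, -0.056, 10]

```text
time_s: 53.17
tcp_pos: [0.7562, -0.1635, 0.1737]
eef_rot: [-180.0, 0.0, 72.4]
contact_force: [0.0, -0.5, -2.0]
gripper_width: 0.0137
gripper_force: 60.0
```

```bash
python3 -c "
from h import *
c,im,h,s=pots('w25'); pan(im); y=np.radians(s['eef_rot'][2]); g=np.array([.603,.290])-.040*np.array([np.cos(y),np.sin(y)])
go((*g,.18),(*g,.1086))
"
```

```text
area in pan 1237 of 9282
##...+############################################
##....############################################
##+...############################################
###...############################################
###...+###########################################
###....++++++++++++++++####################+######
###+...................###############......######
####..................+###############+.....######
####..................#################.....######
######+...............################+....+######
######+...............+###############.....+######
######+................##############......+######
#######.................+##########+.......+######
######.....................+++..............+#####
#####.........................................####
#####.........................................####
#####........................................+####
#####........................................+####
#####........................................+####
#####........................................+####
#####........................................#####
####
[... 164 characters left out ...]
..............................#####
#####+.......................................#####
#####+.......................................#####
#####+.......................................#####
....+........................................#####
............................................+#####
......................######................+#####
t 53.2 at [ 0.7562 -0.1635  0.1737] rot [-179.9993   -0.0001   72.406 ] w 0.013667796934801132 g 60.0
(np.float64(0.5909108595310849), np.float64(0.2518705798270831), 0.18) share [ 1.3839 -1.1327 -0.0252] turn 0 calls 2 rows 10.7
(np.float64(0.5909108595310849), np.float64(0.2518705798270831), 0.1086) share [ 0.     -0.      0.2856] turn 0 calls 1 rows 1.7
```

Emit:
step_arm:
  plan:
    - [0.002, -0.002, 0, 0, 10]
    - [0.006, -0.005, 0, 0, 10]
    - [0.012, -0.01, 0, 0, 10]
    - [0.02, -0.016, 0, 0, 10]
    - [0.03, -0.025, 0, 0, 10]
    - [0.042, -0.034, 0, 0, 10]
    - [0.056, -0.046, 0, 0, 10]
    - [0.072, -0.059, 0, 0, 10]
    - [0.09, -0.074, 0, 0, 10]
    - [0.11, -0.09, 0, 0, 10]
    - [0.132, -0.108, 0, 0, 10]
    - [0.156, -0.128, 0, 0, 10]

```text
time_s: 54.22
tcp_pos: [0.7373, -0.116, 0.1738]
eef_rot: [180.0, -0.0, 72.4]
contact_force: [-0.1, 0.9, -2.0]
gripper_width: 0.0136
gripper_force: 60.0
```

Emit:
step_arm:
  plan:
    - [0.028, -0.023, 0, 0, 10]
    - [0.056, -0.046, 0, 0, 10]
    - [0.084, -0.069, 0, 0, 10]
    - [0.112, -0.092, 0, 0, 10]
    - [0.14, -0.115, 0, 0, 10]
    - [0.168, -0.138, 0, 0, 10]
    - [0.196, -0.16, 0, 0, 10]
    - [0.224, -0.183, 0, 0, 10]
    - [0.252, -0.206, 0, 0, 10]
    - [0.28, -0.229, 0, 0, 10]
    - [0.308, -0.252, 0, 0, 10]
    - [0.336, -0.275, 0, 0, 10]

```text
time_s: 55.22
tcp_pos: [0.697, -0.015, 0.1737]
eef_rot: [180.0, 0.0, 72.4]
contact_force: [0.1, 0.7, -1.7]
gripper_width: 0.0142
gripper_force: 60.0
```

Emit:
step_arm:
  plan:
    - [0.028, -0.023, 0, 0, 10]
    - [0.056, -0.046, 0, 0, 10]
    - [0.084, -0.069, 0, 0, 10]
    - [0.112, -0.092, 0, 0, 10]
    - [0.14, -0.115, 0, 0, 10]
    - [0.168, -0.138, 0, 0, 10]
    - [0.196, -0.16, 0, 0, 10]
    - [0.224, -0.183, 0, 0, 10]
    - [0.252, -0.206, 0, 0, 10]
    - [0.28, -0.229, 0, 0, 10]
    - [0.308, -0.252, 0, 0, 10]
    - [0.336, -0.275, 0, 0, 10]

```text
time_s: 56.22
tcp_pos: [0.6569, 0.0859, 0.1737]
eef_rot: [180.0, 0.0, 72.4]
contact_force: [0.6, 0.1, -2.0]
gripper_width: 0.0135
gripper_force: 60.0
```

Emit:
step_arm:
  plan:
    - [0.028, -0.023, 0, 0, 10]
    - [0.056, -0.046, 0, 0, 10]
    - [0.084, -0.069, 0, 0, 10]
    - [0.112, -0.092, 0, 0, 10]
    - [0.14, -0.115, 0, 0, 10]
    - [0.168, -0.138, 0, 0, 10]
    - [0.196, -0.16, 0, 0, 10]
    - [0.224, -0.183, 0, 0, 10]
    - [0.252, -0.206, 0, 0, 10]
    - [0.28, -0.229, 0, 0, 10]
    - [0.308, -0.252, 0, 0, 10]
    - [0.336, -0.275, 0, 0, 10]

```text
time_s: 57.22
tcp_pos: [0.6167, 0.1867, 0.1737]
eef_rot: [-180.0, 0.0, 72.4]
contact_force: [0.3, 0.1, -1.5]
gripper_width: 0.0137
gripper_force: 60.0
```

Emit:
step_arm:
  plan:
    - [0.026, -0.021, 0, 0, 10]
    - [0.05, -0.041, 0, 0, 10]
    - [0.073, -0.06, 0, 0, 10]
    - [0.094, -0.077, 0, 0, 10]
    - [0.114, -0.093, 0, 0, 10]
    - [0.132, -0.108, 0, 0, 10]
    - [0.149, -0.122, 0, 0, 10]
    - [0.164, -0.134, 0, 0, 10]
    - [0.178, -0.146, 0, 0, 10]
    - [0.19, -0.156, 0, 0, 10]
    - [0.2, -0.164, 0, 0, 10]
    - [0.208, -0.17, 0, 0, 10]

```text
time_s: 58.22
tcp_pos: [0.5922, 0.2486, 0.1737]
eef_rot: [180.0, -0.0, 72.4]
contact_force: [0.4, -0.5, -2.2]
gripper_width: 0.0135
gripper_force: 60.0
```

Emit:
step_arm:
  plan:
    - [0.006, -0.005, 0, 0, 10]
    - [0.01, -0.008, 0, 0, 10]
    - [0.012, -0.01, 0, 0, 10]
    - [0.012, -0.01, 0, 0, 10]
    - [0.012, -0.01, 0, 0, 10]
    - [0.012, -0.01, 0, 0, 10]

```text
time_s: 58.72
tcp_pos: [0.5909, 0.2518, 0.1737]
eef_rot: [180.0, 0.0, 72.4]
contact_force: [-0.4, -0.2, -1.3]
gripper_width: 0.0139
gripper_force: 60.0
```

```bash
python3 -c "
from h import *
c,im,h,s=pots('w26'); pan(im,v0=80); y=np.radians(s['eef_rot'][2]); g=np.array([.603,.290])-.040*np.array([np.cos(y),np.sin(y)])
go((*g,.1095)); np.save('pics/w26.npy',im)
"
```

```text
area in pan 1266 of 9282
................+####+...########.................
.............+#########..#########................
............+##########+#########+..++#++.........
............###########+#########.+#######........
............+#########+.+#######+.#########.......
.............+######+.....#####+.+#########.......
................+................+#########.......
....++#++.........................########+.......
...#######........................+######+........
..+########...............+++#####++++++..........
..+########.............#############.............
...###+...............+###############............
....##+...............#################...........
.....#................#################...........
......................################............
.......................##############.............
........................+##########+..............
..................................................
..................................................
..................................................
..................................................
..................................................
..................................................
..................................................
..................................................
..................................................
..................................................
.................................................+
................................................##
.............................................+..+#
......................######...................+##
t 58.8 at [0.5908 0.2518 0.1737] rot [179.9993  -0.0004  72.4023] w 0.013740167094647843 g 60.0
(np.float64(0.5909082114206029), np.float64(0.25187141952614595), 0.1095) share [0.0004 0.0001 0.2569] turn 0 calls 1 rows 1.5
```

Arrived, with the others visible in the pot. Lower and shake.

Emit:
step_arm:
  plan:
    - [0, 0, 0.02, 0, 10]
    - [0, 0, 0.05, 0, 10]
    - [0, 0, 0.08, 0, 10]
    - [0, 0, 0.11, 0, 10]
    - [0, 0, 0.14, 0, 10]
    - [0, 0, 0.17, 0, 10]
    - [0, 0, 0.2, 0, 10]
    - [0, 0, 0.225, 0, 10]
    - [0, 0, 0.245, 0, 10]
    - [0, 0, 0.252, 0, 10]
    - [0, 0, 0.252, 0, 10]

```text
time_s: 59.68
tcp_pos: [0.5906, 0.2517, 0.1101]
eef_rot: [-180.0, 0.0, 72.4]
contact_force: [-0.3, 0.5, -1.7]
gripper_width: 0.0134
gripper_force: 60.0
```

Emit:
step_arm:
  plan:
    - [0.08, 0, 0, 0, 10]
    - [0.08, 0, 0, 0, 10]
    - [-0.03, 0, 0, 0, 10]
    - [-0.03, 0, 0, 0, 10]
    - [0.08, 0, 0, 0, 10]
    - [0.08, 0, 0, 0, 10]
    - [-0.03, 0, 0, 0, 10]
    - [-0.03, 0, 0, 0, 10]
    - [0.08, 0, 0, 0, 10]
    - [0.08, 0, 0, 0, 10]
    - [-0.02, 0, 0, 0, 10]
    - [-0.02, 0, 0, 0, 10]

```text
time_s: 60.68
tcp_pos: [0.5881, 0.2452, 0.1108]
eef_rot: [-179.9, 0.1, 72.4]
contact_force: [-1.2, 0.6, -2.5]
gripper_width: 0.0137
gripper_force: 60.0
```

```bash
python3 -c "
from h import *
c,im,h,s=pots('w27'); pan(im,v0=80); print(s['tcp_pos'],s['contact_force'])
"
```

```text
area in pan 0 of 9282
..........+###########...##########+..............
.........+############+.############..............
.........#############+#############..............
.........#############+############++####+........
.........+##########+..####################.......
..........+#######+....+####################......
.....++++...+++++........+##################...+++
...########....................#############+#####
..##########...................###################
..##########+..................+##########+#######
..####......................................######
..+###......................................######
...###+.....................................######
...+##+.....................................######
.....+......................................+#####
..................................................
..................................................
..................................................
..................................................
..................................................
..................................................
..................................................
..................................................
..................................................
..................................................
..................................................
..................................................
..................................................
..................................................
..................................................
.....................+######+.....................
[0.5881 0.2452 0.1108] [-1.1643  0.6229 -2.5437]
```

The scoop is empty. I lift out, check the count in the pot and re-measure the saucer.

Emit:
step_arm:
  plan:
    - [0, 0, -0.1, 0, 10]
    - [0, 0, -0.22, 0, 10]
    - [0, 0, -0.34, 0, 10]
    - [-0.15, 0, -0.38, 0, 10]
    - [-0.3, 0, -0.4, 0, 10]
    - [-0.4, 0, -0.4, 0, 10]
    - [-0.4, 0, -0.4, 0, 10]
    - [-0.4, 0, -0.4, 0, 10]

```text
time_s: 61.4
tcp_pos: [0.5592, 0.151, 0.212]
eef_rot: [179.9, -0.1, 72.3]
contact_force: [0.0, -0.0, -1.5]
gripper_width: 0.0135
gripper_force: 60.0
```

```bash
python3 -c "
from h import *
c,im,h,s=pots('w28'); print(s['tcp_pos'])
print('pot c',proj(c,(.603,.29,.06)))
I=im.astype(int); m=((I[:,:,0]-I[:,:,2]>22)&(I[:,:,0]>60)).astype(np.uint8)
u,v=map(int,proj(c,(.603,.29,.06)))
for row in cv2.resize(m[max(0,v-70):v+70,u-75:u+75]*255,(100,50),interpolation=cv2.INTER_AREA): print(''.join('#' if x>150 else '+' if x>70 else '.' for x in row))
for nm,roi in (('scene',(150,240,185,240)),('side',(330,430,255,330))):
  k,im,_=look(nm); u0,u1,v0,v1=roi; w=im[v0:v1,u0:u1].astype(int); hs=w.max(2)-w.min(2); mm=((hs<40)&(w.min(2)>110)).astype(np.uint8)
  cn=max(cv2.findContours(mm,0,2)[0],key=cv2.contourArea); e=cv2.fitEllipse(cv2.convexHull(cn)); print(nm,e[1],e[2],plane(k,e[0][0]+u0,e[0][1]+v0,.008))
"
```

```text
[0.5592 0.151  0.212 ]
pot c (np.float64(274.83825798810994), np.float64(42.75609228208296))
.........................+##############+.....#################################.....................
...........................###########+........################################.....................
............................########............###############################.....+####+..........
.................++####++.....+++++..............+#######+.####################..++#########+.......
................###########................................####################.#############.......
...............#############..............................+###################################......
..............+##############.............................+####################################.....
..............###############+............................+####################################.....
..............################.............................#################+##################.....
..............################+.............................###############.+##################...
[... 3521 characters left out ...]
................
..................................+####################.............................................
...................................###################..............................................
....................................#################...............................................
....................................+##############+................................................
......................................+#######+++...................................................
scene (25.265466690063477, 46.118629455566406) 84.08055114746094 [ 0.6214 -0.254   0.008 ]
side (44.9399299621582, 70.10110473632812) 101.20033264160156 [ 0.6147 -0.2643  0.008 ]
```

Six potatoes are in the pot. Saucer centre is about (.618,-.259), unchanged. Carrying the scoop there at yaw 0.

```bash
python3 -c "
from h import *
go((.559,.151,.21,12.3),(.570,-.06,.21,0),(.591,-.259,.21),(.591,-.259,.035))
"
```

```text
t 61.5 at [0.5595 0.1525 0.2108] rot [179.9826  -0.0192  72.4294] w 0.014101292299118884 g 60.0
(0.559, 0.151, 0.21, 12.3) share [-0.0064 -0.0001  0.0031] turn 1.0022 calls 2 rows 0.0
(0.57, -0.06, 0.21, 0) share [-0.1368  0.834   0.    ] turn 0.205 calls 1 rows 5.1
(0.591, -0.259, 0.21) share [0.084 0.796 0.   ] turn 0 calls 1 rows 4.8
(0.591, -0.259, 0.035) share [ 0.  -0.   0.7] turn 0 calls 1 rows 4.2
```

Emit:
step_arm:
  plan:
    - [0, 0, 0, 0.1, 10]
    - [0, 0, 0, 0.2, 10]
    - [0, 0, 0, 0.3, 10]
    - [0, 0, 0, 0.4, 10]
    - [0, 0, 0, 0.5, 10]
    - [0, 0, 0, 0.6, 10]
    - [0, 0, 0, 0.7, 10]
    - [0, 0, 0, 0.8, 10]
    - [0, 0, 0, 0.9, 10]
    - [0, 0, 0, 1, 10]
    - [0, 0, 0, 1, 10]

```text
time_s: 62.47
tcp_pos: [0.5593, 0.1528, 0.2102]
eef_rot: [180.0, 0.0, 12.2]
contact_force: [0.1, 0.3, -2.0]
gripper_width: 0.0137
gripper_force: 60.0
```

Emit:
step_arm:
  plan:
    - [-0.02, 0.12, 0, 0.05, 10]
    - [-0.04, 0.24, 0, 0.1, 10]
    - [-0.06, 0.36, 0, 0.15, 10]
    - [-0.08, 0.48, 0, 0.205, 10]
    - [-0.1, 0.6, 0, 0.205, 10]
    - [-0.12, 0.72, 0, 0.205, 10]
    - [-0.137, 0.834, 0, 0.205, 10]
    - [-0.137, 0.834, 0, 0.205, 10]
    - [-0.137, 0.834, 0, 0.205, 10]

```text
time_s: 63.22
tcp_pos: [0.5707, -0.0601, 0.2103]
eef_rot: [180.0, 0.0, 0.2]
contact_force: [0.1, 1.3, -0.6]
gripper_width: 0.0141
gripper_force: 60.0
```

Emit:
step_arm:
  plan:
    - [0.01, 0.12, 0, 0, 10]
    - [0.02, 0.24, 0, 0, 10]
    - [0.04, 0.36, 0, 0, 10]
    - [0.05, 0.48, 0, 0, 10]
    - [0.06, 0.6, 0, 0, 10]
    - [0.084, 0.72, 0, 0, 10]
    - [0.084, 0.796, 0, 0, 10]
    - [0.084, 0.796, 0, 0, 10]
    - [0.084, 0.796, 0, 0, 10]
    - [0.084, 0.796, 0, 0, 10]

```text
time_s: 64.05
tcp_pos: [0.5922, -0.2571, 0.2103]
eef_rot: [-180.0, 0.0, 0.2]
contact_force: [0.0, -0.6, -1.6]
gripper_width: 0.0136
gripper_force: 60.0
```

```bash
python3 -c "
from h import *
c,im,h,s=pots('w29')
I=im.astype(int); hs=I.max(2)-I.min(2); m=((hs<45)&(I.min(2)>120)).astype(np.uint8); 
print('exp c',proj(c,(.618,-.259,.008)))
for row in cv2.resize(m[20:240,130:430]*255,(100,40),interpolation=cv2.INTER_AREA): print(''.join('#' if x>150 else '+' if x>70 else '.' for x in row))
go((.591,-.259,.035,0))
"
```

```text
exp c (np.float64(276.77184817370824), np.float64(154.2966641344699))
....................................................................................................
....................................................................................................
....................................................................................................
....................................................................................................
....................................................................................................
....................................................................................................
....................................................................................................
....................................................................................................
....................................................................................................
....................................................................................................
....................
[... 2498 characters left out ...]
......
..............................................+.....................................................
............................+.......................................................................
................................................................................+######+++..........
.............................+.............................................+#################+......
........................................................................########################+...
t 64.1 at [ 0.5922 -0.2568  0.2106] rot [-179.9859    0.0081    0.246 ] w 0.013818998274826976 g 60.0
(0.591, -0.259, 0.035, 0) share [-0.005   0.0087  0.7022] turn 0.0041 calls 1 rows 4.2
```

The saucer is exactly where expected (centre near (276,152)). Lowering the scoop.

Emit:
step_arm:
  plan:
    - [-0.004, 0.009, 0.1, 0, 10]
    - [-0.004, 0.009, 0.22, 0, 10]
    - [-0.004, 0.009, 0.34, 0, 10]
    - [-0.004, 0.009, 0.46, 0, 10]
    - [-0.004, 0.009, 0.56, 0, 10]
    - [-0.004, 0.009, 0.62, 0, 10]
    - [-0.004, 0.009, 0.655, 0, 10]
    - [-0.004, 0.009, 0.675, 0, 10]
    - [-0.004, 0.009, 0.69, 0, 10]
    - [-0.004, 0.009, 0.698, 0, 10]
    - [-0.004, 0.009, 0.7, 0, 10]
    - [-0.004, 0.009, 0.7, 0, 10]

```text
time_s: 65.1
tcp_pos: [0.5914, -0.2604, 0.0366]
eef_rot: [180.0, -0.1, 0.1]
contact_force: [-0.3, -0.3, -1.1]
gripper_width: 0.0138
gripper_force: 60.0
```

Emit:
step_arm:
  plan:
    - [0, 0, 0.002, 0, 10]
    - [0, 0, 0.004, 0, 10]
    - [0, 0, 0.004, 0, 10]
    - [0, 0, 0.004, 0, 10]

```text
time_s: 65.43
tcp_pos: [0.5909, -0.2605, 0.0349]
eef_rot: [180.0, -0.0, 0.1]
contact_force: [-0.4, 0.1, -2.1]
gripper_width: 0.0137
gripper_force: 60.0
```

Emit:
step_arm:
  plan:
    - [0, 0, 0.002, 0, 10]
    - [0, 0, 0.004, 0, 10]
    - [0, 0, 0.004, 0, 10]
    - [0, 0, 0.004, 0, 10]

```text
time_s: 65.77
tcp_pos: [0.591, -0.2605, 0.0348]
eef_rot: [180.0, -0.0, 0.1]
contact_force: [-1.9, 0.9, 6.0]
gripper_width: 0.0137
gripper_force: 60.0
```

Emit:
step_arm:
  plan:
    - [0, 0, 0, 0, 20]
    - [0, 0, 0, 0, 30]
    - [0, 0, 0, 0, 45]
    - [0, 0, 0, 0, 60]
    - [0, 0, 0, 0, 60]
    - [0, 0, 0, 0, 60]
    - [0, 0, 0, 0, 60]
    - [0, 0, -0.1, 0, 60]
    - [0, 0, -0.2, 0, 60]
    - [0, 0, -0.35, 0, 60]
    - [0, 0, -0.5, 0, 60]
    - [0, 0, -0.7, 0, 60]

```text
time_s: 66.77
tcp_pos: [0.5899, -0.2602, 0.2012]
eef_rot: [-180.0, 0.1, 0.1]
contact_force: [2.0, -0.4, -1.1]
gripper_width: 0.0601
gripper_force: 0.0
```

```bash
python3 -c "
from h import *
c,im,h,s=pots('w30')
print('handle top',proj(c,(.591,-.26,.12)))
I=im.astype(int); m=((I[:,:,0]<170)&(I[:,:,0]-I[:,:,2]>28)&(I[:,:,0]>45)).astype(np.uint8); m[255:]=0
n,l,st,ce=cv2.connectedComponentsWithStats(m)
u,v=map(int,proj(c,(.591,-.26,.09)))
asc(im,60,250,170,390)
c2,i2,_=look('scene'); w=i2
print('lid knob scene', end=' ')
m=(i2[130:190,190:270].max(2)<55).astype(np.uint8); n,l,st,ce=cv2.connectedComponentsWithStats(m)
for i in range(1,n):
  if st[i,4]>15: print(st[i],plane(c2,ce[i][0]+190,ce[i][1]+130,.042))
go((.447,-.403,.17,-20),(.447,-.403,-.0025))
"
```

```text
handle top (np.float64(275.05214910401656), np.float64(199.15074128963323))
...............................-=+++++++++++++++++++++++++++++++++++++++++++++++
...............................-====++++++++++++++++++++++++++++++++++++++++++++
...............................=++++++++++++++++++++++++++++++++++++++++++++++++
...............................=++++++++++++++++++++++++++++++++++++++++++++++++
...............................-================================================
...............................-======================================++++++++++
...............................-..........---===++++++++++++++++++++++++++++++++
..........................     ................--===============================
.......................         ..................--============================
.....................              ..................-=+++++++++++++++++++++++++
....................                    ..............-=+++++++++++++++++++++***
---.....----------.                     ................=++++++++++++++++++*****
---......-------..                      -=========-.
[... 1672 characters left out ...]
.................======++++++++++++++++++++******+===----
........................................-====+++++++++++++++++******+++==       
........................................-++++++++++++++++++******++=====-       
........................................-===============++****++========-       
.......-========+*=.....................-=============+++*###******+++==-       
lid knob scene [38 34  6  7 35] [ 0.4475 -0.4     0.042 ]
t 66.9 at [ 0.5947 -0.262   0.2089] rot [179.765   -0.6923   0.1632] w 0.060017750799096097 g 0.0
(0.447, -0.403, 0.17, -20) share [-0.5922  0.5623  0.1555] turn 0.3361 calls 1 rows 5.0
(0.447, -0.403, -0.0025) share [ 0.   -0.    0.69] turn 0 calls 1 rows 4.1
```

The scoop stands on the saucer. Now the lid: its knob is still at (.4475,-.400).

Emit:
step_arm:
  plan:
    - [-0.1, 0.1, 0, 0.1, 60]
    - [-0.2, 0.2, 0, 0.2, 60]
    - [-0.32, 0.32, 0, 0.3, 60]
    - [-0.45, 0.44, 0, 0.336, 60]
    - [-0.592, 0.562, 0.05, 0.336, 60]
    - [-0.592, 0.562, 0.15, 0.336, 60]
    - [-0.592, 0.562, 0.156, 0.336, 60]
    - [-0.592, 0.562, 0.156, 0.336, 60]
    - [-0.592, 0.562, 0.156, 0.336, 60]

```text
time_s: 67.62
tcp_pos: [0.4437, -0.4014, 0.1619]
eef_rot: [180.0, -0.0, -20.0]
contact_force: [0.4, 0.6, 0.1]
gripper_width: 0.0595
gripper_force: 0.0
```

```bash
python3 -c "
from h import *
c,im,h,s=pots('w31'); u,v=proj(c,(.4475,-.4015,.052)); print(u,v)
m=(im[int(v)-40:int(v)+40,int(u)-40:int(u)+40].max(2)<80).astype(np.uint8); n,l,st,ce=cv2.connectedComponentsWithStats(m)
for i in range(1,n):
  if st[i,4]>80: P=ce[i]+[int(u)-40,int(v)-40]; print(st[i],P,plane(c,*P,.050))
go((.447,-.402,-.0025,-20))
"
```

```text
273.84008346381364 189.10306463727164
[ 27  23  31  33 808] [274.7698 188.3837] [ 0.4474 -0.4025  0.05  ]
t 67.7 at [ 0.4443 -0.4012  0.1624] rot [179.9663  -0.0791 -19.991 ] w 0.059675217053559604 g 0.0
(0.447, -0.402, -0.0025, -20) share [ 0.011  -0.0008  0.6595] turn 0.0002 calls 1 rows 4.0
```

Emit:
step_arm:
  plan:
    - [0.012, 0, 0.12, 0, 60]
    - [0.012, 0, 0.25, 0, 60]
    - [0.012, 0, 0.38, 0, 60]
    - [0.012, 0, 0.5, 0, 60]
    - [0.012, 0, 0.59, 0, 60]
    - [0.012, 0, 0.64, 0, 60]
    - [0.012, 0, 0.655, 0, 60]
    - [0.012, 0, 0.655, 0, 20]
    - [0.012, 0, 0.655, 0, 20]
    - [0.012, 0, 0.655, 0, 20]
    - [0.012, 0, 0.655, 0, 20]
    - [0.012, 0, 0.655, 0, 20]
  newtons: 40

```text
time_s: 68.67
tcp_pos: [0.4467, -0.4025, -0.0012]
eef_rot: [180.0, -0.1, -20.0]
contact_force: [-0.6, 0.6, 0.4]
gripper_width: 0.0323
gripper_force: 0.0
```

Emit:
step_arm:
  plan:
    - [0, 0, 0, 0, 20]
    - [0, 0, 0, 0, 20]
    - [0, 0, 0, 0, 20]
    - [0, 0, 0, 0, 20]
    - [0, 0, 0, 0, 20]

```text
time_s: 69.08
tcp_pos: [0.4466, -0.4026, -0.0012]
eef_rot: [180.0, -0.1, -20.0]
contact_force: [0.1, 1.6, 6.6]
gripper_width: 0.0311
gripper_force: 40.0
```

```bash
python3 -c "
from h import *
go((.447,-.402,.23),(.43,-.17,.23),(.46,.05,.23),(.603,.20,.23),(.603,.29,.12))
"
```

```text
t 69.1 at [ 0.4466 -0.4026 -0.0012] rot [179.983   -0.1004 -20.0335] w 0.031056387272566714 g 40.0
(0.447, -0.402, 0.23) share [ 0.0006 -0.0026 -0.925 ] turn 0 calls 1 rows 5.5
(0.43, -0.17, 0.23) share [-0.3818 -0.8486 -0.    ] turn 0 calls 1 rows 5.6
(0.46, 0.05, 0.23) share [-0.1887 -0.8679 -0.    ] turn 0 calls 1 rows 5.3
(0.603, 0.2, 0.23) share [ 0.3318 -0.7596 -0.    ] turn 0 calls 1 rows 5.0
(0.603, 0.29, 0.12) share [-0.1233 -0.3382  0.44  ] turn 0 calls 1 rows 3.4
```

Emit:
step_arm:
  plan:
    - [0, 0, -0.05, 0, 20]
    - [0, 0, -0.15, 0, 20]
    - [0, 0, -0.28, 0, 20]
    - [0, 0, -0.42, 0, 20]
    - [0, 0, -0.57, 0, 20]
    - [0, 0, -0.72, 0, 20]
    - [0, 0, -0.85, 0, 20]
    - [0, 0, -0.925, 0, 20]
    - [0, 0, -0.925, 0, 20]

```text
time_s: 69.83
tcp_pos: [0.4475, -0.4035, 0.2341]
eef_rot: [179.9, -0.4, -20.0]
contact_force: [1.0, 0.4, -2.1]
gripper_width: 0.0311
gripper_force: 40.0
```

Emit:
step_arm:
  plan:
    - [-0.05, -0.1, 0, 0, 20]
    - [-0.1, -0.22, 0, 0, 20]
    - [-0.16, -0.36, 0, 0, 20]
    - [-0.22, -0.5, 0, 0, 20]
    - [-0.29, -0.64, 0, 0, 20]
    - [-0.35, -0.77, 0, 0, 20]
    - [-0.382, -0.849, 0, 0, 20]
    - [-0.382, -0.849, 0, 0, 20]

```text
time_s: 70.5
tcp_pos: [0.4277, -0.1668, 0.2281]
eef_rot: [-179.9, 0.1, -19.9]
contact_force: [0.1, -0.7, -3.2]
gripper_width: 0.0309
gripper_force: 40.0
```

Emit:
step_arm:
  plan:
    - [-0.03, -0.13, 0, 0, 20]
    - [-0.06, -0.27, 0, 0, 20]
    - [-0.09, -0.41, 0, 0, 20]
    - [-0.12, -0.55, 0, 0, 20]
    - [-0.15, -0.69, 0, 0, 20]
    - [-0.175, -0.8, 0, 0, 20]
    - [-0.189, -0.868, 0, 0, 20]
    - [-0.189, -0.868, 0, 0, 20]

```text
time_s: 71.17
tcp_pos: [0.4589, 0.0524, 0.2276]
eef_rot: [180.0, 0.1, -19.9]
contact_force: [0.4, -0.8, -2.7]
gripper_width: 0.0309
gripper_force: 40.0
```

Emit:
step_arm:
  plan:
    - [0.05, -0.12, 0, 0, 20]
    - [0.11, -0.25, 0, 0, 20]
    - [0.17, -0.38, 0, 0, 20]
    - [0.23, -0.51, 0, 0, 20]
    - [0.28, -0.63, 0, 0, 20]
    - [0.332, -0.72, 0, 0, 20]
    - [0.332, -0.76, 0, 0, 20]
    - [0.332, -0.76, 0, 0, 20]
    - [0.332, -0.76, 0, 0, 20]

```text
time_s: 71.92
tcp_pos: [0.6014, 0.1993, 0.2271]
eef_rot: [179.9, 0.1, -20.1]
contact_force: [-1.1, -0.4, -3.2]
gripper_width: 0.0308
gripper_force: 40.0
```

```bash
python3 -c "
from h import *
from scipy.optimize import least_squares
def fit(im,c,c0=(.603,.290)):
  g=cv2.GaussianBlur(im.mean(2),(3,3),0); pts=[]
  for a in np.radians(range(0,360,5)):
    rr=np.arange(.064,.086,.0005); P=[proj(c,(c0[0]+x*np.cos(a),c0[1]+x*np.sin(a),.110)) for x in rr]
    P=np.array(P)
    if P.min()<2 or P[:,0].max()>557 or P[:,1].max()>215: continue
    if 150<P[:,0].mean()<410 and P[:,1].mean()>130 and False: continue
    val=cv2.remap(g.astype(np.float32),P[:,0].astype(np.float32)[None],P[:,1].astype(np.float32)[None],1)[0]
    k=np.abs(np.diff(val)); i=k.argmax()
    if k[i]>6: pts.append((c0[0]+rr[i]*np.cos(a),c0[1]+rr[i]*np.sin(a)))
  pts=np.array(pts); s=least_squares(lambda p:np.hypot(pts[:,0]-p[0],pts[:,1]-p[1])-p[2],[*c0,.074],loss='soft_l1',f_scale=.002)
  print(len(pts),s.x,np.median(abs(s.fun)))
fit(cv2.imread('pics/w14.png')[:,:,::-1],cam('wrist',dict(tcp_pos=[.6056,.2439,.1745],eef_rot=[180,0,89.52])))
fit(np.load('pics/w26.npy'),cam('wrist',dict(tcp_pos=[.5908,.2518,.1737],eef_rot=[180,0,72.4])))
fit(np.load('pics/w28.npy'),cam('wrist',dict(tcp_pos=[.5592,.151,.212],eef_rot=[179.95,-.05,72.4])))
go((.604,.289,.2),(.604,.289,.10))
"
```

```text
52 [0.6012 0.2913 0.0707] 0.00028113833789283893
50 [0.6027 0.295  0.0704] 0.0001592456005445539
42 [0.6028 0.2853 0.0703] 0.00021336473042717768
t 71.9 at [0.6014 0.1993 0.2271] rot [179.8675   0.1219 -20.0607] w 0.0308285221584934 g 40.0
(0.604, 0.289, 0.2) share [-0.1132 -0.3406  0.1086] turn 0 calls 1 rows 2.2
(0.604, 0.289, 0.1) share [ 0.  -0.   0.4] turn 0 calls 1 rows 2.4
```

The rim fits agree to a few mm, against ±7 mm of plug clearance. Aiming for (.605,.2885) and lowering with a height and force check.

```bash
python3 -c "
from h import *
go((.605,.2885,.15),(.605,.2885,.108))
"
```

```text
t 71.9 at [0.6014 0.1993 0.2271] rot [179.8675   0.1219 -20.0607] w 0.0308285221584934 g 40.0
(0.605, 0.2885, 0.15) share [-0.1088 -0.3401  0.3086] turn 0 calls 1 rows 2.8
(0.605, 0.2885, 0.108) share [ 0.    -0.     0.168] turn 0 calls 1 rows 1.0
```

Emit:
step_arm:
  plan:
    - [-0.04, -0.12, 0, 0, 20]
    - [-0.08, -0.24, 0.05, 0, 20]
    - [-0.108, -0.34, 0.12, 0, 20]
    - [-0.108, -0.34, 0.2, 0, 20]
    - [-0.108, -0.34, 0.28, 0, 20]
    - [-0.108, -0.34, 0.31, 0, 20]
    - [-0.108, -0.34, 0.31, 0, 20]
    - [-0.108, -0.34, 0.31, 0, 20]
    - [-0.108, -0.34, 0.31, 0, 20]

```text
time_s: 72.67
tcp_pos: [0.6067, 0.2888, 0.1533]
eef_rot: [-179.9, -0.1, -20.1]
contact_force: [-0.3, 0.0, -2.7]
gripper_width: 0.0308
gripper_force: 40.0
```

```bash
python3 -c "
from h import *
go((.605,.2885,.110),(.605,.2885,.095))
"
```

```text
t 72.7 at [0.6067 0.2888 0.1533] rot [-179.8939   -0.0937  -20.0747] w 0.030764457073062055 g 40.0
(0.605, 0.2885, 0.11) share [-0.0059  0.0034  0.1732] turn 0 calls 1 rows 1.0
(0.605, 0.2885, 0.095) share [ 0.   -0.    0.06] turn 0 calls 1 rows 0.4
```

Emit:
step_arm:
  plan:
    - [-0.006, 0.003, 0.06, 0, 20]
    - [-0.006, 0.003, 0.12, 0, 20]
    - [-0.006, 0.003, 0.16, 0, 20]
    - [-0.006, 0.003, 0.18, 0, 20]
    - [-0.006, 0.003, 0.19, 0, 20]
    - [-0.006, 0.003, 0.2, 0, 20]
    - [-0.006, 0.003, 0.205, 0, 20]
    - [-0.006, 0.003, 0.205, 0, 20]

```text
time_s: 73.33
tcp_pos: [0.6044, 0.2891, 0.1005]
eef_rot: [-180.0, -0.0, -20.0]
contact_force: [-0.2, 0.7, -3.8]
gripper_width: 0.031
gripper_force: 40.0
```

Emit:
step_arm:
  plan:
    - [0, 0, 0.008, 0, 20]
    - [0, 0, 0.014, 0, 20]
    - [0, 0, 0.02, 0, 20]
    - [0, 0, 0.024, 0, 20]
    - [0, 0, 0.024, 0, 20]
    - [0, 0, 0.024, 0, 20]

```text
time_s: 73.83
tcp_pos: [0.6043, 0.289, 0.0948]
eef_rot: [-180.0, -0.0, -20.0]
contact_force: [-2.7, 0.5, 3.5]
gripper_width: 0.0311
gripper_force: 40.0
```

The lid seated at TCP z=.0948, exactly as predicted for a seated lid. Releasing, then a close look at the dial.

Emit:
step_arm:
  plan:
    - [0, 0, 0, 0, 40]
    - [0, 0, 0, 0, 60]
    - [0, 0, 0, 0, 60]
    - [0, 0, 0, 0, 60]
    - [0, 0, 0, 0, 60]
    - [0, 0, 0, 0, 60]
    - [0, 0, -0.1, 0, 60]
    - [0, 0, -0.22, 0, 60]
    - [0, 0, -0.35, 0, 60]
    - [0, 0, -0.4, 0, 60]
    - [0, 0, -0.4, 0, 60]

```text
time_s: 74.75
tcp_pos: [0.6062, 0.2901, 0.199]
eef_rot: [-179.7, -0.3, -20.0]
contact_force: [1.0, 0.4, 0.0]
gripper_width: 0.0598
gripper_force: 0.0
```

```bash
python3 -c "
from h import *
c,im,h,s=pots('w32'); cp,ip,_=look('side'); np.save('pics/side2.npy',ip)
u,v=map(int,proj(c,(.605,.2885,.146))); w=im[v-40:v+40,u-40:u+40].max(2); m=(w<w.min()+25).astype(np.uint8); n,l,st,ce=cv2.connectedComponentsWithStats(m)
for i in range(1,n):
  if st[i,4]>80: P=ce[i]+[u-40,v-40]; print('knob',st[i],plane(c,*P,.146))
go((.42,.34,.20),(.355,.335,.20))
"
```

```text
knob [ 26  21  32  39 987] [0.6054 0.287  0.146 ]
t 74.8 at [0.6042 0.2891 0.1946] rot [-179.9288   -0.0178  -20.056 ] w 0.059947038412421196 g 0.0
(0.42, 0.34, 0.2) share [-0.762   0.0614 -0.0215] turn 0 calls 1 rows 4.6
(0.355, 0.335, 0.2) share [-0.2374  0.108   0.    ] turn 0 calls 1 rows 1.6
```

Emit:
step_arm:
  plan:
    - [-0.16, 0.03, -0.02, 0, 60]
    - [-0.32, 0.06, -0.02, 0, 60]
    - [-0.48, 0.09, -0.02, 0, 60]
    - [-0.64, 0.11, -0.02, 0, 60]
    - [-0.8, 0.14, -0.02, 0, 60]
    - [-0.95, 0.17, -0.02, 0, 60]
    - [-1, 0.17, -0.02, 0, 60]
    - [-1, 0.17, -0.02, 0, 60]
    - [-1, 0.17, -0.02, 0, 60]
    - [-1, 0.17, -0.02, 0, 60]

```text
time_s: 75.68
tcp_pos: [0.3549, 0.3345, 0.1985]
eef_rot: [179.9, 0.0, -20.0]
contact_force: [-0.4, 0.7, 0.2]
gripper_width: 0.0601
gripper_force: 0.0
```

```bash
cat > dial.py <<'E'
from h import *
def dial():
    c,im,s=look('wrist'); print('tcp',s['tcp_pos'],s['eef_rot'][2],s['time_s'])
    u,v=map(int,proj(c,(.433,.307,.042))); x0,y0=max(0,u-90),max(0,v-90); g=im[y0:v+90,x0:u+90]
    d=(g.max(2)<75).astype(np.uint8); d=cv2.morphologyEx(d,3,np.ones((13,13)))
    cn=max(cv2.findContours(d,0,2)[0],key=cv2.contourArea); H=cv2.convexHull(cn)
    P=np.array([plane(c,q[0][0]+x0,q[0][1]+y0,.041)[:2] for q in H]).astype(np.float32); o,rad=cv2.minEnclosingCircle(P)
    A=np.c_[2*P,np.ones(len(P))]; q=np.linalg.lstsq(A,(P**2).sum(1),rcond=None)[0]; o=q[:2]; print('ring',o,'r',np.sqrt(q[2]+o@o),'enc',rad)
    w=(g.min(2)>170).astype(np.uint8)*cv2.drawContours(np.zeros_like(d),[H],-1,1,-1)
    n,l,st,ce=cv2.connectedComponentsWithStats(w)
    for i in range(1,n):
        if st[i,4]>12:
            for z in (.041,.074):
                k=plane(c,ce[i][0]+x0,ce[i][1]+y0,z)[:2]-o; print(st[i],z,'r',round(np.hypot(*k),4),'ang',round(np.degrees(np.arctan2(k[1],k[0])),1))
    return c,im,g
if __name__=='__main__':
    c,im,g=dial(); np.save('pics/d1.npy',im); asc(g,0,g.shape[0],0,g.shape[1],90)
    print('mug')
    go((.433,.307,.10))
E
python3 dial.py
```

```text
tcp [0.3549 0.3345 0.1985] -20.030921604907153 75.6833
ring [0.4287 0.3016] r 0.05188112054559617 enc 0.053558822721242905
[55 95 13 12 92] 0.041 r 0.0415 ang 80.4
[55 95 13 12 92] 0.074 r 0.0381 ang 80.1
                                                                                    .=+=-.
                                                                                    .-++-.
                                                                                     -++-.
                                                                                     .==-.
                                                                                     .-+=.
                                                                                      -++=
                                                                                 .. ...=++
                                                                               .-======+++
                                                                              .========+++
                                                                            
[... 3037 characters left out ...]
                             ..........................................
-------------.                            ................................................
--------------                      ......................................................
.-------------.             ..............................................................
.....-..-.-.....     .....................................................................
..........................................................................................
mug
t 75.7 at [0.3552 0.3344 0.1985] rot [179.9301   0.0031 -20.08  ] w 0.06014220429381806 g 0.0
(0.433, 0.307, 0.1) share [ 0.3298 -0.0039  0.3939] turn 0 calls 1 rows 3.1
```

```bash
cat > dial.py <<'E'
from h import *
from scipy.optimize import least_squares
def ringfit(im,c,c0=(.432,.304),z=.0405,vmax=240):
    g=cv2.GaussianBlur(im.mean(2),(3,3),0).astype(np.float32)
    for it in range(3):
        pts=[]
        for a in np.radians(range(0,360,4)):
            rr=np.arange(.042,.062,.0004); P=np.array([proj(c,(c0[0]+x*np.cos(a),c0[1]+x*np.sin(a),z)) for x in rr]).astype(np.float32)
            if P.min()<2 or P[:,1].max()>vmax: continue
            k=np.diff(cv2.remap(g,P[:,0][None],P[:,1][None],1)[0]); i=k.argmax()
            if k[i]>4: pts.append((c0[0]+rr[i]*np.cos(a),c0[1]+rr[i]*np.sin(a)))
        pts=np.array(pts); s=least_squares(lambda p:np.hypot(pts[:,0]-p[0],pts[:,1]-p[1])-p[2],[*c0,.05],loss='soft_l1',f_scale=.001); c0=s.x[:2]
    print('ring',len(pts),s.x,np.median(abs(s.fun))); return s.x
def polar(im,c,o,z,r0,r1,a0,a1,step=3):
    """mean brightness along directions a (deg) between r0 and r1 at height z"""
    out=[]
    for a in np.arange(a0,a1,step):
        P=np.array([proj(c,(o[0]+x*np.cos(np.radians(a)),o[1]+x*np.sin(np.radians(a)),z)) for x in np.linspace(r0,r1,9)]).astype(np.float32)
        out.append((int(a),int(cv2.remap(im.mean(2).astype(np.float32),P[:,0][None],P[:,1][None],1).mean())))
    return out
E
python3 -c "
from dial import *
im=np.load('pics/d1.npy'); c=cam('wrist',dict(tcp_pos=[.3549,.3345,.1985],eef_rot=[179.93,0,-20.05]))
o=ringfit(im,c); print('mark',polar(im,c,o,.041,.030,.042,60,110)); print('ptr',polar(im,c,o,.074,.006,.021,140,215))
w=cv2.imread('pics/w14.png')[:,:,::-1]; c=cam('wrist',dict(tcp_pos=[.6056,.2439,.1745],eef_rot=[180,0,89.52]))
o=ringfit(w,c); print('mark',polar(w,c,o,.041,.030,.042,60,110)); print('ptr',polar(w,c,o,.074,.006,.021,140,215))
"
```

```text
ring 90 [0.43   0.3049 0.0553] 0.0002143969761180982
mark [(60, 69), (63, 69), (66, 70), (69, 70), (72, 88), (75, 142), (78, 217), (81, 235), (84, 219), (87, 144), (90, 91), (93, 71), (96, 70), (99, 70), (102, 70), (105, 70), (108, 70)]
ptr [(140, 54), (143, 54), (146, 57), (149, 62), (152, 71), (155, 85), (158, 108), (161, 136), (164, 154), (167, 154), (170, 135), (173, 106), (176, 83), (179, 68), (182, 59), (185, 54), (188, 50), (191, 47), (194, 46), (197, 45), (200, 44), (203, 44), (206, 44), (209, 44), (212, 44)]
ring 90 [0.4305 0.3045 0.0553] 0.00021288087185995092
mark [(60, 51), (63, 51), (66, 51), (69, 50), (72, 58), (75, 108), (78, 184), (81, 238), (84, 240), (87, 189), (90, 109), (93, 55), (96, 46), (99, 46), (102, 45), (105, 45), (108, 44)]
ptr [(140, 42), (143, 46), (146, 53), (149, 65), (152, 80), (155, 106), (158, 149), (161, 201), (164, 232), (167, 236), (170, 216), (173, 170), (176, 123), (179, 91), (182, 72), (185, 58), (188, 51), (191, 46), (194, 42), (197, 40), (200, 39), (203, 38), (206, 38), (209, 37), (212, 38)]
```

Both views agree: dial axis (.4303,.3047), pointer at about 166°, mark at about 81.7°. That is about 84.5° clockwise. I'll check the mug's clearance and descend onto the bar at yaw -14°.

```bash
python3 -c "
from dial import *
print('mug',tri(cam('scene'),(394,318),cam('side'),(235,150)))
go((.4303,.3047,.12,-14),(.4303,.3047,.020))
"
```

```text
mug (array([0.4679, 0.4803, 0.0749]), np.float64(0.00360165137980173))
t 75.7 at [0.3552 0.3344 0.1985] rot [179.9301   0.0031 -20.08  ] w 0.06014220429381806 g 0.0
(0.4303, 0.3047, 0.12, -14) share [0.3228 0.0084 0.3139] turn -0.1013 calls 1 rows 2.7
(0.4303, 0.3047, 0.02) share [ 0.  -0.   0.4] turn 0 calls 1 rows 2.4
```

Emit:
step_arm:
  plan:
    - [0.16, 0.004, 0.1, -0.05, 45]
    - [0.323, 0.008, 0.2, -0.101, 45]
    - [0.323, 0.008, 0.314, -0.101, 45]
    - [0.323, 0.008, 0.314, -0.101, 45]
    - [0.323, 0.008, 0.314, -0.101, 45]
    - [0.323, 0.008, 0.314, -0.101, 45]
    - [0.323, 0.008, 0.314, -0.101, 45]

```text
time_s: 76.32
tcp_pos: [0.4306, 0.306, 0.1221]
eef_rot: [-179.9, -0.1, -14.0]
contact_force: [-0.6, 0.5, 0.4]
gripper_width: 0.0451
gripper_force: 0.0
```

```bash
python3 -c "
from dial import *
go((.4303,.3047,.020,-14))
"
```

```text
t 76.3 at [0.4306 0.306  0.1221] rot [-179.8943   -0.0641  -13.9888] w 0.0451011639641126 g 0.0
(0.4303, 0.3047, 0.02, -14) share [0.     0.0052 0.4083] turn 0.0002 calls 1 rows 2.4
```

Emit:
step_arm:
  plan:
    - [0, 0.005, 0.1, 0, 45]
    - [0, 0.005, 0.2, 0, 45]
    - [0, 0.005, 0.3, 0, 45]
    - [0, 0.005, 0.37, 0, 45]
    - [0, 0.005, 0.4, 0, 45]
    - [0, 0.005, 0.408, 0, 45]
    - [0, 0.005, 0.408, 0, 45]

```text
time_s: 76.9
tcp_pos: [0.4299, 0.3048, 0.0196]
eef_rot: [-179.9, -0.0, -13.9]
contact_force: [-0.5, -0.1, 0.6]
gripper_width: 0.0451
gripper_force: 0.0
```

Emit:
step_arm:
  plan:
    - [0, 0, 0, 0, 8]
    - [0, 0, 0, 0, 8]
    - [0, 0, 0, 0, 8]
    - [0, 0, 0, 0, 8]
    - [0, 0, 0, 0, 8]
    - [0, 0, 0, 0, 8]
    - [0, 0, 0, 0, 8]
    - [0, 0, 0, 0, 8]
    - [0, 0, 0, 0, 8]
  newtons: 20

```text
time_s: 77.65
tcp_pos: [0.4302, 0.3051, 0.0191]
eef_rot: [-179.9, -0.0, -14.0]
contact_force: [-1.6, 4.9, 1.4]
gripper_width: 0.0117
gripper_force: 20.0
```

Emit:
step_arm:
  plan:
    - [0, 0, 0, 0.04, 8]
    - [0, 0, 0, 0.1, 8]
    - [0, 0, 0, 0.17, 8]
    - [0, 0, 0, 0.24, 8]
    - [0, 0, 0, 0.31, 8]
    - [0, 0, 0, 0.38, 8]
    - [0, 0, 0, 0.45, 8]
    - [0, 0, 0, 0.52, 8]
    - [0, 0, 0, 0.58, 8]
    - [0, 0, 0, 0.64, 8]
    - [0, 0, 0, 0.7, 8]
    - [0, 0, 0, 0.7, 8]

```text
time_s: 78.65
tcp_pos: [0.4302, 0.3052, 0.0191]
eef_rot: [-179.9, 0.0, -56.2]
contact_force: [-1.8, 5.2, 2.2]
gripper_width: 0.012
gripper_force: 20.0
```

Emit:
step_arm:
  plan:
    - [0, 0, 0, 0.07, 8]
    - [0, 0, 0, 0.14, 8]
    - [0, 0, 0, 0.21, 8]
    - [0, 0, 0, 0.28, 8]
    - [0, 0, 0, 0.35, 8]
    - [0, 0, 0, 0.42, 8]
    - [0, 0, 0, 0.49, 8]
    - [0, 0, 0, 0.56, 8]
    - [0, 0, 0, 0.62, 8]
    - [0, 0, 0, 0.67, 8]
    - [0, 0, 0, 0.705, 8]
    - [0, 0, 0, 0.705, 8]

```text
time_s: 79.65
tcp_pos: [0.4304, 0.3053, 0.0191]
eef_rot: [-179.9, 0.1, -98.4]
contact_force: [1.0, 5.9, 1.7]
gripper_width: 0.0118
gripper_force: 20.0
```

Emit:
step_arm:
  plan:
    - [0, 0, 0, 0, 8]
    - [0, 0, 0, 0, 8]
    - [0, 0, 0, 0, 25]
    - [0, 0, 0, 0, 40]
    - [0, 0, 0, 0, 40]
    - [0, 0, 0, 0, 40]
    - [0, 0, 0, 0, 40]
    - [0, 0, -0.1, 0, 40]
    - [0, 0, -0.22, 0, 40]
    - [0, 0, -0.36, 0, 40]
    - [0, 0, -0.5, 0, 40]
    - [0, 0, -0.5, 0, 40]

```text
time_s: 80.65
tcp_pos: [0.4326, 0.3065, 0.1508]
eef_rot: [-179.6, 0.5, -98.2]
contact_force: [1.1, 2.0, -0.1]
gripper_width: 0.0398
gripper_force: 0.0
```

```bash
python3 -c "
from dial import *
go((.4303+.012,.3047+.085,.2,-98))
"
```

```text
t 80.7 at [0.4326 0.3065 0.1508] rot [-179.6363    0.4602  -98.2164] w 0.03977368917003983 g 0.0
(0.4423, 0.38970000000000005, 0.2, -98) share [-0.3349  0.009  -0.197 ] turn -0.0036 calls 1 rows 2.3
```

Turned and released. Moving back so the wrist camera is over the dial to verify.

Emit:
step_arm:
  plan:
    - [0, 0, -0.1, 0, 40]
    - [-0.1, 0, -0.197, 0, 40]
    - [-0.25, 0.005, -0.197, 0, 40]
    - [-0.335, 0.009, -0.197, 0, 40]
    - [-0.335, 0.009, -0.197, 0, 40]
    - [-0.335, 0.009, -0.197, 0, 40]
    - [-0.335, 0.009, -0.197, 0, 40]
    - [-0.335, 0.009, -0.197, 0, 40]
    - [-0.335, 0.009, -0.197, 0, 40]

```text
time_s: 81.4
tcp_pos: [0.4395, 0.3862, 0.193]
eef_rot: [180.0, -0.0, -98.3]
contact_force: [0.3, -0.2, 0.0]
gripper_width: 0.0403
gripper_force: 0.0
```

```bash
python3 -c "
from dial import *
c,im,s=look('wrist'); np.save('pics/d2.npy',im); print(s['tcp_pos'],s['time_s'])
o=ringfit(im,c); print('mark',polar(im,c,o,.041,.030,.042,66,100,2)); print('ptr',polar(im,c,o,.074,.006,.021,55,110))
# lid/scoop/saucer checks from fixed cameras
k,i2,_=look('scene'); b,i3,_=look('side')
for nm,K,I in (('scene',k,i2),('side',b,i3)):
  u,v=map(int,proj(K,(.605,.288,.138))); m=(I[v-14:v+14,u-14:u+14].max(2)<60).astype(np.uint8); n,l,st,ce=cv2.connectedComponentsWithStats(m); 
  for i in range(1,n):
    if st[i,4]>25: print(nm,'knob',plane(K,*(ce[i]+[u-14,v-14]),.138),st[i])
"
```

```text
[0.4395 0.3862 0.193 ] 81.4
ring 90 [0.4298 0.305  0.0554] 0.00021368598755586166
mark [(66, 67), (68, 67), (70, 70), (72, 89), (74, 125), (76, 177), (78, 223), (80, 236), (82, 235), (84, 216), (86, 166), (88, 121), (90, 88), (92, 73), (94, 70), (96, 70), (98, 70)]
ptr [(55, 48), (58, 49), (61, 53), (64, 58), (67, 66), (70, 78), (73, 98), (76, 125), (79, 150), (82, 154), (85, 141), (88, 113), (91, 88), (94, 71), (97, 63), (100, 58), (103, 56), (106, 55), (109, 53)]
scene knob [0.6041 0.289  0.138 ] [  9   8  13  14 148]
side knob [0.6001 0.2853 0.138 ] [ 9 10  9 12 86]
```

The pointer is at about 81.5° and the mark at about 81°. Last check: the scoop on the saucer.

```bash
python3 -c "
from h import *
L=[]
for nm in ('scene','side'):
  k,I,_=look(nm); u,v=map(int,proj(k,(.591,-.26,.087))); J=I.astype(int)[v-22:v+22,u-22:u+22]
  m=((J[:,:,0]<165)&(J[:,:,0]-J[:,:,2]>40)&(J[:,:,1]<.7*J[:,:,0])).astype(np.uint8); n,l,st,ce=cv2.connectedComponentsWithStats(m)
  i=1+np.argmax(st[1:,4]); P=ce[i]+[u-22,v-22]; L.append((k,P)); print(nm,(u,v),P,st[i])
  uu,vv=proj(k,(.618,-.259,.008)); x,y=int(uu),int(vv); w=I[y-40:y+40,x-55:x+55].astype(int); mm=(((w.max(2)-w.min(2))<40)&(w.min(2)>110)).astype(np.uint8)
  cn=max(cv2.findContours(mm,0,2)[0],key=cv2.contourArea); e=cv2.fitEllipse(cv2.convexHull(cn)); print('saucer',e[1],plane(k,e[0][0]+x-55,e[0][1]+y-40,.008))
print(tri(L[0][0],L[0][1],L[1][0],L[1][1]))
"
```

```text
scene (208, 181) [207.3214 181.6429] [19 15  5 16 56]
saucer (26.57490348815918, 45.625389099121094) [ 0.6207 -0.2568  0.008 ]
side (372, 264) [373.6013 262.4314] [ 19   9  11  27 153]
saucer (45.1978874206543, 70.09769439697266) [ 0.6147 -0.2641  0.008 ]
(array([ 0.5947, -0.2568,  0.0897]), np.float64(0.0005965269427959971))
```

The scoop is upright on the saucer, with its handle centre at z≈.09, and the lid, dial and saucer are in place. Handing in.

```bash
python3 -c "
from plant import workorder
print(workorder.close_job())"
```

```text
the job is handed in; nothing more can be done
None
```

All six potatoes are in the pot, the lid is back on, the scoop stands upright on the saucer, and the dial's pointer is within about a degree of the white tab; one potato fell onto the table beside the trough on the way and was recovered with the scoop, not the gripper.

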